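Sort the inspected cuffs: passes over the bar, rejects hung up in the stripping basket

TASK

The enamelled cuffs on the bench have been inspected: drape every cuff with a green dot over the horizontal wooden bar, one leg on either side and not touching one another, and put every cuff with a red dot into the wire basket while it stands on the bench. Once all the red ones are in, raise the basket's bail, lift the basket by it and hang the bail's wooden grip over both prongs of the hook stand, so that the loaded basket hangs level and quiet, clear of the bench. Do not knock over or shift the green-capped grit bottle.

Things in the scene. Friction and masses are not known exactly. Their poses are not given: they have to be found in the camera images.
- cuff_green1: white-enamelled brass cuff (C-shaped band 44 wide, 3.5 thick, 70 g) with a green 22 mm dot on its crown, standing opening down: 63.5 mm across the legs, 53 high, opening 38. Origin: on the bench midway between its ends; z up (crown underside at z = 50 mm, legs widest and upright at z = 15 to 21); x = leg to leg, y = along the 44 mm width. Two or three green cuffs are present (None = absent).
- cuff_red1: white-enamelled brass cuff (C-shaped band 44 wide, 3.5 thick, 70 g) with a red 22 mm dot on its crown, standing opening down: 63.5 mm across the legs, 53 high, opening 38. Origin: on the bench midway between its ends; z up (crown underside at z = 50 mm, legs widest and upright at z = 15 to 21); x = leg to leg, y = along the 44 mm width. One or two red cuffs are present (None = absent).
- cuff_green2: white-enamelled brass cuff (C-shaped band 44 wide, 3.5 thick, 70 g) with a green 22 mm dot on its crown, standing opening down: 63.5 mm across the legs, 53 high, opening 38. Origin: on the bench midway between its ends; z up (crown underside at z = 50 mm, legs widest and upright at z = 15 to 21); x = leg to leg, y = along the 44 mm width. Two or three green cuffs are present (None = absent).
- cuff_red2: white-enamelled brass cuff (C-shaped band 44 wide, 3.5 thick, 70 g) with a red 22 mm dot on its crown, standing opening down: 63.5 mm across the legs, 53 high, opening 38. Origin: on the bench midway between its ends; z up (crown underside at z = 50 mm, legs widest and upright at z = 15 to 21); x = leg to leg, y = along the 44 mm width. One or two red cuffs are present (None = absent).
- cuff_green3: white-enamelled brass cuff (C-shaped band 44 wide, 3.5 thick, 70 g) with a green 22 mm dot on its crown, standing opening down: 63.5 mm across the legs, 53 high, opening 38. Origin: on the bench midway between its ends; z up (crown underside at z = 50 mm, legs widest and upright at z = 15 to 21); x = leg to leg, y = along the 44 mm width. Two or three green cuffs are present (None = absent).
- basket: loose wire basket of bright steel, 0.35 kg: inside 130 mm (its x) by 120 mm (its y), walls 36 high, floor at z = 5 mm. Origin: centre of its underside; z up. Takes two cuffs side by side, legs apart along the basket's x, at y = +29 and -29 mm. Bail pivots on two upright lugs at x = 0, y = +-68, z = 75 mm (lugs end at 82).
- bail (a joint): angle of the basket's swing bail: 0 = lying flat along the basket's +x (a stop holds it level at z = 75 mm, its grip 36 mm outside the wall); 1.57 = upright over the basket; stop at 1.9. Its pivots are free: let go on the way up, it falls back flat.
- bail_grip (a point): centre of the bail's round wooden grip, 12 mm thick, 84 mm long along the basket's y, 105 mm from the pivots, turning freely on its wire. Held at the middle, fingers pass between the two prongs; the bail's steel wires run down 47 to 68 mm either side of the middle.
- hook_stand: fixed steel stand with two parallel prongs. Origin: on the bench under the seat of the prongs. The prongs point along the stand's -x (towards the robot); the post stands 105 mm behind the seat and ends at prong height; base plate 12 mm thick, from 55 mm before to 125 mm behind the seat.
- hook_seat (a point): midway between the seats (shallow dips) of the two prongs, 250 mm above the bench; axes as the stand's. Prongs: 8 mm bars at y = +-27 mm; upturned tips 28 mm in front, ending 20 mm above this point. A hung grip's centre is 5 mm above it. From the side the bail's wires would run into the prongs: come from the front over the tips, then down.
- bar_stand: fixed stand: light wooden bar 14 mm thick along the stand's y, between two brass posts 240 mm apart with 22 mm balls, on a dark wooden foot 80 x 270 x 18 mm. Origin: centre of its underside.
- bar_mid (a point): middle of the wooden bar, on its centre line, 150 mm above the bench; y along the bar, z up. A draped cuff has its y along the bar, one leg on either side; its origin is then 43 mm below this line. Cuff centres fit up to 80 mm either side of the middle.
- grit_bottle: clear bottle with a green cap, 53 mm across and 96 mm high, a bystander; origin at the centre of its underside.
There are look-alikes about, which are no part of the job. What is shaped like the cuff_red1 but blue is not meant.

How it is judged:
By the outcome, as a careful person would: the job done as asked, in the order asked, and still so for the second after the job is handed in, with the robot touching nothing.
Of cuff_green1, cuff_green2, cuff_green3 only 2 to 3 are there at a start; the rules pass over those that are not, and their reading is None.
Of cuff_red1, cuff_red2 only 1 to 2 are there at a start; the rules pass over those that are not, and their reading is None.
At some moment in a run one of cuff_green1, cuff_red1, cuff_green2, cuff_red2, cuff_green3 may be knocked a few centimetres aside while the robot is not near it.
It also fails if it takes over 210 s, if anything falls off the work surface, if the arm or the gripper's body presses on something with over 40 N, if the wrist force passes 120 N, or if a joint passes its speed limit or range.

ROBOT

A 7-joint arm with a two-finger parallel gripper is mounted at the origin on a cart in front of the work surface, level with it; the furniture and walls round the work are solid. World frame = base frame: x ahead of the robot, y to its left, z up, the work surface at z = 0. Lengths are in mm, angles in rad, forces in N, time in s.
With the tool pointing down it reaches from about 375 to 925 mm from the base axis. Payload 3.1 kg.
Tool frame: the origin (TCP) lies on the centre line of the jaws, within the pads' length; the fingertips stand 22 mm ahead of it and the grasp point (between the pads) lies 3 mm ahead of it; x points along the fingers, y is the direction in which the jaws open and shut, and the axes are right-handed (so a half turn about x gives the same grasp; the last joint's range is limited). The gripper opens to 85 mm and grips with 20 to 120 N. Pads are 22 mm wide; open, the fingers measure 114 mm over their backs; the gripper's body (76 mm by 85 mm) begins 54 mm behind the grasp point. The pads swing forward as they close: fully open they stand 13 mm farther back than shut.
Start: joints at [1.187, 0.383, 0.044, 1.598, -0.018, 1.161, -0.05], TCP at [183.271, -623.63, 220.869] pointing down, gripper open.
Joint ranges: [-2.61, 2.61], [-0.41, 2.15], [-1.48, 1.57], [0, 2.5], [-1.57, 4.71], [0.05, 1.97], [-2.85, 2.85]. Speed limits (rad/s): [2.79, 2.79, 3.14, 3.14, 3.14, 3.14, 3.14].

INTERFACE

Orientations are given as [roll, pitch, yaw] about the fixed x, y, z axes, in that order (R = Rz(yaw) Ry(pitch) Rx(roll)).
In Python, from bench import read_state, optics, order gives the robot as it stands. The module is installed in compiled form; this text tells all that it offers.
- The arm moves only by the tool drive_tool, never from a script. Its argument "plan" is a list of rows, each a list of 6 numbers: the shift along the tool's x, y, z in mm, then the turn, a rotation vector about the tool's x, y, z in degrees. In form: [[dx, dy, dz, rx, ry, rz], ...]. A call has 1 to 5 rows; each row is the pose to reach, as a shift and turn from the pose commanded when the call began, along the tool's axes at that moment; what a row does not reach only later rows make up. A row lasts 1/12 s, in which the tool goes at most 41.7 mm and 7.16 degrees, less where a joint would pass 70% of its speed; a pose out of reach is approached as far as the arm can. A call with a gripper value outside its range is refused whole. "gripper" is the closure in counts, from 0 (fully open) to 255 (shut), set as the call begins (left out, the last holds). The fingers move at their own pace and stop on an object; "force" is the grip in N (left out, the last holds). Time passes only in rows, so rows that repeat a pose let the fingers close. It gives the time, the measured TCP pose, the force and the opening at its end, in the units of the state.
- read_state(): the state, without advancing time (a new reading comes with each control period).
- optics.capture(name): name is "scene" or "top" or "wrist"; returns a dict with "image" (480x640x3 uint8, blue, green, red), "mtx" (3x3 intrinsics, pixels), "dist" ([k1, k2, p1, p2, k3] as OpenCV has them; the pictures are not rectified), "R" (3x3) and "t" (3): a world point X has camera coordinates R X + t. Camera axes: x right, y down, z forward; pixel columns grow to the right and rows downward; lengths in mm; the calibration is good to about 2 mm. A picture is of the moment at which its call begins. There is no depth.
- order.job_done(): hands the job in, once; it reports no verdict.
The state is a dict: "clock": time; "joint_positions": joint angles; "qvel": joint speeds; "joint_efforts": joint torques, N m; "ee_pos": TCP position; "ee_rot": TCP orientation; "contact_force": force on the tool from outside, world axes, zero at the start; "torque": the same for the moment, N m; "gripper_width": finger opening in mm.
Only numpy, scipy, OpenCV 4.12 (cv2) and the standard library are available. Lean on these libraries where they do the work, as an engineer would, in place of code of your own. Each camera call takes 0.05 s, during which the arm holds its last target.

## Working session

There is one attempt and no reset: what is moved stays moved. The work goes in short steps, Python scripts to look and compute and a tool call to move; the robot and the scene stay as the last step left them, time stands still between calls to the robot, and variables do not carry over. Pictures are saved under pics/ and viewed, and the job is handed in when it is done.

Besides the shell and the picture viewer there is one more tool, called after "Request:" by a JSON object that holds its "api" and its "payload", one argument or row to a line. drive_tool: Moves the arm, as the interface text tells. Its arguments: {"type":"object","properties":{"plan":{"type":"array"},"gripper":{"type":"number"},"force":{"type":"number"}},"required":["plan"]}

```bash
mkdir -p pics; ls; python3 - <<'E'
from bench import read_state, optics, order
import cv2
s=read_state();print(s)
for n in["scene","top","wrist"]:
    c=optics.capture(n);cv2.imwrite(f"pics/a_{n}.png",c["image"]);print(n,c["mtx"].tolist(),c["dist"],c["R"].tolist(),c["t"])
E
```

```text
pics
{'clock': 0.0, 'joint_positions': array([ 1.18722185,  0.38384739,  0.04381597,  1.59965773, -0.01788704,
        1.16120773, -0.049908  ]), 'qvel': array([ 0.00131276,  0.00152879,  0.00012679, -0.00121206, -0.00136442,
       -0.00033694,  0.00056598]), 'joint_efforts': array([-2.06694182e-07, -4.33454883e+01,  1.02432881e+00, -2.49515104e+01,
        1.05708232e-02,  1.12827751e-02,  5.13550056e-07]), 'ee_pos': array([ 182.94525786, -622.66272676,  219.44013608]), 'ee_rot': array([-1.51492099,  1.56806825,  1.9125384 ]), 'contact_force': array([0.66944086, 0.1067359 , 0.59151566]), 'torque': array([-0.00328661,  0.00582978, -0.01640691]), 'gripper_width': 85.31774365231115}
scene [[538.4231664488815, 0.0, 312.0110882274413], [0.0, 538.4231664488815, 236.51024869011889], [0.0, 0.0, 1.0]] [-0.11096546  0.          0.          0.          0.        ] [[0.7380092401479631, -0.6745296648406868, -0.018764133503504008], [-0.5330347989893254, -0.5656959067788675, -0.6291756862117641], [0.4137828712291459, 0.47433940623096627, -0.7770365906273773]] [-471.67491195  388.31000904  940.41
[... 152 characters left out ...]
          0.          0.        ] [[-0.011987366641511796, -0.9999258936632854, 0.0021237284859302484], [-0.9840854182320787, 0.011420841142883957, -0.17732866099585745], [0.1772912650527281, -0.004215633910693746, -0.9841493970768533]] [ -78.25306434  602.52854235 1017.12240531]
wrist [[431.8842446143035, 0.0, 320.8002302667569], [0.0, 431.8842446143035, 241.60306136600357], [0.0, 0.0, 1.0]] [-0.00213794  0.          0.          0.          0.        ] [[0.2839144713149939, -0.958845994361399, -0.0026328834059233365], [-0.911916819123527, -0.27086525047455384, 0.30828514574170923], [-0.29631113373877344, -0.08512564350687044, -0.9512903535934679]] [-648.74351385  -41.22435341  379.44854496]
```

View pics/a_scene.png

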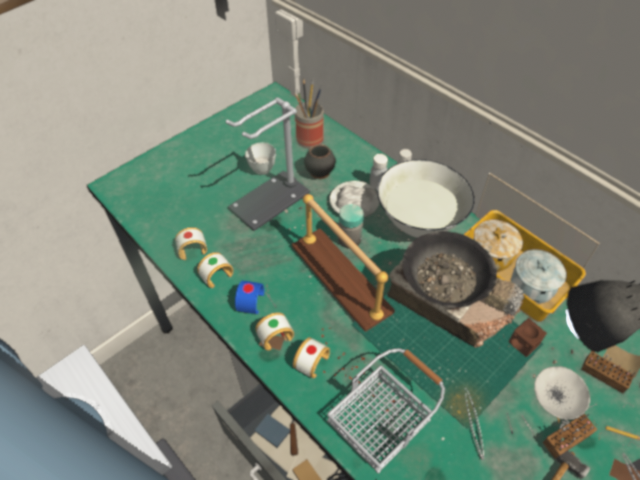

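View pics/a_top.png

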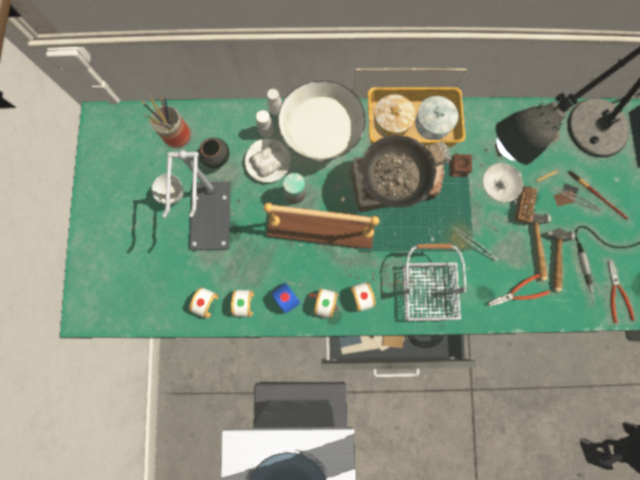

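View pics/a_wrist.png

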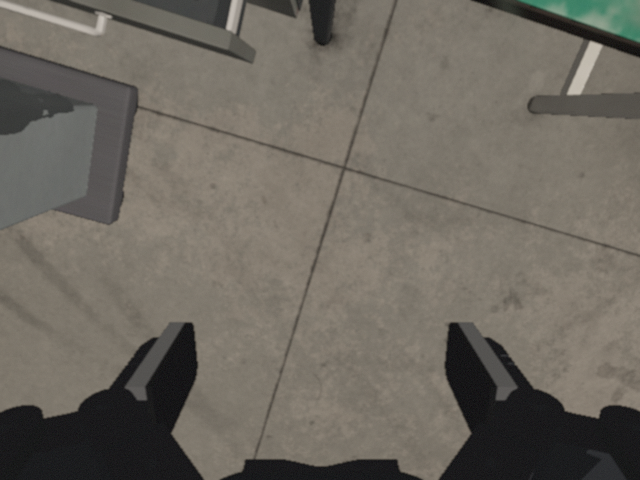

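The candidates in the top picture are:
- Red-dotted white cuffs at (203,302) and (363,296).
- Green-dotted white cuffs at (241,302) and (325,302).
- A blue look-alike with a red dot at (286,297), which isn't part of the job.

The basket is at (432,290), the bar at (320,225), the hook stand at (200,200) and the green-capped bottle at (293,187). Next I'll take close crops.

```bash
cat > h.py <<'E'
import numpy as np, cv2
from scipy.spatial.transform import Rotation as Rn
from bench import read_state, optics, order
def cap(n): return optics.capture(n)
def w(c,px,z):
    px=np.array(px,float).reshape(-1,1,2)
    u=cv2.undistortPoints(px,c["mtx"],c["dist"]).reshape(-1,2)
    R=np.array(c["R"]);t=np.array(c["t"]);C=-R.T@t
    d=np.c_[u,np.ones(len(u))]@R
    return C+d*((z-C[2])/d[:,2])[:,None]
def proj(c,X):
    X=np.array(X,float).reshape(-1,3)
    r,_=cv2.Rodrigues(np.array(c["R"]))
    return cv2.projectPoints(X,r,np.array(c["t"]),c["mtx"],c["dist"])[0].reshape(-1,2)
def crop(c,x0,y0,x1,y1,k,fn,draw=()):
    im=cv2.resize(c["image"][y0:y1,x0:x1],None,fx=k,fy=k,interpolation=cv2.INTER_CUBIC)
    for p in draw:
        cv2.circle(im,(int((p[0]-x0+.5)*k),int((p[1]-y0+.5)*k)),3,(255,0,255),1)
    cv2.imwrite("pics/"+fn,im)
def tri(c1,p1,c2,p2):
    A=[];b=[]
    for c,p in((c1,p1),(c2,p2)):
        u=cv2.undistortPoints(np.array(p,float).reshape(1,1,2),c["mtx"],c["dist"]).ravel()
        R=np.array(c["R"]);t=np.array(c["t"])
        for i in(0,1):
            A.append(R[i]-u[i]*R[2]);b.append(u[i]*t[2]-t[i])
    return np.linalg.lstsq(np.array(A),np.array(b),rcond=None)[0]
def st():
    s=read_state();R=Rn.from_euler('xyz',s["ee_rot"]).as_matrix()
    return s,R
E
python3 - <<'E'
from h import *
c=cap("top")
crop(c,180,270,390,330,3.8,"t1.png")
crop(c,380,230,480,330,6,"t2.png")
crop(c,150,140,390,260,3.3,"t3.png")
d=cap("scene")
crop(d,160,210,350,390,4,"s1.png")
crop(d,310,330,460,480,4,"s2.png")
crop(d,210,80,400,340,2.3,"s3.png")
E
```

```text
(no output)
```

View pics/t1.png

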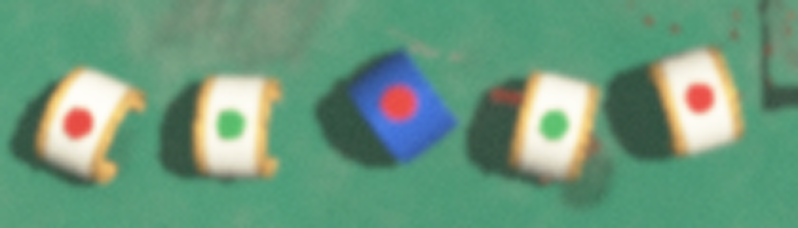

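View pics/t2.png

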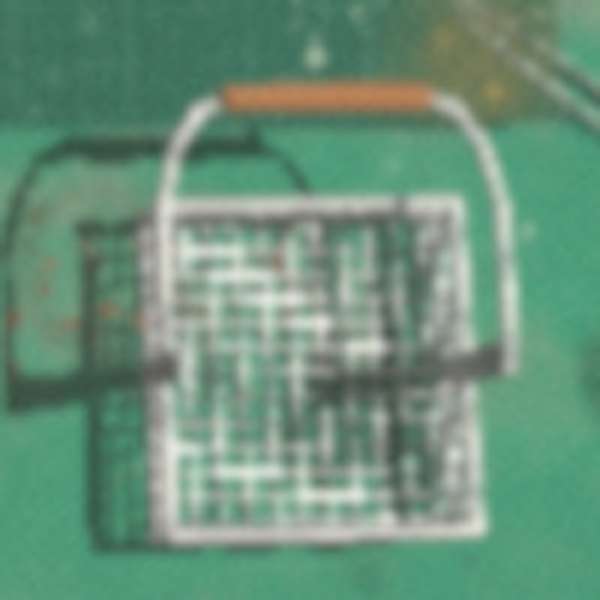

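View pics/t3.png

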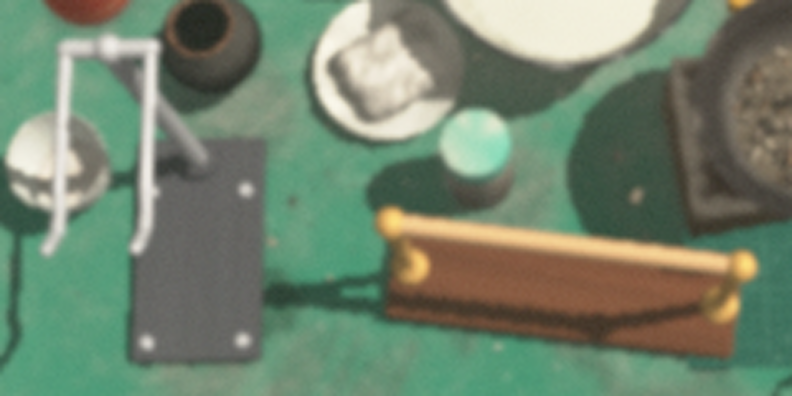

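View pics/s1.png

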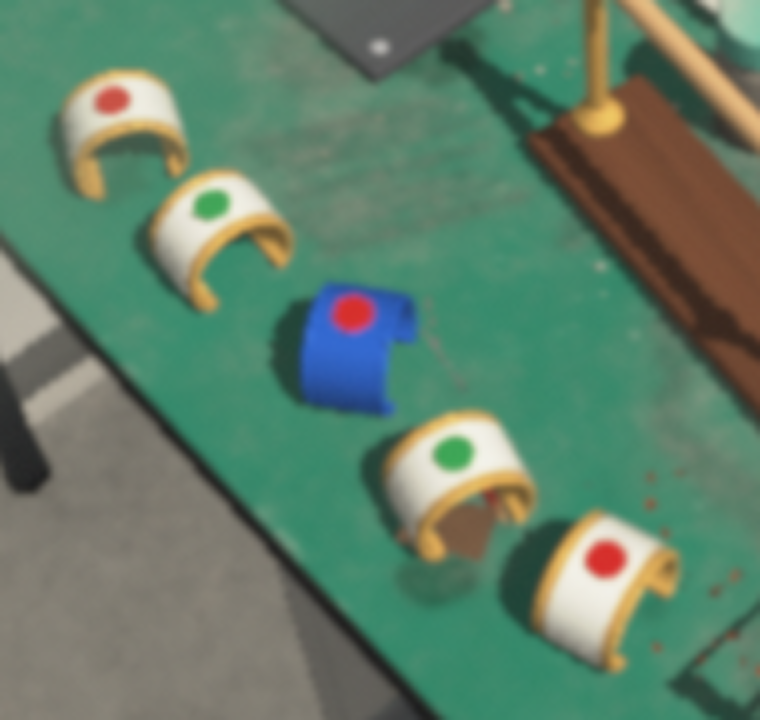

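View pics/s2.png

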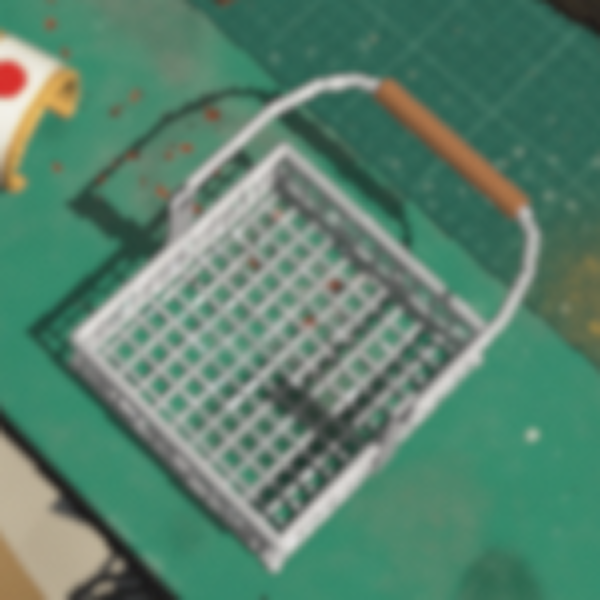

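View pics/s3.png

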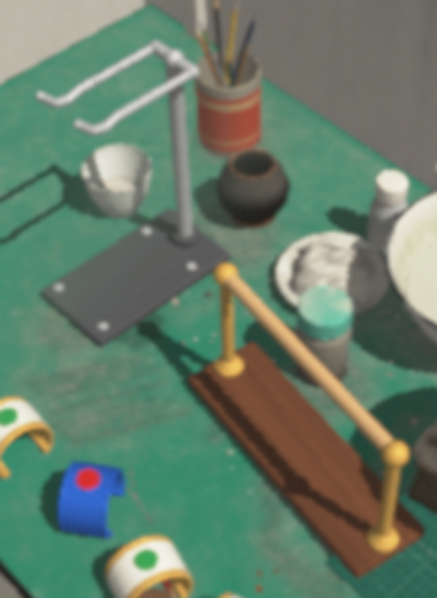

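```bash
python3 - <<'E'
from h import *
c=cap("top");d=cap("scene");wc=cap("wrist")
# dots in both cameras by colour
def blobs(c,x0,y0,x1,y1,kind):
    im=c["image"].astype(int);b,g,r=im[...,0],im[...,1],im[...,2]
    m=(r-g>90)&(r-b>90) if kind=='r' else (g-r>50)&(g-b>50)
    m=m.astype(np.uint8);k=np.zeros_like(m);k[y0:y1,x0:x1]=1;m*=k
    n,l,s,ce=cv2.connectedComponentsWithStats(m)
    return [(ce[i].round(1),s[i,4]) for i in range(1,n) if s[i,4]>12]
for k in 'rg':
    B=blobs(c,180,270,390,330,k);print("top",k,B)
    print("world",[w(c,p,53.5)[0].round(0) for p,_ in B])
    S=blobs(d,160,210,350,390,k);print("scene",k,S)
    print("world",[w(d,p,53.5)[0].round(0) for p,_ in S])
# basket: rim corners z=36+?, from t2 (scale 6, origin 380,230)
P=lambda l,x0,y0,k:[((x+.5)/k+x0-.5,(y+.5)/k+y0-.5) for x,y in l]
print("rim",w(c,P([(168,207),(463,203),(482,532),(170,536)],380,230,6),41).round(0))
print("grip ends",w(c,P([(224,97),(435,97)],380,230,6),75).round(0))
print("lugs",w(c,P([(165,365),(510,365)],380,230,6),75).round(0))
print("bar balls/top",w(c,P([(390,220),(742,266)],150,140,3.3),150).round(0))
print("base hook",w(c,P([(135,355),(260,357),(266,140)],150,140,3.3),12).round(0))
print("prong tips",w(c,P([(48,250),(138,249)],150,140,3.3),270).round(0),"prong back",w(c,P([(66,47),(152,47)],150,140,3.3),250).round(0))
print("bottle cap",w(c,P([(476,140)],150,140,3.3),96).round(0))
# scene
print("sc balls",w(d,P([(228,271),(397,453)],210,80,2.3),150).round(0))
print("sc prong tips",w(d,P([(40,95),(80,124)],210,80,2.3),270).round(0),"back",w(d,P([(155,45),(195,70)],210,80,2.3),250).round(0))
print("sc grip",w(d,P([(382,92),(522,207)],310,330,4),75).round(0))
s,R=st();print(R.round(3))
Rc=np.array(wc["R"])@R; tc=np.array(wc["R"])@s["ee_pos"]+np.array(wc["t"])
print("cam<-tool",Rc.round(3).tolist(),tc.round(1)); print("cam pos in tool",(-Rc.T@tc).round(1))
for tx in(0,5,9,13,17,22):
    X=np.array([[tx,42.6,-11],[tx,42.6,11],[tx,-42.6,-11],[tx,-42.6,11]]);Xw=X@R.T+s["ee_pos"]
    print(tx,proj(wc,Xw).round(0).tolist())
E
```

```text
top r [(array([284.4, 296.6]), np.int32(44)), (array([363.8, 295.2]), np.int32(37)), (array([200.1, 302. ]), np.int32(42))]
world [array([468.,   4.,  54.]), array([ 469., -186.,   54.]), array([457., 206.,  54.])]
scene r [(array([187.8, 234.5]), np.int32(31)), (array([247.8, 287.9]), np.int32(50)), (array([311.1, 349.4]), np.int32(62))]
world [array([456., 205.,  53.]), array([466.,   3.,  54.]), array([ 467., -187.,   54.])]
top g [(array([240.1, 302.2]), np.int32(42)), (array([325.2, 302.5]), np.int32(42))]
world [array([455., 110.,  54.]), array([452., -94.,  54.])]
scene g [(array([212.5, 260.8]), np.int32(45)), (array([273.1, 323. ]), np.int32(59))]
world [array([454., 108.,  54.]), array([451., -95.,  54.])]
rim [[ 544. -298.   41.]
 [ 544. -420.   41.]
 [ 411. -419.   41.]
 [ 411. -292.   41.]]
grip ends [[ 584. -315.   75.]
 [ 583. -400.   75.]]
lugs [[ 477. -287.   75.]
 [ 475. -423.   75.]]
bar balls/top [[ 665.   34.  150.]
 [ 630. -206.  150.]]
base hook [[597. 246.  12.]
 [594. 149.  12.]
 [768. 149.  12.]]
prong tips [[618. 225. 270.]
 [618. 170. 270.]] prong back [[7
[... 187 characters left out ...]
.]
 [754. 174. 250.]]
sc grip [[ 580. -318.   75.]
 [ 583. -398.   75.]]
[[-0.     0.282 -0.959]
 [ 0.    -0.959 -0.282]
 [-1.    -0.     0.   ]]
cam<-tool [[0.0, 1.0, -0.002], [-0.308, 0.002, 0.951], [0.951, 0.0, 0.308]] [-1.000e-01  2.830e+01  1.692e+02]
cam pos in tool [-152.3    0.   -79.1]
0 [[431.0, 288.0], [427.0, 339.0], [210.0, 288.0], [214.0, 338.0]]
5 [[428.0, 283.0], [424.0, 332.0], [213.0, 283.0], [217.0, 332.0]]
9 [[426.0, 279.0], [422.0, 328.0], [215.0, 279.0], [219.0, 327.0]]
13 [[424.0, 275.0], [420.0, 323.0], [217.0, 275.0], [221.0, 323.0]]
17 [[422.0, 272.0], [418.0, 319.0], [220.0, 271.0], [223.0, 318.0]]
22 [[419.0, 267.0], [416.0, 313.0], [222.0, 267.0], [225.0, 313.0]]
```

```bash
python3 - <<'E'
from h import *
wc=cap("wrist");im=wc["image"]
im=np.clip(im.astype(float)*2,0,255).astype(np.uint8);wc["image"]=im
s,R=st()
X=np.array([[tx,y,z] for tx in(9,22) for y in (42.6,-42.6) for z in(-11,11)])@R.T+s["ee_pos"]
crop(wc,100,240,540,480,1.8,"wf.png",proj(wc,X))
E
```

```text
(no output)
```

View pics/wf.png

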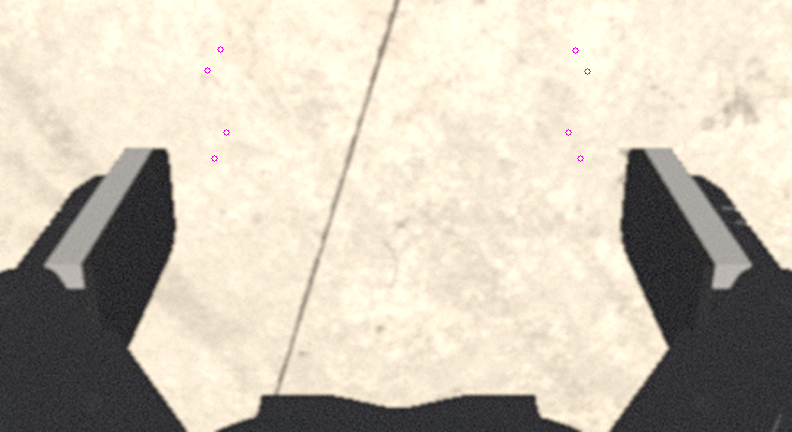

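```bash
cat >> h.py <<'E'
th=np.linspace(0,np.pi,25)
def cuffpts(x,y,yaw,z0=0):
    a=[(31.75*np.cos(t),21.5+31.75*np.sin(t)) for t in th]+[(31.75,15),(-31.75,15),(20,0),(-20,0),(28,6),(-28,6)]
    P=np.array([(u,v,h+z0) for v in(-22,22) for u,h in a])
    Rz=np.array([[np.cos(yaw),-np.sin(yaw),0],[np.sin(yaw),np.cos(yaw),0],[0,0,1]])
    return P@Rz.T+[x,y,0]
def fitcuff(cs,x0,y0,z0=0,r=45):
    # visible band mask in upsampled crops; hull of model compared (opening filled: use convex hull of mask)
    data=[]
    for c in cs:
        p=proj(c,[[x0,y0,30+z0]])[0].round().astype(int)
        x1,y1=p-r;im=c["image"][y1:y1+2*r,x1:x1+2*r].astype(int)
        m=(im[...,2]>im[...,1]-8)&(im[...,2]>110)
        m=m.astype(np.uint8);n,l,s,ce=cv2.connectedComponentsWithStats(m)
        # component nearest the centre
        i=min((j for j in range(1,n) if s[j,4]>60),key=lambda j:np.hypot(*(ce[j]-r)))
        m=cv2.resize((l==i).astype(np.float32),None,fx=4,fy=4,interpolation=cv2.INTER_LINEAR)>.5
        q=cv2.convexHull(np.argwhere(m)[:,::-1].astype(np.int32))
        M=np.zeros(m.shape,np.uint8);cv2.fillConvexPoly(M,q,1);data.append((c,x1,y1,M))
    def cost(v):
        e=0
        for c,x1,y1,M in data:
            q=cv2.convexHull((((proj(c,cuffpts(v[0],v[1],v[2],z0))-[x1,y1]+.5)*4-.5)*16).astype(np.int32))
            N=np.zeros_like(M);cv2.fillConvexPoly(N,q,1,shift=4)
            e+=1-(N&M).sum()/(N|M).sum()
        return e
    from scipy.optimize import minimize
    best=None
    for yw in np.radians([-50,-25,0,25,50]):
        o=minimize(cost,[x0,y0,yw],method="Nelder-Mead",options=dict(initial_simplex=[[x0,y0,yw],[x0+6,y0,yw],[x0,y0+6,yw],[x0,y0,yw+.25]],xatol=.2,fatol=1e-4))
        if best is None or o.fun<best.fun: best=o
    return best.x[0].round(1),best.x[1].round(1),np.degrees(best.x[2]).round(1),round(best.fun,3)
E
python3 - <<'E'
from h import *
c=cap("top");d=cap("scene")
for n,x,y in(("g1",454,-94),("g2",454,109),("r1",468,-186),("r2",456,206)):
    print(n,fitcuff([c,d],x,y),fitcuff([c],x,y),fitcuff([d],x,y))
E
```

```text
g1 (np.float64(451.7), np.float64(-95.3), np.float64(-17.3), np.float64(0.345)) (np.float64(453.0), np.float64(-94.1), np.float64(-14.4), np.float64(0.262)) (np.float64(451.4), np.float64(-95.6), np.float64(-17.7), np.float64(0.076))
g2 (np.float64(454.8), np.float64(109.2), np.float64(-3.4), np.float64(0.096)) (np.float64(455.0), np.float64(109.4), np.float64(-3.9), np.float64(0.053)) (np.float64(453.6), np.float64(109.1), np.float64(-4.0), np.float64(0.03))
r1 (np.float64(467.2), np.float64(-187.2), np.float64(15.1), np.float64(0.102)) (np.float64(468.4), np.float64(-187.1), np.float64(15.4), np.float64(0.041)) (np.float64(466.7), np.float64(-187.0), np.float64(14.7), np.float64(0.041))
r2 (np.float64(455.7), np.float64(205.4), np.float64(-21.2), np.float64(0.107)) (np.float64(457.1), np.float64(205.3), np.float64(-20.8), np.float64(0.049)) (np.float64(454.9), np.float64(205.1), np.float64(-22.2), np.float64(0.032))
```

```bash
cat >> h.py <<'E'
def go(x,y,z,psi):
    """tool-frame shift+turn to reach TCP (x,y,z), tool pointing down, jaw axis (tool y) at psi deg"""
    s,R=st();p=np.radians(psi)
    T=np.array([[0,np.cos(p),np.sin(p)],[0,np.sin(p),-np.cos(p)],[-1,0,0]])
    T[:,2]=np.cross(T[:,0],T[:,1])
    dl=R.T@(np.array([x,y,z])-s["ee_pos"]);rv=Rn.from_matrix(R.T@T).as_rotvec(degrees=True)
    n=max(np.linalg.norm(dl)/41.7,np.linalg.norm(rv)/7.16)
    print("t",round(float(s["clock"]),2),"pos",s["ee_pos"].round(1),"psi",np.degrees(np.arctan2(R[1,1],R[0,1])).round(1),"w",round(s["gripper_width"],1),"F",s["contact_force"].round(1))
    print("row",dl.round(1).tolist()+rv.round(1).tolist(),"rows",round(n,1))
E
python3 -c "
from h import *
go(467,-187,170,15)"
```

```text
t 0.55 pos [ 183.3 -623.6  220.9] psi -73.6 w 85.2 F [-0.9 -0.1 -0.3]
row [50.9, -338.9, -395.3, -88.6, -0.0, 0.0] rows 12.5
```

Request:
{"api": "drive_tool", "payload": {
  "plan": [
    [51,-339,-395,-89,0,0],
    [51,-339,-395,-89,0,0],
    [51,-339,-395,-89,0,0],
    [51,-339,-395,-89,0,0],
    [51,-339,-395,-89,0,0]
  ],
  "gripper": 0,
  "force": 40
}}

```text
clock: 0.97
ee_pos: [297.0, -448.2, 200.7]
ee_rot: [1.194, 1.57, -1.031]
contact_force: [0.9, -0.0, -0.6]
gripper_width: 85.5
```

```bash
python3 -c "
from h import *
go(467,-187,170,15)"
```

```text
t 0.97 pos [ 297.  -448.2  200.7] psi -37.5 w 85.5 F [ 0.9 -0.  -0.6]
row [30.6, -24.0, -310.7, -52.5, 0.0, -0.0] rows 7.5
```

Request:
{"api": "drive_tool", "payload": {
  "plan": [
    [31,-24,-311,-52,0,0],
    [31,-24,-311,-52,0,0],
    [31,-24,-311,-52,0,0],
    [31,-24,-311,-52,0,0],
    [31,-24,-311,-52,0,0]
  ]
}}

```text
clock: 1.38
ee_pos: [411.1, -275.1, 180.3]
ee_rot: [0.744, 1.569, -0.856]
contact_force: [-0.3, -0.3, 0.3]
gripper_width: 85.2
```

```bash
python3 -c "
from h import *
go(467,-187,170,15)"
```

```text
t 1.38 pos [ 411.1 -275.1  180.3] psi -1.7 w 85.2 F [-0.3 -0.3  0.3]
row [10.3, 53.3, -89.7, -16.7, 0.1, -0.0] rows 2.5
```

Request:
{"api": "drive_tool", "payload": {
  "plan": [
    [10,53,-90,-17,0,0],
    [10,53,-90,-17,0,0],
    [10,53,-90,-17,0,0],
    [10,53,-90,-17,0,0]
  ]
}}

```text
clock: 1.72
ee_pos: [469.8, -181.4, 170.3]
ee_rot: [2.157, 1.567, 0.86]
contact_force: [0.3, 0.8, -0.0]
gripper_width: 85.1
```

```bash
python3 - <<'E'
from h import *
go(467,-187,28,15)
a=cap("wrist");s,R=st()
cv2.imwrite("pics/w1.png",a["image"])
d=cap("scene")
X=np.array([[tx,y,0] for tx in(0,22) for y in (42.6,-42.6,0)])@R.T+s["ee_pos"]
p=proj(d,X);print(p.round(0).tolist())
x,y=p[0].astype(int)
crop(d,max(x-110,0),max(y-110,0),x+90,y+60,4 if 0 else 3.5,"sf.png",p)
E
```

```text
t 1.72 pos [ 469.8 -181.4  170.3] psi 15.7 w 85.1 F [ 0.3  0.8 -0. ]
row [142.3, -4.7, 5.0, 0.7, -0.1, -0.2] rows 3.4
[[322.0, 298.0], [296.0, 336.0], [309.0, 317.0], [322.0, 305.0], [296.0, 342.0], [310.0, 323.0]]
```

View pics/w1.png

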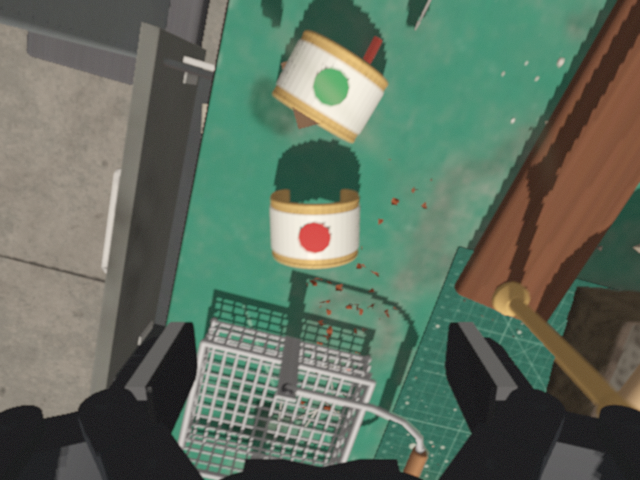

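View pics/sf.png

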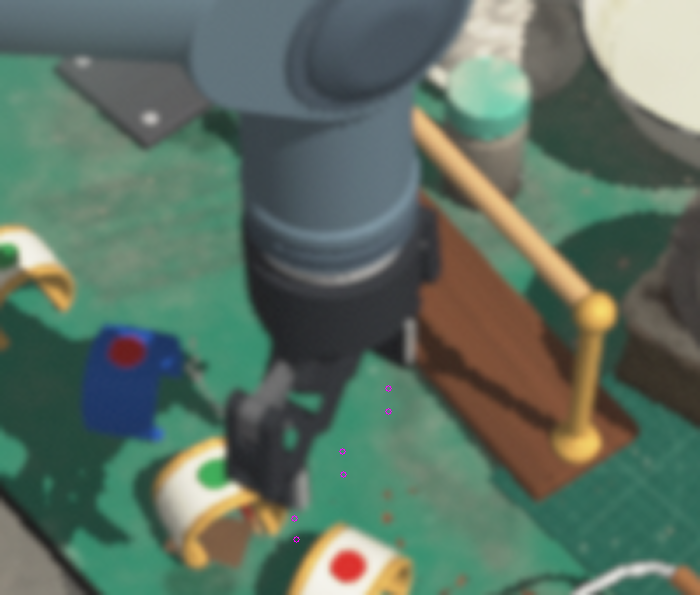

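```bash
python3 - <<'E'
from h import *
a=cap("wrist")
print(w(a,[(315,237),(332,86)],53.5).round(1))
E
```

```text
[[ 464.8 -193.4   53.5]
 [ 450.4 -101.2   53.5]]
```

Request:
{"api": "drive_tool", "payload": {
  "plan": [
    [0,0,0,0,0,0],
    [0,0,0,0,0,0],
    [0,0,0,0,0,0],
    [0,0,0,0,0,0],
    [0,0,0,0,0,0]
  ],
  "gripper": 255
}}

```text
clock: 2.28
ee_pos: [466.1, -189.3, 170.0]
ee_rot: [-0.139, 1.571, -1.449]
contact_force: [0.6, -0.3, -0.1]
gripper_width: 25.5
```

Request:
{"api": "drive_tool", "payload": {
  "plan": [
    [0,0,0,0,0,0],
    [0,0,0,0,0,0],
    [0,0,0,0,0,0],
    [0,0,0,0,0,0],
    [0,0,0,0,0,0]
  ]
}}

```text
clock: 2.7
ee_pos: [466.4, -188.5, 170.0]
ee_rot: [2.991, 1.571, 1.682]
contact_force: [-0.6, -0.4, -0.4]
gripper_width: 0.2
```

```bash
python3 - <<'E'
from h import *
a=cap("wrist");d=cap("scene");s,R=st();print(s["ee_pos"],s["gripper_width"])
for n,c in(("wa",a),("sa",d)):
    X=np.array([[tx,0,z] for tx in(0,22) for z in (-11,11)])@R.T+s["ee_pos"]
    p=proj(c,X);print(p.round(0).tolist());x,y=p[0].astype(int)
    c["image"]=np.clip(c["image"].astype(float)*1.7,0,255).astype(np.uint8)
    crop(c,max(0,x-80),max(0,y-60),x+80,y+80,4.4,n+".png",p)
E
```

```text
[ 466.39765044 -188.50327212  169.95480607] 0.01991980164395459
[[320.0, 288.0], [320.0, 338.0], [320.0, 267.0], [320.0, 313.0]]
[[305.0, 316.0], [315.0, 322.0], [305.0, 322.0], [316.0, 328.0]]
```

View pics/wa.png

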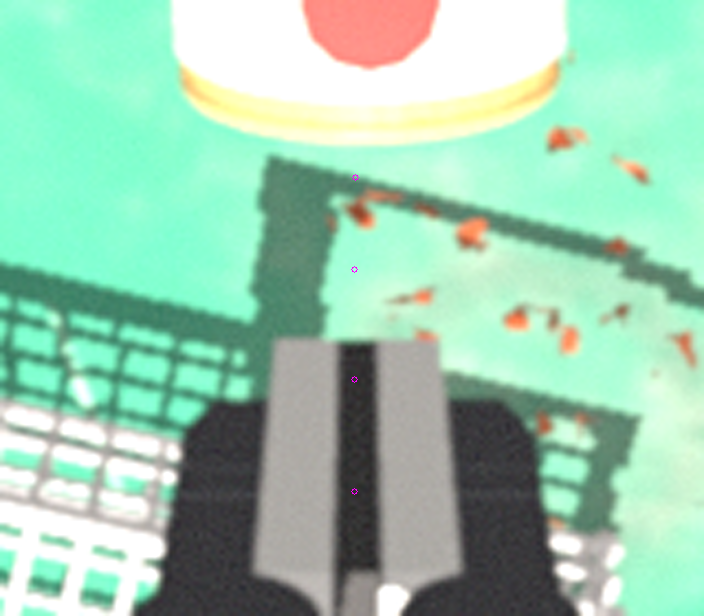

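View pics/sa.png

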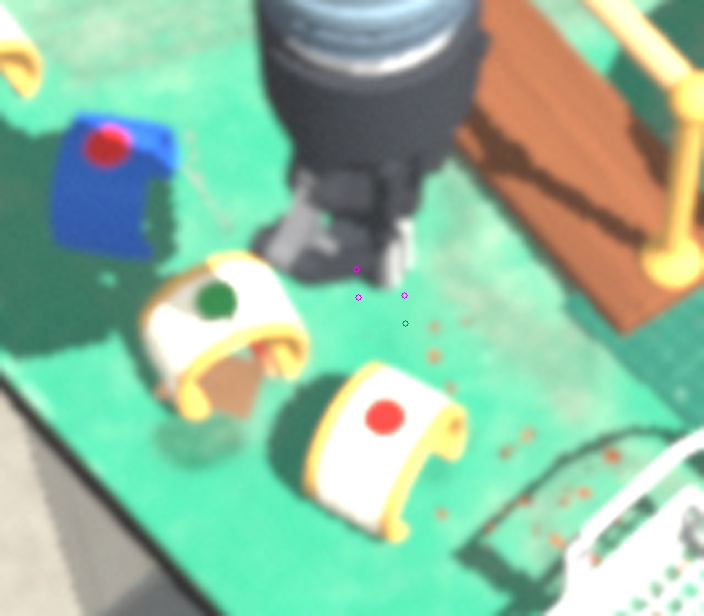

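Request:
{"api": "drive_tool", "payload": {
  "plan": [
    [0,0,0,0,0,0],
    [0,0,0,0,0,0],
    [0,0,0,0,0,0],
    [0,0,0,0,0,0],
    [0,0,0,0,0,0]
  ],
  "gripper": 0
}}

```text
clock: 3.22
ee_pos: [466.4, -188.5, 170.0]
ee_rot: [1.019, 1.571, -0.29]
contact_force: [-0.4, -0.8, 0.2]
gripper_width: 60.7
```

Request:
{"api": "drive_tool", "payload": {
  "plan": [
    [0,0,0,0,0,0],
    [0,0,0,0,0,0],
    [0,0,0,0,0,0],
    [0,0,0,0,0,0],
    [0,0,0,0,0,0]
  ]
}}

```text
clock: 3.63
ee_pos: [466.4, -188.5, 170.0]
ee_rot: [1.788, 1.571, 0.479]
contact_force: [-0.9, 0.5, -0.0]
gripper_width: 84.6
```

```bash
python3 - <<'E'
from h import *
go(467.2,-187.1,80,15)
a=cap("wrist")
print(w(a,[(315,237),(332,86)],53.5).round(1))
cv2.imwrite("pics/w2.png",a["image"])
E
```

```text
t 3.63 pos [ 466.4 -188.5  170. ] psi 15.0 w 84.6 F [-0.9  0.5 -0. ]
row [90.0, 1.2, -1.2, -0.0, -0.0, -0.0] rows 2.2
[[ 464.3 -194.2   53.5]
 [ 450.1 -102.    53.5]]
```

View pics/w2.png

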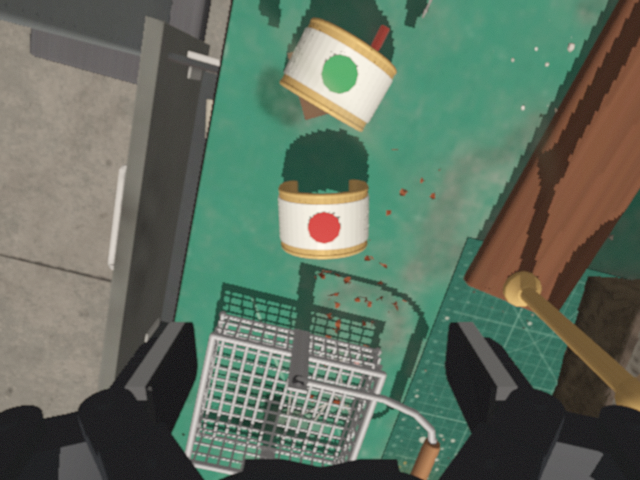

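Request:
{"api": "drive_tool", "payload": {
  "plan": [
    [40,1,-1,0,0,0],
    [80,1,-1,0,0,0],
    [112,1,-1,0,0,0],
    [112,1,-1,0,0,0],
    [112,1,-1,0,0,0]
  ]
}}

```text
clock: 4.1
ee_pos: [465.3, -186.6, 56.5]
ee_rot: [-2.316, 1.566, 2.658]
contact_force: [0.5, -0.8, 0.5]
gripper_width: 85.5
```

```bash
python3 - <<'E'
from h import *
go(467.2,-187.1,30,15)
a=cap("wrist");d=cap("scene")
crop(a,60,80,580,480,1.5,"w3.png")
crop(d,220,240,400,400,4,"s3b.png")
E
```

```text
t 4.1 pos [ 465.3 -186.6   56.5] psi 15.0 w 85.5 F [ 0.5 -0.8  0.5]
row [26.5, 1.8, 1.1, 0.0, -0.2, 0.2] rows 0.6
```

View pics/w3.png

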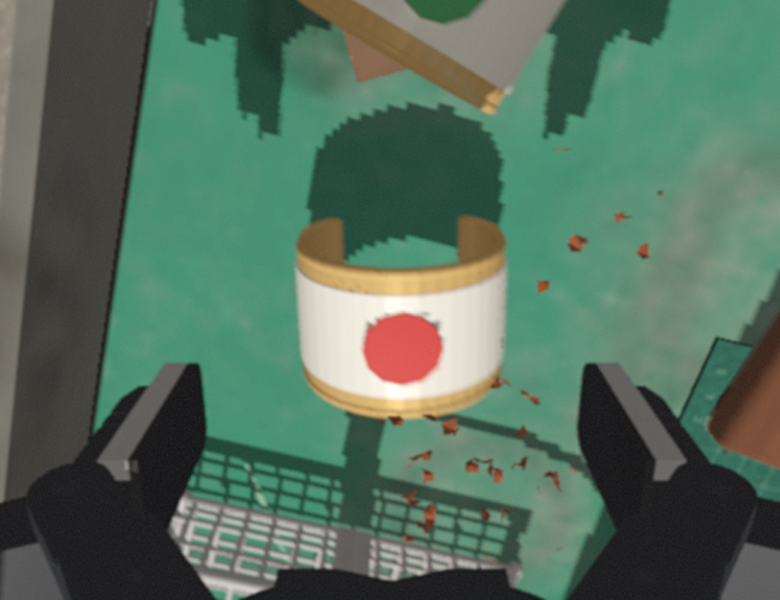

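View pics/s3b.png

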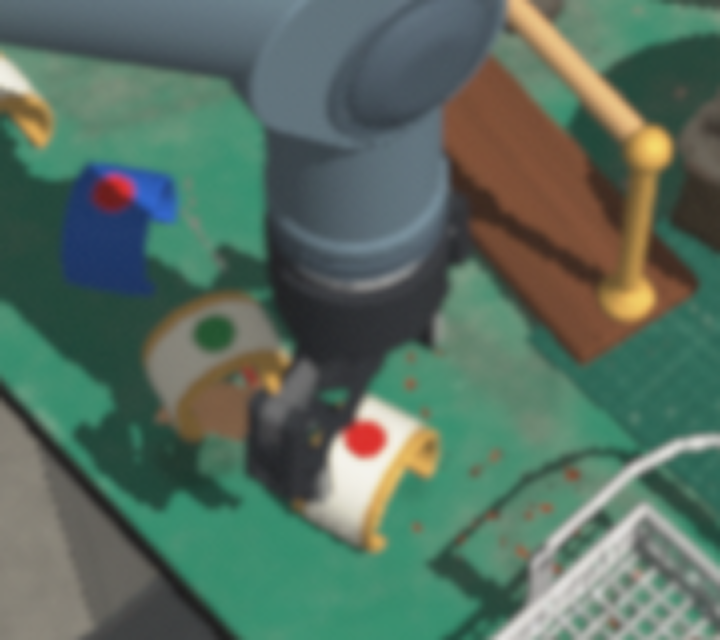

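```bash
python3 - <<'E'
from h import *
a=cap("wrist");d=cap("scene");s,R=st();print(s["ee_pos"])
for tx in(-25,-20,-10,0,10,20):
    X=np.array([[tx,y,z] for y in(-42.6,-57) for z in(-11,11)])@R.T+s["ee_pos"]
    print(tx,((proj(d,X)-[220,240]+.5)*4).round(0).tolist(),((proj(a,X)-[60,80]+.5)*1.5).round(0).tolist())
E
```

```text
[ 469.60134687 -188.16447027   60.59674963]
-25 [[298.0, 466.0], [340.0, 490.0], [281.0, 491.0], [322.0, 515.0]] [[198.0, 362.0], [207.0, 448.0], [132.0, 362.0], [144.0, 448.0]]
-20 [[299.0, 471.0], [340.0, 495.0], [281.0, 496.0], [322.0, 520.0]] [[205.0, 351.0], [213.0, 435.0], [141.0, 351.0], [152.0, 435.0]]
-10 [[300.0, 481.0], [341.0, 504.0], [282.0, 506.0], [323.0, 529.0]] [[216.0, 332.0], [223.0, 412.0], [156.0, 332.0], [166.0, 412.0]]
0 [[301.0, 491.0], [341.0, 514.0], [284.0, 515.0], [324.0, 539.0]] [[226.0, 315.0], [233.0, 391.0], [170.0, 315.0], [178.0, 391.0]]
10 [[302.0, 500.0], [342.0, 523.0], [285.0, 524.0], [325.0, 548.0]] [[235.0, 300.0], [241.0, 372.0], [182.0, 300.0], [190.0, 372.0]]
20 [[303.0, 509.0], [343.0, 533.0], [286.0, 534.0], [326.0, 557.0]] [[243.0, 286.0], [249.0, 355.0], [193.0, 286.0], [200.0, 355.0]]
```

Request:
{"api": "drive_tool", "payload": {
  "plan": [
    [12,-1.5,1,0,0,0],
    [24,-1.5,1,0,0,0],
    [24,-1.5,1,0,0,0],
    [24,-1.5,1,0,0,0]
  ]
}}

```text
clock: 4.63
ee_pos: [464.6, -188.3, 32.9]
ee_rot: [-2.21, 1.568, 2.764]
contact_force: [0.5, -0.0, 0.5]
gripper_width: 85.1
```

```bash
python3 - <<'E'
from h import *
go(467.2,-187.1,30,15)
a=cap("wrist");d=cap("scene")
crop(a,60,80,580,480,1.5,"w4.png")
crop(d,220,240,400,400,4,"s4b.png")
E
```

```text
t 4.63 pos [ 464.6 -188.3   32.9] psi 15.0 w 85.1 F [ 0.5 -0.   0.5]
row [2.9, 2.8, -0.5, -0.0, -0.1, 0.1] rows 0.1
```

View pics/w4.png

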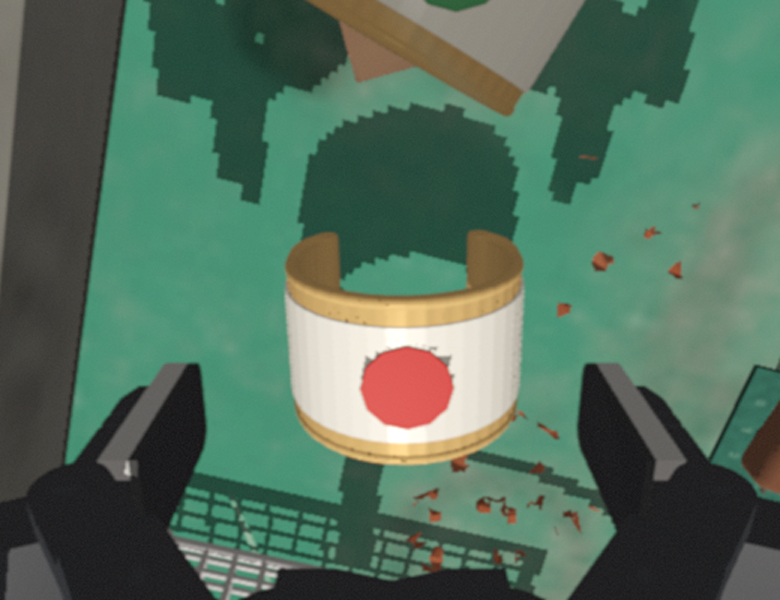

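View pics/s4b.png

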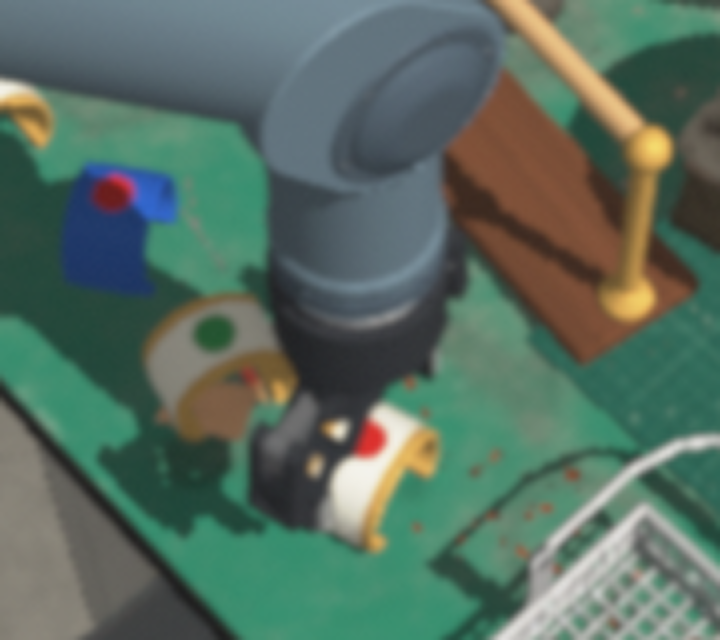

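Request:
{"api": "drive_tool", "payload": {
  "plan": [
    [8,1.5,-0.5,0,0,0],
    [16,1.5,-0.5,0,0,0],
    [24,1.5,-0.5,0,0,0],
    [24,1.5,-0.5,0,0,0],
    [24,1.5,-0.5,0,0,0]
  ]
}}

```text
clock: 5.15
ee_pos: [466.3, -187.4, 8.9]
ee_rot: [-2.275, 1.569, 2.7]
contact_force: [0.0, -0.6, -0.8]
gripper_width: 85.5
```

```bash
python3 - <<'E'
from h import *
go(467.2,-187.1,-8,15)
a=cap("wrist")
crop(a,60,80,580,480,1.5,"w5.png")
E
```

```text
t 5.15 pos [ 466.3 -187.4    8.9] psi 15.0 w 85.5 F [ 0.  -0.6 -0.8]
row [16.9, 1.0, -0.0, 0.0, -0.1, 0.1] rows 0.4
```

View pics/w5.png

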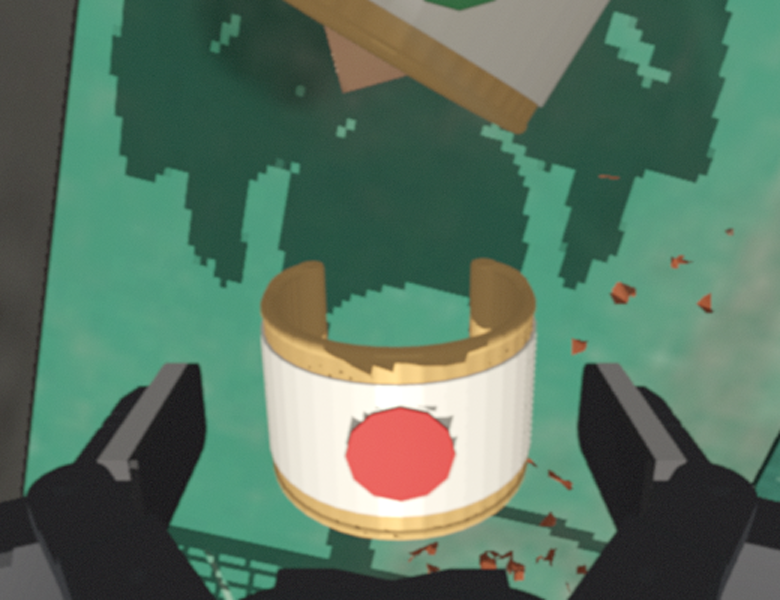

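Request:
{"api": "drive_tool", "payload": {
  "plan": [
    [6,0.5,0,0,0,0],
    [12,0.5,0,0,0,0],
    [17,0.5,0,0,0,0],
    [17,0.5,0,0,0,0],
    [17,0.5,0,0,0,0]
  ]
}}

```text
clock: 5.62
ee_pos: [467.2, -187.5, -7.6]
ee_rot: [-2.266, 1.569, 2.708]
contact_force: [0.4, 0.3, 0.6]
gripper_width: 85.4
```

```bash
python3 - <<'E'
from h import *
go(467.2,-187.1,-8,15)
a=cap("wrist");d=cap("scene")
crop(a,60,80,580,480,1.5,"w6.png")
crop(d,220,240,400,400,4,"s6.png")
E
```

```text
t 5.62 pos [ 467.2 -187.5   -7.6] psi 15.0 w 85.4 F [0.4 0.3 0.6]
row [0.4, 0.1, -0.3, -0.0, -0.0, 0.1] rows 0.0
```

View pics/w6.png

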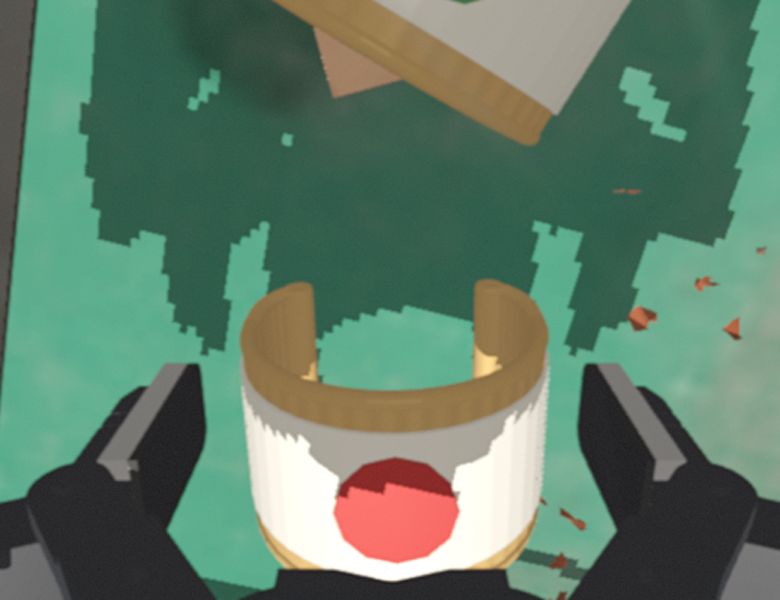

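View pics/s6.png

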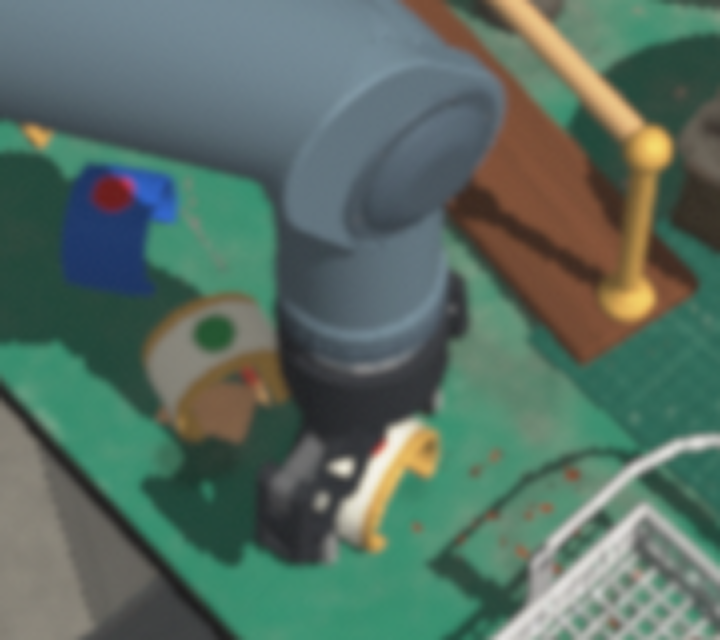

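Request:
{"api": "drive_tool", "payload": {
  "plan": [
    [1,0,0,0,0,0],
    [1,0,0,0,0,0],
    [1,0,0,0,0,0],
    [1,0,0,0,0,0],
    [1,0,0,0,0,0]
  ],
  "gripper": 255,
  "force": 40
}}

```text
clock: 6.13
ee_pos: [468.1, -187.9, -7.6]
ee_rot: [0.765, 1.57, -0.544]
contact_force: [-0.0, 0.6, 3.0]
gripper_width: 62.6
```

```bash
python3 - <<'E'
from h import *
go(467.2,-187.1,-8,15)
a=cap("wrist")
crop(a,60,80,580,480,1.5,"w7.png")
E
```

```text
t 6.13 pos [ 468.1 -187.9   -7.6] psi 15.0 w 62.6 F [-0.   0.6  3. ]
row [0.4, -0.7, -1.0, -0.0, 0.0, -0.0] rows 0.0
```

View pics/w7.png

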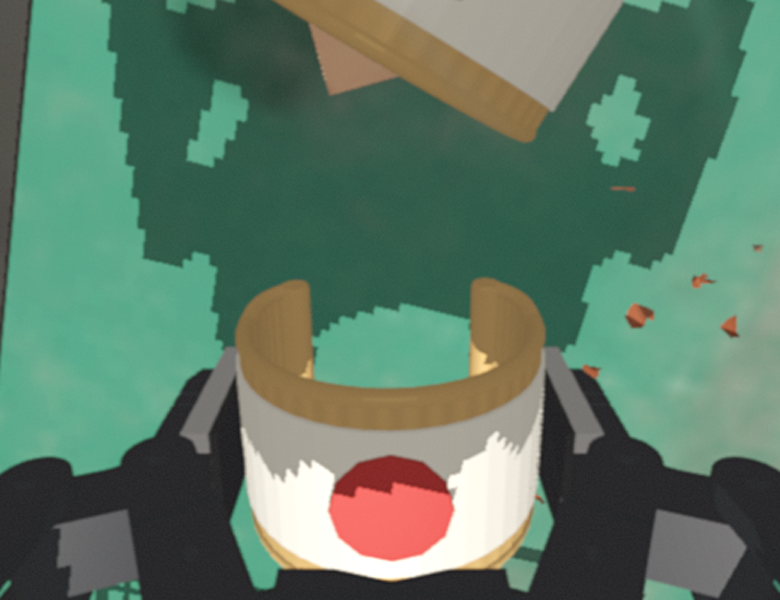

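Request:
{"api": "drive_tool", "payload": {
  "plan": [
    [-20,0,0,0,0,0],
    [-60,0,0,0,0,0],
    [-100,0,0,0,0,0],
    [-110,0,0,0,0,0],
    [-110,0,0,0,0,0]
  ]
}}

```text
clock: 6.6
ee_pos: [471.0, -188.8, 105.6]
ee_rot: [0.87, 1.562, -0.44]
contact_force: [0.9, 0.8, -0.9]
gripper_width: 62.3
```

```bash
python3 - <<'E'
from h import *
go(477,-330,105,-0.5)
E
```

```text
t 6.6 pos [ 471.  -188.8  105.6] psi 15.0 w 62.3 F [ 0.9  0.8 -0.9]
row [1.2, -30.7, 137.9, 15.5, 0.3, -0.4] rows 3.4
```

Request:
{"api": "drive_tool", "payload": {
  "plan": [
    [1,-30,138,15.5,0,0],
    [1,-30,138,15.5,0,0],
    [1,-30,138,15.5,0,0],
    [1,-30,138,15.5,0,0],
    [1,-30,138,15.5,0,0]
  ]
}}

```text
clock: 7.02
ee_pos: [471.3, -335.3, 98.5]
ee_rot: [-1.047, 1.567, -2.636]
contact_force: [-0.8, 0.2, -0.5]
gripper_width: 62.5
```

Request:
{"api": "drive_tool", "payload": {
  "plan": [
    [0,0,0,0,0,0],
    [0,0,0,0,0,0],
    [0,0,0,0,0,0]
  ]
}}

```text
clock: 7.27
ee_pos: [474.2, -325.8, 99.7]
ee_rot: [-2.529, 1.568, 2.178]
contact_force: [-0.6, 0.4, -1.5]
gripper_width: 62.7
```

```bash
python3 - <<'E'
from h import *
go(477,-330,105,-0.5)
a=cap("wrist");cv2.imwrite("pics/w8.png",a["image"])
P=lambda l:l
# expected rim corners + lugs
B=np.array([[65,60,41],[65,-60,41],[-65,60,41],[-65,-60,41],[0,68,82],[0,-68,82],[105,42,75],[105,-42,75]])+[477,-356,0]
pp=proj(a,B);print(pp.round(0).tolist())
crop(a,0,0,640,480,1.2,"w8.png",pp)
E
```

```text
t 7.27 pos [ 474.2 -325.8   99.7] psi -0.3 w 62.7 F [-0.6  0.4 -1.5]
row [-5.3, 2.8, 4.2, 0.2, -0.1, 0.1] rows 0.2
[[456.0, 205.0], [437.0, 406.0], [196.0, 206.0], [215.0, 406.0], [327.0, 209.0], [327.0, 474.0], [566.0, 263.0], [538.0, 421.0]]
```

View pics/w8.png

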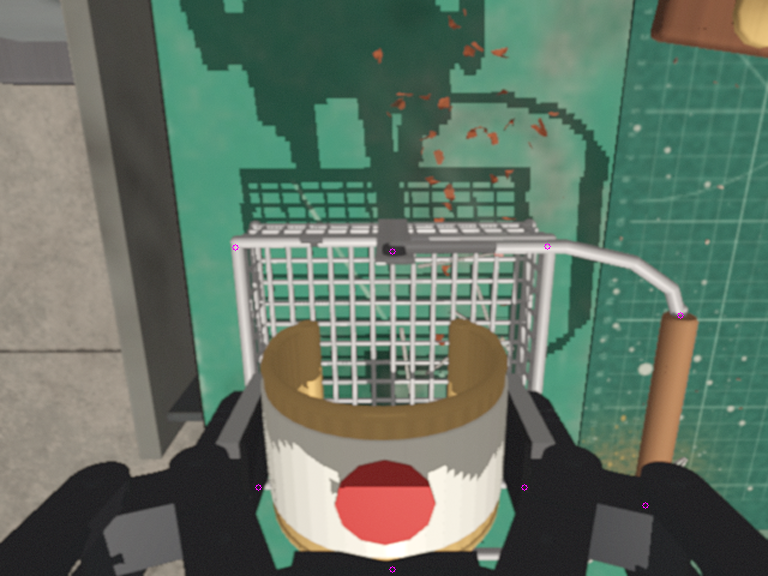

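Request:
{"api": "drive_tool", "payload": {
  "plan": [
    [0,2,2,0,0,0],
    [20,2,2,0,0,0],
    [50,2,2,0,0,0],
    [50,2,2,0,0,0],
    [50,2,2,0,0,0]
  ]
}}

```text
clock: 7.73
ee_pos: [474.8, -329.0, 49.4]
ee_rot: [-2.185, 1.566, 2.52]
contact_force: [1.1, -0.8, 0.0]
gripper_width: 62.4
```

```bash
python3 - <<'E'
from h import *
go(477,-330,2,-0.5)
E
```

```text
t 7.73 pos [ 474.8 -329.    49.4] psi -0.4 w 62.4 F [ 1.1 -0.8  0. ]
row [47.4, 2.4, 1.2, 0.1, -0.2, 0.2] rows 1.1
```

Request:
{"api": "drive_tool", "payload": {
  "plan": [
    [10,1,0.5,0,0,0],
    [20,1,0.5,0,0,0],
    [30,1,0.5,0,0,0],
    [37,1,0.5,0,0,0],
    [37,1,0.5,0,0,0]
  ]
}}

```text
clock: 8.15
ee_pos: [475.9, -330.4, 12.1]
ee_rot: [-2.141, 1.567, 2.563]
contact_force: [-0.9, 0.1, -0.3]
gripper_width: 62.3
```

```bash
python3 - <<'E'
from h import *
go(477,-330,2,-0.5)
a=cap("scene");crop(a,300,320,470,480,4.2,"s9.png")
E
```

```text
t 8.15 pos [ 475.9 -330.4   12.1] psi -0.5 w 62.3 F [-0.9  0.1 -0.3]
row [10.1, 1.1, -0.4, -0.0, -0.1, 0.2] rows 0.2
```

View pics/s9.png

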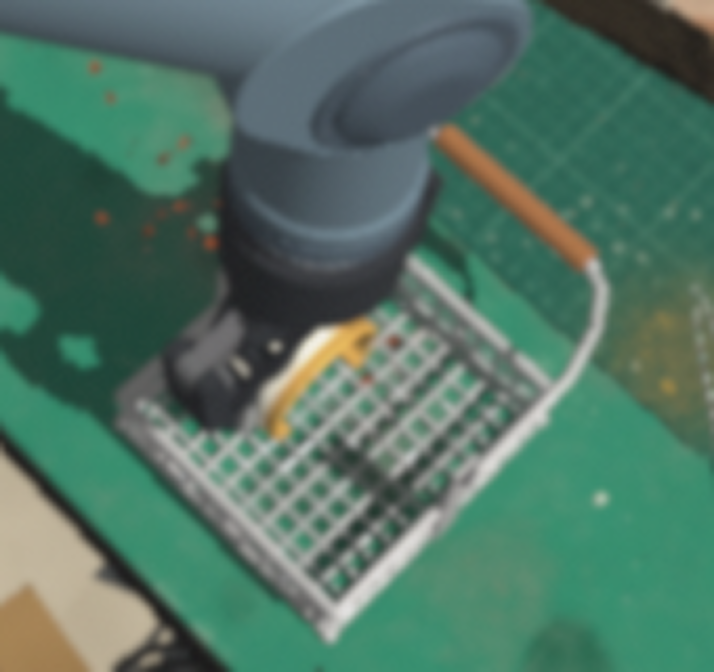

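Request:
{"api": "drive_tool", "payload": {
  "plan": [
    [3,0.5,0,0,0,0],
    [6,0.5,0,0,0,0],
    [9,0.5,0,0,0,0],
    [10,0.5,0,0,0,0],
    [10,0.5,0,0,0,0]
  ]
}}

```text
clock: 8.62
ee_pos: [477.7, -331.1, 3.7]
ee_rot: [-2.142, 1.57, 2.562]
contact_force: [0.4, 0.2, -1.0]
gripper_width: 62.5
```

Request:
{"api": "drive_tool", "payload": {
  "plan": [
    [1,0,0,0,0,0],
    [2,0,0,0,0,0],
    [2,0,0,0,0,0]
  ]
}}

```text
clock: 8.87
ee_pos: [477.9, -331.2, 1.9]
ee_rot: [-2.165, 1.571, 2.538]
contact_force: [0.5, -0.3, -0.2]
gripper_width: 62.5
```

Request:
{"api": "drive_tool", "payload": {
  "plan": [
    [1,0,0,0,0,0],
    [2,0,0,0,0,0],
    [3,0,0,0,0,0],
    [3,0,0,0,0,0]
  ]
}}

```text
clock: 9.2
ee_pos: [477.8, -331.2, -1.3]
ee_rot: [-2.199, 1.57, 2.504]
contact_force: [-0.1, -0.4, -0.3]
gripper_width: 62.5
```

Request:
{"api": "drive_tool", "payload": {
  "plan": [
    [0,0,0,0,0,0],
    [0,0,0,0,0,0],
    [0,0,0,0,0,0],
    [0,0,0,0,0,0],
    [0,0,0,0,0,0]
  ],
  "gripper": 0
}}

```text
clock: 9.62
ee_pos: [478.0, -331.3, -0.9]
ee_rot: [1.129, 1.571, -0.451]
contact_force: [-0.0, 0.5, -0.9]
gripper_width: 85.2
```

```bash
python3 - <<'E'
from h import *
go(477,-330,110,-0.5)
a=cap("wrist");cv2.imwrite("pics/w10.png",a["image"])
E
```

```text
t 9.62 pos [ 478.  -331.3   -0.9] psi -0.5 w 85.2 F [-0.   0.5 -0.9]
row [-110.9, -1.0, -1.3, -0.0, 0.0, -0.0] rows 2.7
```

View pics/w10.png

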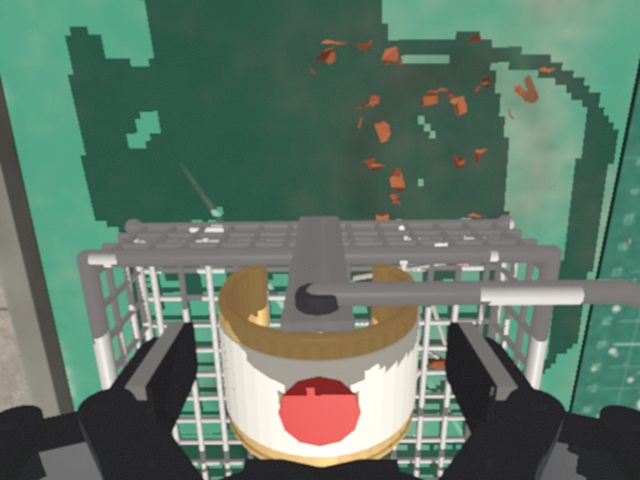

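Request:
{"api": "drive_tool", "payload": {
  "plan": [
    [-20,0,0,0,0,0],
    [-60,0,0,0,0,0],
    [-100,0,0,0,0,0],
    [-120,0,0,0,0,0],
    [-120,0,0,0,0,0]
  ]
}}

```text
clock: 10.08
ee_pos: [482.4, -333.8, 125.6]
ee_rot: [0.979, 1.558, -0.601]
contact_force: [0.4, -0.9, 0.5]
gripper_width: 85.5
```

```bash
python3 - <<'E'
from h import *
c=cap("top");d=cap("scene")
for n,x,y in(("g1",454,-94),("g2",454,109),("r2",456,206)):
    try: print(n,fitcuff([c],x,y),fitcuff([d],x,y))
    except Exception as e: print(n,e)
crop(c,180,220,480,340,2.6,"t10.png")
go(456,205.3,110,-21.5)
E
```

```text
g1 (np.float64(454.1), np.float64(-89.0), np.float64(33.6), np.float64(0.229)) (np.float64(450.9), np.float64(-94.1), np.float64(26.8), np.float64(0.14))
g2 (np.float64(454.9), np.float64(109.6), np.float64(-4.3), np.float64(0.052)) (np.float64(440.6), np.float64(108.5), np.float64(66.2), np.float64(0.865))
r2 (np.float64(457.1), np.float64(205.9), np.float64(-20.8), np.float64(0.053)) (np.float64(456.0), np.float64(206.0), np.float64(-50.0), np.float64(1.0))
t 10.18 pos [ 478.6 -331.8  120.2] psi -0.5 w 85.4 F [-0.9  0.4 -1. ]
row [9.3, -27.4, -536.9, 21.0, 0.1, -0.1] rows 12.9
```

View pics/t10.png

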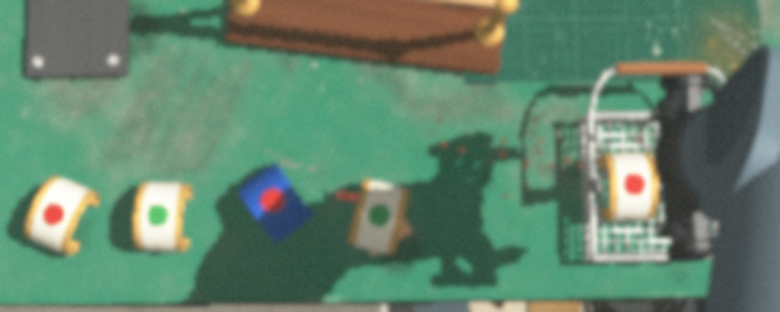

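Request:
{"api": "drive_tool", "payload": {
  "plan": [
    [0,-27,-537,21,0,0],
    [0,-27,-537,21,0,0],
    [0,-27,-537,21,0,0],
    [0,-27,-537,21,0,0],
    [0,-27,-537,21,0,0]
  ]
}}

```text
clock: 10.6
ee_pos: [466.8, -121.1, 116.9]
ee_rot: [-1.449, 1.567, 2.887]
contact_force: [0.5, -0.1, 0.3]
gripper_width: 85.5
```

```bash
python3 - <<'E'
from h import *
go(456.3,205.4,110,-21.3)
E
```

```text
t 10.6 pos [ 466.8 -121.1  116.9] psi -21.5 w 85.5 F [ 0.5 -0.1  0.3]
row [7.3, -129.7, -299.8, -0.2, 0.0, 0.2] rows 7.8
```

Request:
{"api": "drive_tool", "payload": {
  "plan": [
    [7,-130,-300,0,0,0],
    [7,-130,-300,0,0,0],
    [7,-130,-300,0,0,0],
    [7,-130,-300,0,0,0],
    [7,-130,-300,0,0,0]
  ]
}}

```text
clock: 11.02
ee_pos: [459.9, 86.3, 112.6]
ee_rot: [-1.027, 1.567, -2.973]
contact_force: [1.4, 0.1, -1.3]
gripper_width: 85.3
```

```bash
python3 - <<'E'
from h import *
go(456.3,205.4,80,-21.3)
E
```

```text
t 11.02 pos [459.9  86.3 112.6] psi -21.5 w 85.3 F [ 1.4  0.1 -1.3]
row [32.6, -46.9, -109.5, -0.2, 0.1, 0.2] rows 3.0
```

Request:
{"api": "drive_tool", "payload": {
  "plan": [
    [10,-47,-110,0,0,0],
    [20,-47,-110,0,0,0],
    [32,-47,-110,0,0,0],
    [32,-47,-110,0,0,0],
    [32,-47,-110,0,0,0]
  ]
}}

```text
clock: 11.43
ee_pos: [455.0, 206.9, 79.6]
ee_rot: [-1.145, 1.564, -3.084]
contact_force: [-0.1, -0.0, -1.2]
gripper_width: 85.8
```

Request:
{"api": "drive_tool", "payload": {
  "plan": [
    [0,0,0,0,0,0],
    [0,0,0,0,0,0],
    [0,0,0,0,0,0]
  ]
}}

```text
clock: 11.68
ee_pos: [459.3, 202.2, 82.3]
ee_rot: [0.2, 1.569, -1.75]
contact_force: [0.5, 0.1, -0.2]
gripper_width: 85.6
```

```bash
cat >> h.py <<'E'
def wc(fn,x,y,yaw,z0=0):
    "wrist picture with cuff model drawn"
    a=cap("wrist");p=proj(a,cuffpts(x,y,np.radians(yaw),z0));dot=proj(a,[[x,y,53.5+z0]])
    print("dot expected",dot.round(0).tolist())
    im=a["image"].copy()
    for q in p: cv2.circle(im,(int(q[0]),int(q[1])),2,(255,0,255),-1)
    cv2.imwrite("pics/"+fn,im)
E
python3 - <<'E'
from h import *
go(456.3,205.4,-8,-21.3)
wc("w11.png",456.3,205.4,-21.3)
E
```

```text
t 11.68 pos [459.3 202.2  82.3] psi -21.7 w 85.6 F [ 0.5  0.1 -0.2]
row [90.3, -4.0, -2.0, -0.4, 0.1, -0.0] rows 2.2
dot expected [[311.0, 280.0]]
```

View pics/w11.png

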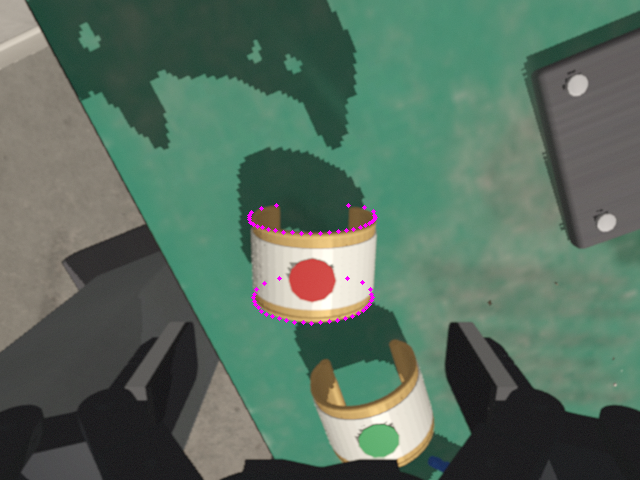

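Request:
{"api": "drive_tool", "payload": {
  "plan": [
    [25,-3,-1.5,0,0,0],
    [45,-3,-1.5,0,0,0],
    [60,-3,-1.5,0,0,0],
    [60,-3,-1.5,0,0,0],
    [60,-3,-1.5,0,0,0]
  ]
}}

```text
clock: 12.15
ee_pos: [456.5, 205.7, 22.3]
ee_rot: [-0.513, 1.569, -2.461]
contact_force: [0.3, -0.1, -0.4]
gripper_width: 85.5
```

```bash
python3 - <<'E'
from h import *
go(456.3,205.4,-8,-21.3)
E
```

```text
t 12.15 pos [456.5 205.7  22.3] psi -21.6 w 85.5 F [ 0.3 -0.1 -0.4]
row [30.3, -0.0, 0.3, -0.3, 0.1, 0.0] rows 0.7
```

Request:
{"api": "drive_tool", "payload": {
  "plan": [
    [10,0,0,0,0,0],
    [20,0,0,0,0,0],
    [30,0,0,0,0,0],
    [30,0,0,0,0,0],
    [30,0,0,0,0,0]
  ]
}}

```text
clock: 12.57
ee_pos: [455.9, 206.7, -8.2]
ee_rot: [-0.81, 1.569, -2.756]
contact_force: [0.3, 0.3, -0.0]
gripper_width: 85.4
```

Request:
{"api": "drive_tool", "payload": {
  "plan": [
    [0,0,0,0,0,0],
    [0,0,0,0,0,0],
    [0,0,0,0,0,0],
    [0,0,0,0,0,0],
    [0,0,0,0,0,0]
  ],
  "gripper": 255
}}

```text
clock: 12.98
ee_pos: [457.1, 207.5, -6.8]
ee_rot: [2.356, 1.57, 0.411]
contact_force: [-0.9, 1.1, 5.0]
gripper_width: 62.7
```

```bash
python3 - <<'E'
from h import *
go(456.3,205.4,105,-21.3)
a=cap("wrist");cv2.imwrite("pics/w12.png",a["image"])
E
```

```text
t 12.98 pos [457.1 207.5  -6.8] psi -21.5 w 62.7 F [-0.9  1.1  5. ]
row [-111.8, 0.1, 2.1, -0.2, -0.0, -0.0] rows 2.7
```

View pics/w12.png

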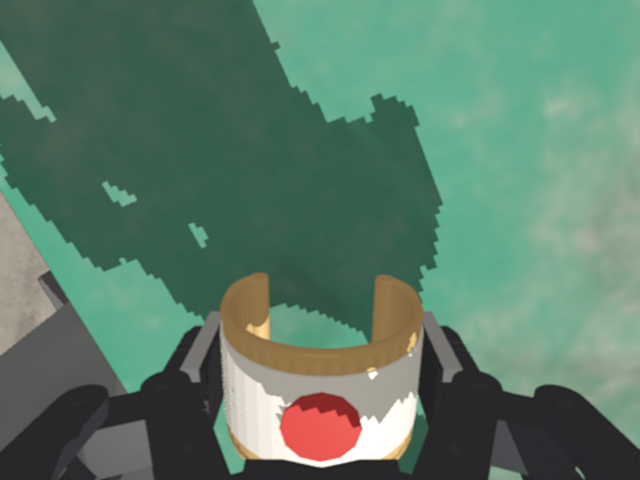

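Request:
{"api": "drive_tool", "payload": {
  "plan": [
    [-20,0,0,0,0,0],
    [-60,0,0,0,0,0],
    [-100,0,0,0,0,0],
    [-120,0,0,0,0,0],
    [-120,0,0,0,0,0]
  ]
}}

```text
clock: 13.45
ee_pos: [460.7, 209.1, 117.6]
ee_rot: [2.283, 1.56, 0.337]
contact_force: [0.9, 1.0, -0.2]
gripper_width: 62.5
```

```bash
python3 - <<'E'
from h import *
go(477,-381,112,-0.5)
E
```

```text
t 13.45 pos [460.7 209.1 117.6] psi -21.5 w 62.5 F [ 0.9  1.  -0.2]
row [3.6, 231.5, 543.1, -21.0, -0.3, -0.6] rows 14.2
```

Request:
{"api": "drive_tool", "payload": {
  "plan": [
    [0,231,543,-21,0,0],
    [0,231,543,-21,0,0],
    [0,231,543,-21,0,0],
    [0,231,543,-21,0,0],
    [0,231,543,-21,0,0]
  ]
}}

```text
clock: 13.87
ee_pos: [461.0, 16.1, 111.3]
ee_rot: [-1.614, 1.569, 3.093]
contact_force: [1.0, -0.3, -0.6]
gripper_width: 62.2
```

```bash
python3 - <<'E'
from h import *
go(477,-381,112,-0.5)
E
```

```text
t 13.87 pos [461.   16.1 111.3] psi -0.3 w 62.2 F [ 1.  -0.3 -0.6]
row [-0.7, 18.2, 397.0, 0.2, -0.0, 0.1] rows 9.5
```

Request:
{"api": "drive_tool", "payload": {
  "plan": [
    [-1,18,397,0,0,0],
    [-1,18,397,0,0,0],
    [-1,18,397,0,0,0],
    [-1,18,397,0,0,0],
    [-1,18,397,0,0,0]
  ]
}}

```text
clock: 14.28
ee_pos: [468.3, -192.5, 111.6]
ee_rot: [-1.772, 1.569, 2.932]
contact_force: [1.0, 0.4, -1.3]
gripper_width: 62.1
```

```bash
python3 - <<'E'
from h import *
go(477,-381,112,-0.5)
E
```

```text
t 14.28 pos [ 468.3 -192.5  111.6] psi -0.5 w 62.1 F [ 1.   0.4 -1.3]
row [-0.5, 10.4, 188.4, -0.0, -0.0, 0.1] rows 4.5
```

Request:
{"api": "drive_tool", "payload": {
  "plan": [
    [0,10,188,0,0,0],
    [0,10,188,0,0,0],
    [0,10,188,0,0,0],
    [0,10,188,0,0,0],
    [0,10,188,0,0,0]
  ]
}}

```text
clock: 14.7
ee_pos: [475.3, -385.7, 111.3]
ee_rot: [-0.623, 1.567, -2.209]
contact_force: [-0.1, -1.8, -0.2]
gripper_width: 62.3
```

Request:
{"api": "drive_tool", "payload": {
  "plan": [
    [0,0,0,0,0,0],
    [0,0,0,0,0,0],
    [0,0,0,0,0,0],
    [0,0,0,0,0,0]
  ]
}}

```text
clock: 15.03
ee_pos: [478.4, -375.7, 112.0]
ee_rot: [-2.642, 1.568, 2.065]
contact_force: [0.4, -0.1, -1.5]
gripper_width: 62.5
```

```bash
python3 - <<'E'
from h import *
go(477,-381,40,-0.5)
a=cap("wrist");cv2.imwrite("pics/w13.png",a["image"])
E
```

```text
t 15.03 pos [ 478.4 -375.7  112. ] psi -0.3 w 62.5 F [ 0.4 -0.1 -1.5]
row [72.0, -1.3, 5.5, 0.2, -0.1, 0.1] rows 1.7
```

View pics/w13.png

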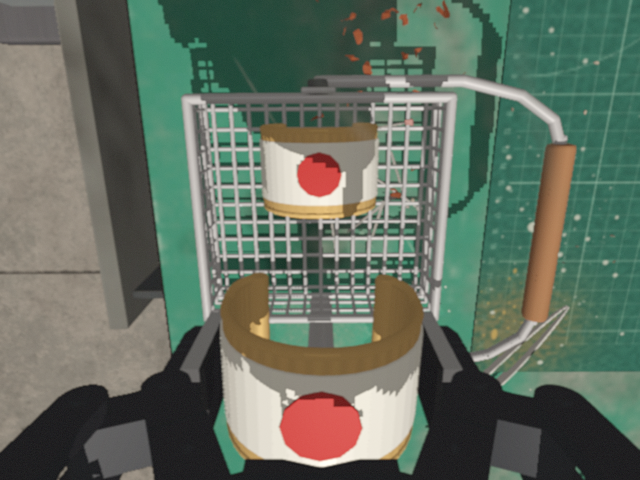

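Request:
{"api": "drive_tool", "payload": {
  "plan": [
    [15,-1,3,0,0,0],
    [40,-1,3,0,0,0],
    [60,-1,3,0,0,0],
    [60,-1,3,0,0,0],
    [60,-1,3,0,0,0]
  ]
}}

```text
clock: 15.5
ee_pos: [476.5, -379.3, 51.9]
ee_rot: [-2.346, 1.567, 2.36]
contact_force: [0.3, -0.8, -0.1]
gripper_width: 62.5
```

```bash
python3 - <<'E'
from h import *
go(477,-381,12,-0.5)
E
```

```text
t 15.5 pos [ 476.5 -379.3   51.9] psi -0.4 w 62.5 F [ 0.3 -0.8 -0.1]
row [39.9, 0.6, 1.8, 0.1, -0.1, 0.2] rows 1.0
```

Request:
{"api": "drive_tool", "payload": {
  "plan": [
    [10,0,1.5,0,0,0],
    [20,0,1.5,0,0,0],
    [30,0,1.5,0,0,0],
    [40,0,1.5,0,0,0],
    [40,0,1.5,0,0,0]
  ]
}}

```text
clock: 15.92
ee_pos: [475.3, -381.9, 10.4]
ee_rot: [-2.204, 1.566, 2.5]
contact_force: [-0.7, 0.0, -1.3]
gripper_width: 62.5
```

Request:
{"api": "drive_tool", "payload": {
  "plan": [
    [3,0,0,0,0,0],
    [6,0,0,0,0,0],
    [9,0,0,0,0,0],
    [9,0,0,0,0,0],
    [9,0,0,0,0,0]
  ]
}}

```text
clock: 16.33
ee_pos: [477.3, -383.2, 4.1]
ee_rot: [0.844, 1.571, -0.736]
contact_force: [-1.0, -0.8, -1.4]
gripper_width: 62.7
```

```bash
python3 - <<'E'
from h import *
go(477,-381,0,-0.5)
E
```

```text
t 16.33 pos [ 477.3 -383.2    4.1] psi -0.5 w 62.7 F [-1.  -0.8 -1.4]
row [4.1, -0.3, -2.2, -0.0, 0.0, -0.0] rows 0.1
```

Request:
{"api": "drive_tool", "payload": {
  "plan": [
    [0,0,-2,0,0,0],
    [1,0,-2,0,0,0],
    [3,0,-2,0,0,0],
    [3,0,-2,0,0,0],
    [3,0,-2,0,0,0]
  ]
}}

```text
clock: 16.75
ee_pos: [477.1, -381.1, 0.9]
ee_rot: [-2.055, 1.57, 2.649]
contact_force: [1.6, 0.2, -1.5]
gripper_width: 62.7
```

Request:
{"api": "drive_tool", "payload": {
  "plan": [
    [0,0,0,0,0,0],
    [0,0,0,0,0,0],
    [0,0,0,0,0,0],
    [0,0,0,0,0,0],
    [0,0,0,0,0,0]
  ],
  "gripper": 0
}}

```text
clock: 17.17
ee_pos: [477.4, -381.2, 1.2]
ee_rot: [1.091, 1.571, -0.489]
contact_force: [-0.7, -0.3, 0.7]
gripper_width: 85.1
```

Request:
{"api": "drive_tool", "payload": {
  "plan": [
    [-20,0,0,0,0,0],
    [-60,0,0,0,0,0],
    [-100,0,0,0,0,0],
    [-120,0,0,0,0,0],
    [-120,0,0,0,0,0]
  ]
}}

```text
clock: 17.58
ee_pos: [481.7, -384.0, 128.1]
ee_rot: [0.92, 1.558, -0.659]
contact_force: [0.3, 0.3, 0.3]
gripper_width: 85.4
```

```bash
python3 - <<'E'
from h import *
go(452,-95,110,-16.5)
a=cap("wrist");cv2.imwrite("pics/w14.png",a["image"])
E
```

```text
t 17.58 pos [ 481.7 -384.   128.1] psi -0.5 w 85.4 F [0.3 0.3 0.3]
row [15.5, -32.4, -288.9, 16.0, 0.4, -0.6] rows 7.0
```

View pics/w14.png

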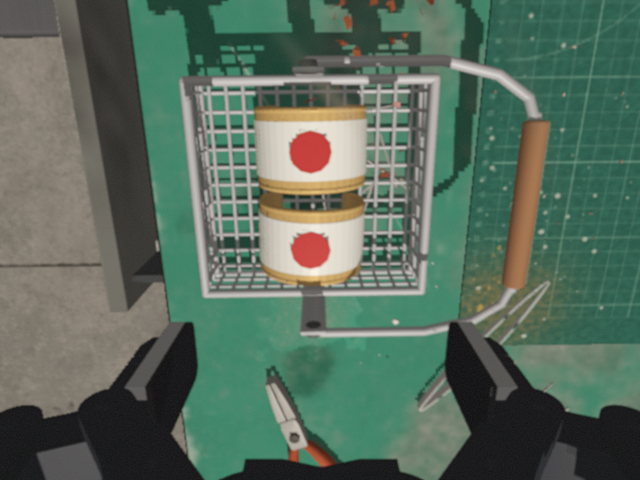

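```bash
python3 - <<'E'
from h import *
a=cap("wrist");c=cap("top");d=cap("scene")
print(w(a,[(537,122),(514,287)],77).round(1))
go(582,-357,110,-0.5)
crop(c,380,230,480,330,6,"t15.png");crop(d,310,330,460,480,4,"s15.png")
E
```

```text
[[ 577.8 -313.4   77. ]
 [ 578.2 -394.1   77. ]]
t 17.78 pos [ 475.9 -380.4  119.5] psi -0.5 w 85.4 F [-0.3  1.  -1.2]
row [9.3, 105.9, -24.4, -0.0, -0.1, 0.1] rows 2.6
```

View pics/s15.png

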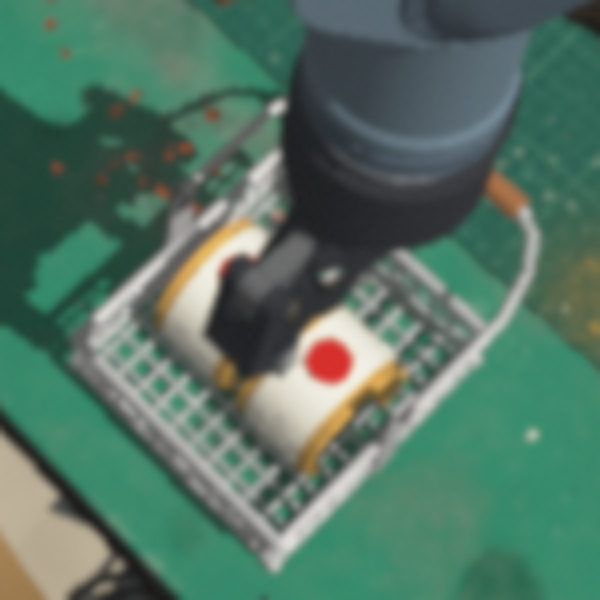

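Request:
{"api": "drive_tool", "payload": {
  "plan": [
    [0,106,-23,0,0,0],
    [9,106,-23,0,0,0],
    [9,106,-23,0,0,0],
    [9,106,-23,0,0,0],
    [9,106,-23,0,0,0]
  ]
}}

```text
clock: 18.2
ee_pos: [583.9, -355.7, 108.9]
ee_rot: [-2.424, 1.566, 2.284]
contact_force: [-0.8, 0.1, -0.1]
gripper_width: 85.6
```

Request:
{"api": "drive_tool", "payload": {
  "plan": [
    [0,0,0,0,0,0],
    [0,0,0,0,0,0],
    [0,0,0,0,0,0],
    [0,0,0,0,0,0]
  ],
  "force": 80
}}

```text
clock: 18.53
ee_pos: [581.9, -360.4, 112.0]
ee_rot: [-1.061, 1.57, -2.643]
contact_force: [-0.1, -0.4, 0.8]
gripper_width: 85.2
```

```bash
python3 - <<'E'
from h import *
go(582,-357,46,-0.5)
a=cap("wrist");cv2.imwrite("pics/w16.png",a["image"])
print(proj(a,[[582,-315,75],[582,-357,75],[582,-399,75]]).round(0).tolist())
E
```

```text
t 18.53 pos [ 581.9 -360.4  112. ] psi -0.6 w 85.2 F [-0.1 -0.4  0.8]
row [66.0, 0.1, -3.4, -0.1, 0.0, 0.1] rows 1.6
[[320.0, 182.0], [320.0, 270.0], [321.0, 348.0]]
```

View pics/w16.png

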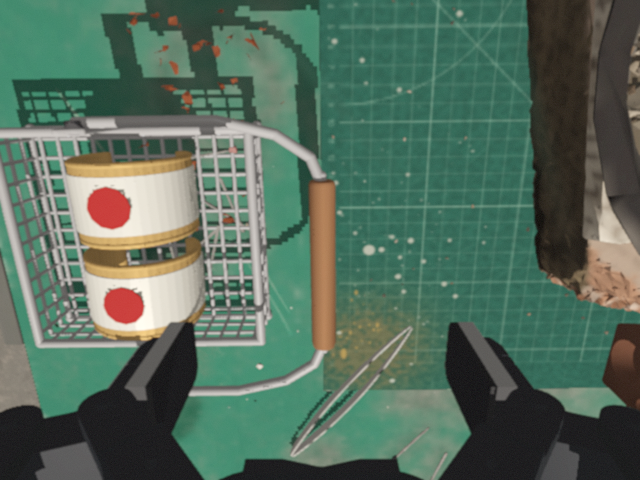

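Request:
{"api": "drive_tool", "payload": {
  "plan": [
    [15,0,-3,0,0,0],
    [35,0,-3,0,0,0],
    [50,0,-3,0,0,0],
    [60,0,-3,0,0,0],
    [60,0,-3,0,0,0]
  ]
}}

```text
clock: 19.0
ee_pos: [580.7, -355.3, 48.7]
ee_rot: [-2.033, 1.565, 2.671]
contact_force: [-0.7, -0.2, -0.7]
gripper_width: 85.8
```

```bash
python3 - <<'E'
from h import *
go(582,-357,46,-0.5)
a=cap("wrist");crop(a,100,120,540,480,1.6,"w17.png")
E
```

```text
t 19.0 pos [ 580.7 -355.3   48.7] psi -0.5 w 85.8 F [-0.7 -0.2 -0.7]
row [2.7, 1.3, 1.7, -0.0, -0.2, 0.3] rows 0.1
```

View pics/w17.png

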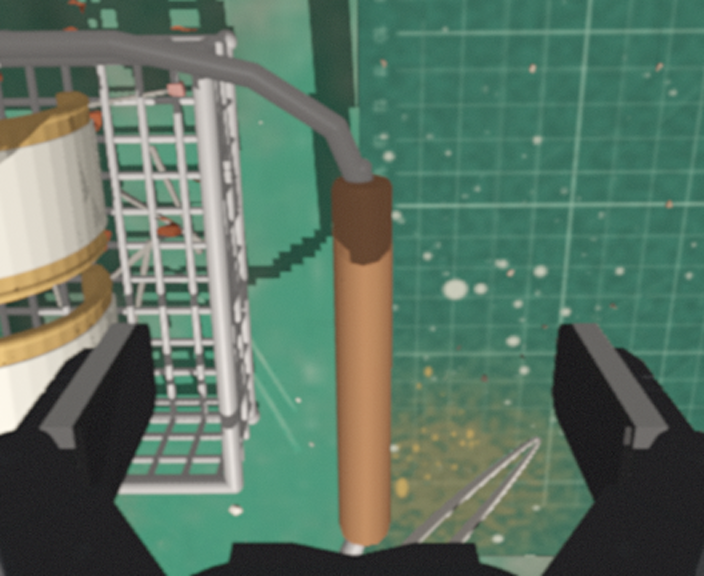

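Request:
{"api": "drive_tool", "payload": {
  "plan": [
    [6,1,1.5,0,0,0],
    [6,1,1.5,0,0,0],
    [6,1,1.5,0,0,0],
    [6,1,1.5,0,0,0]
  ]
}}

```text
clock: 19.38
ee_pos: [585.1, -358.0, 46.9]
ee_rot: [1.061, 1.569, -0.519]
contact_force: [-0.6, 0.4, -0.3]
gripper_width: 85.5
```

Request:
{"api": "drive_tool", "payload": {
  "plan": [
    [0,0,0,0,0,0],
    [0,0,0,0,0,0],
    [0,0,0,0,0,0],
    [0,0,0,0,0,0],
    [0,0,0,0,0,0]
  ],
  "gripper": 255
}}

```text
clock: 19.8
ee_pos: [584.5, -357.6, 46.1]
ee_rot: [1.066, 1.571, -0.513]
contact_force: [0.3, -0.0, -0.8]
gripper_width: 25.4
```

Request:
{"api": "drive_tool", "payload": {
  "plan": [
    [0,0,0,0,0,0],
    [0,0,0,0,0,0],
    [0,0,0,0,0,0],
    [0,0,0,0,0,0],
    [0,0,0,0,0,0]
  ]
}}

```text
clock: 20.22
ee_pos: [584.1, -357.7, 46.2]
ee_rot: [-1.554, 1.57, -3.134]
contact_force: [-1.5, 1.0, 2.7]
gripper_width: 9.5
```

```bash
python3 - <<'E'
from h import *
go(582,-357,46,-0.5)
a=cap("wrist");crop(a,100,120,540,480,1.6,"w18.png")
E
```

```text
t 20.22 pos [ 584.1 -357.7   46.2] psi -0.5 w 9.5 F [-1.5  1.   2.7]
row [0.2, -2.1, -0.7, -0.0, 0.0, 0.0] rows 0.1
```

View pics/w18.png

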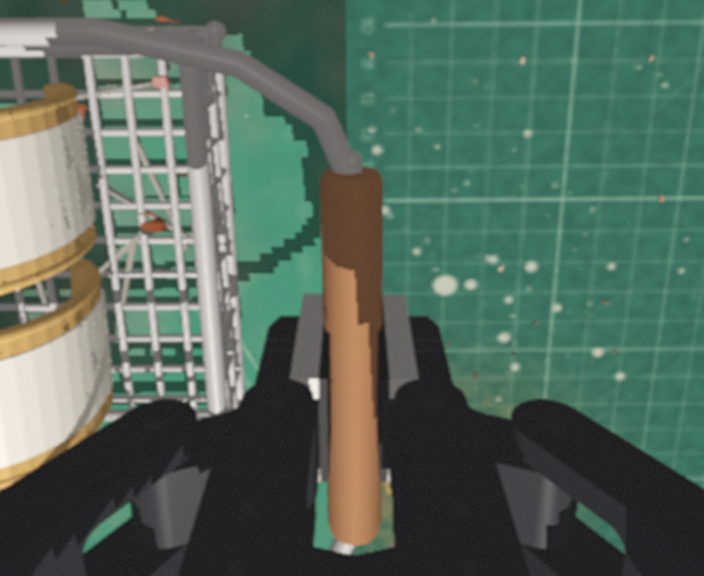

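Request:
{"api": "drive_tool", "payload": {
  "plan": [
    [-9.2,-0.4,0,0,0,0],
    [-18.2,-1.6,0,0,0,0],
    [-27.2,-3.6,0,0,0,0],
    [-35.9,-6.3,0,0,0,0],
    [-44.4,-9.8,0,0,0,0]
  ]
}}

```text
clock: 20.68
ee_pos: [574.1, -357.4, 91.3]
ee_rot: [-1.861, 1.57, 2.842]
contact_force: [-2.0, -0.1, -1.2]
gripper_width: 9.2
```

Request:
{"api": "drive_tool", "payload": {
  "plan": [
    [-8.1,-4.3,0,0,0,0],
    [-15.8,-9.2,0,0,0,0],
    [-23.1,-14.8,0,0,0,0],
    [-29.8,-21,0,0,0,0],
    [-36,-27.7,0,0,0,0]
  ]
}}

```text
clock: 21.1
ee_pos: [546.4, -357.4, 127.2]
ee_rot: [1.003, 1.57, -0.577]
contact_force: [-0.9, -0.7, -2.0]
gripper_width: 9.5
```

Request:
{"api": "drive_tool", "payload": {
  "plan": [
    [-5.6,-7.3,0,0,0,0],
    [-10.5,-15,0,0,0,0],
    [-14.8,-23.1,0,0,0,0],
    [-18.3,-31.6,0,0,0,0],
    [-21,-40.3,0,0,0,0]
  ]
}}

```text
clock: 21.52
ee_pos: [506.1, -357.2, 148.0]
ee_rot: [0.934, 1.57, -0.646]
contact_force: [0.3, -0.5, -3.0]
gripper_width: 9.3
```

Request:
{"api": "drive_tool", "payload": {
  "plan": [
    [-2,-9,0,0,0,0],
    [-3.2,-18,0,0,0,0],
    [-3.6,-27.2,0,0,0,0],
    [-3.6,-27.2,0,0,0,0],
    [-3.6,-27.2,0,0,0,0]
  ]
}}

```text
clock: 21.93
ee_pos: [479.2, -357.0, 151.4]
ee_rot: [0.796, 1.57, -0.784]
contact_force: [-0.6, -0.5, -0.9]
gripper_width: 9.4
```

```bash
python3 - <<'E'
from h import *
go(479,-357,220,0)
d=cap("scene");crop(d,270,240,470,480,2.5,"s19.png")
E
```

```text
t 21.93 pos [ 479.2 -357.   151.4] psi -0.5 w 9.4 F [-0.6 -0.5 -0.9]
row [-68.6, -0.1, 0.0, -0.5, 0.0, -0.0] rows 1.6
```

View pics/s19.png

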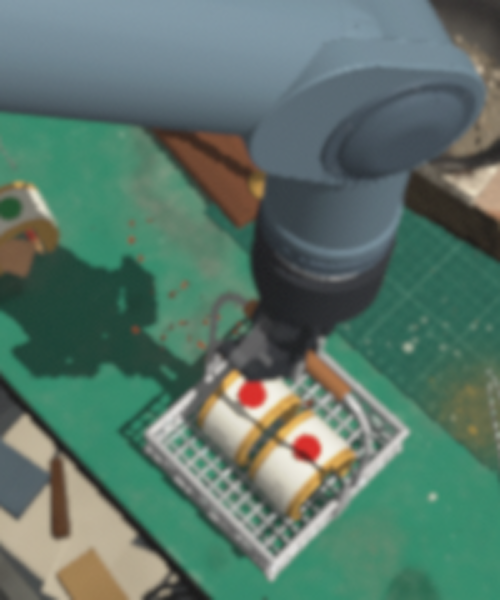

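Request:
{"api": "drive_tool", "payload": {
  "plan": [
    [-4,0,0,0,0,0],
    [-10,0,0,0,0,0],
    [-18,0,0,0,0,0],
    [-28,0,0,0,0,0],
    [-38,0,0,0,0,0]
  ]
}}

```text
clock: 22.4
ee_pos: [479.6, -356.2, 189.7]
ee_rot: [-2.62, 1.57, 2.085]
contact_force: [0.0, 0.7, -4.8]
gripper_width: 9.5
```

```bash
python3 - <<'E'
from h import *
go(479,-357,290,0)
d=cap("scene");crop(d,270,240,470,480,2.5,"s20.png")
E
```

```text
t 22.4 pos [ 479.6 -356.2  189.7] psi -0.5 w 9.5 F [ 0.   0.7 -4.8]
row [-100.3, -0.6, 0.7, -0.5, -0.0, 0.0] rows 2.4
```

View pics/s20.png

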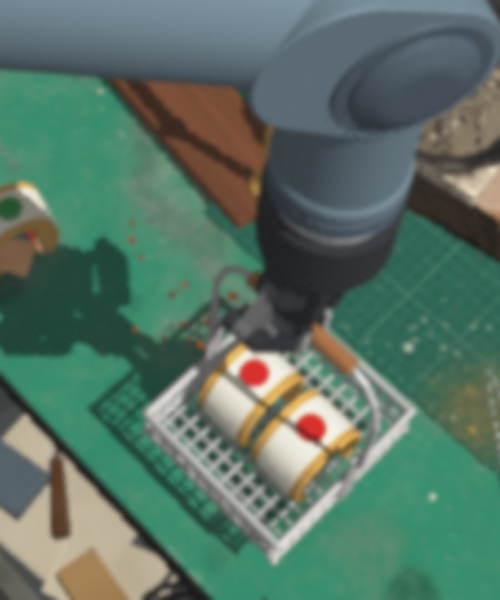

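Request:
{"api": "drive_tool", "payload": {
  "plan": [
    [-10,0,0,0,0,0],
    [-28,0,0,0,0,0],
    [-50,0,0,0,0,0],
    [-75,0,0,0,0,0],
    [-100,0,0,0,0,0]
  ]
}}

```text
clock: 22.87
ee_pos: [478.9, -356.3, 290.2]
ee_rot: [-2.195, 1.57, 2.509]
contact_force: [0.8, 0.0, -4.9]
gripper_width: 9.0
```

```bash
python3 - <<'E'
from h import *
go(500,198,292,1.5)
c=cap("top");d=cap("scene")
crop(c,150,140,250,260,5,"t21.png");crop(d,210,80,330,230,4,"s21.png")
E
```

```text
t 22.87 pos [ 478.9 -356.3  290.2] psi -0.5 w 9.0 F [ 0.8  0.  -4.9]
row [-1.5, 16.3, -554.4, -2.0, -0.0, 0.1] rows 13.3
```

View pics/t21.png

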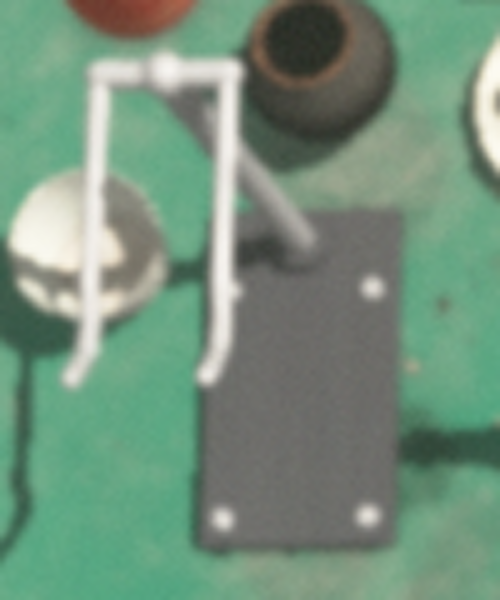

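View pics/s21.png

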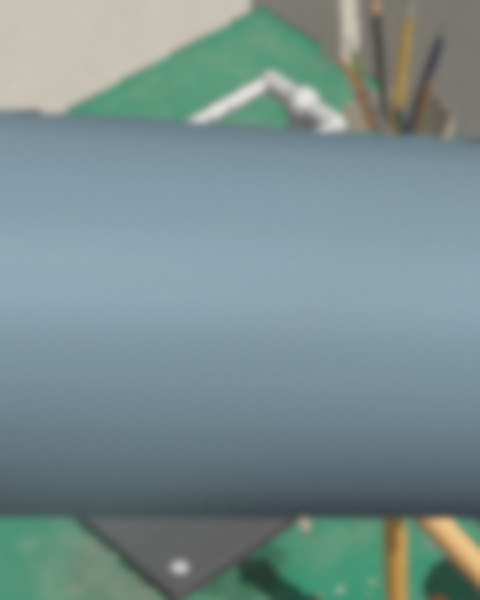

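```bash
python3 - <<'E'
from h import *
from scipy.optimize import least_squares
c=cap("top");d=cap("scene")
f=lambda l,x0,y0,k:np.array([((x+.5)/k+x0-.5,(y+.5)/k+y0-.5) for x,y in l])
M=np.array([[-28,27,269],[-28,-27,269],[105,27,249],[105,-27,249]])
pt=f([(73,380),(208,377),(98,72),(232,72)],150,140,5)
ps=f([(40,95),(80,124),(155,45),(195,70)],210,80,2.3)
def T(v):
    a=v[2];R=np.array([[np.cos(a),-np.sin(a),0],[np.sin(a),np.cos(a),0],[0,0,1]])
    return M@R.T+[v[0],v[1],0]
for nm,fun in(("top",lambda v:(proj(c,T(v))-pt).ravel()),("both",lambda v:np.r_[(proj(c,T(v))-pt).ravel(),(proj(d,T(v))-ps).ravel()])):
    o=least_squares(fun,[648,198,0.02]);print(nm,o.x[:2].round(1),np.degrees(o.x[2]).round(2),o.fun.round(1))
# base plate bolts: corners
b=w(c,f([(196,548),(395,545),(402,212)],150,140,5),12);print(b.round(1))
E
```

```text
top [647.1 198.8] 1.0 [-0.1 -0.5 -0.1 -0.8  0.7  1.2 -0.4  0.3]
both [646.8 198.6] 1.37 [ 0.  -0.3  0.1 -0.7  0.4  1.4 -0.6  0.4  0.8 -0.6 -0.  -1.2  0.1  0.8
 -0.5  0.7]
[[591.9 250.7  12. ]
 [592.4 149.   12. ]
 [768.5 150.1  12. ]]
```

Request:
{"api": "drive_tool", "payload": {
  "plan": [
    [0,0,-5,0,0,0],
    [0,1,-15,0,0,0],
    [0,2,-32,0,0,0],
    [0,3,-54,-0.5,0,0],
    [0,4,-78,-0.5,0,0]
  ]
}}

```text
clock: 23.48
ee_pos: [483.4, -276.2, 287.5]
ee_rot: [-2.376, 1.567, 2.336]
contact_force: [0.7, 0.1, -4.9]
gripper_width: 9.7
```

Request:
{"api": "drive_tool", "payload": {
  "plan": [
    [0,1,-26,0,0,0],
    [0,2,-53,0,0,0],
    [0,3,-80,0,0,0],
    [0,4,-107,0,0,0],
    [0,5,-134,-0.5,0,0]
  ]
}}

```text
clock: 23.9
ee_pos: [488.0, -140.7, 287.9]
ee_rot: [-2.075, 1.568, 2.649]
contact_force: [0.2, 0.1, -4.5]
gripper_width: 9.5
```

Request:
{"api": "drive_tool", "payload": {
  "plan": [
    [0,1,-27,0,0,0],
    [0,2,-54,0,0,0],
    [0,3,-81,0,0,0],
    [0,4,-108,0,0,0],
    [0,5,-135,-0.5,0,0]
  ]
}}

```text
clock: 24.32
ee_pos: [491.1, -6.1, 288.0]
ee_rot: [-1.662, 1.568, 3.071]
contact_force: [1.1, -0.4, -4.8]
gripper_width: 9.1
```

```bash
python3 - <<'E'
from h import *
go(500,198.7,292,1.2)
E
```

```text
t 24.32 pos [491.1  -6.1 288. ] psi 1.1 w 9.1 F [ 1.1 -0.4 -4.8]
row [-4.0, 13.0, -204.6, -0.1, -0.0, 0.1] rows 4.9
```

Request:
{"api": "drive_tool", "payload": {
  "plan": [
    [-1,1,-26,0,0,0],
    [-2,2,-52,0,0,0],
    [-3,4,-77,0,0,0],
    [-4,6,-101,0,0,0],
    [-4,8,-124,0,0,0]
  ]
}}

```text
clock: 24.73
ee_pos: [496.5, 118.0, 292.4]
ee_rot: [-1.539, 1.569, -3.089]
contact_force: [0.1, 0.1, -4.1]
gripper_width: 9.3
```

Request:
{"api": "drive_tool", "payload": {
  "plan": [
    [0,1,-20,0,0,0],
    [0,2,-38,0,0,0],
    [0,3,-54,0,0,0],
    [0,4,-67,0,0,0],
    [0,4,-75,0,0,0]
  ]
}}

```text
clock: 25.15
ee_pos: [498.9, 193.4, 292.2]
ee_rot: [-2.083, 1.568, 2.652]
contact_force: [-0.8, 1.1, -4.5]
gripper_width: 9.0
```

```bash
python3 - <<'E'
from h import *
go(500,198.7,292,1.2)
E
```

```text
t 25.15 pos [498.9 193.4 292.2] psi 1.3 w 9.0 F [-0.8  1.1 -4.5]
row [0.3, 1.2, -5.3, 0.1, -0.1, 0.1] rows 0.1
```

Request:
{"api": "drive_tool", "payload": {
  "plan": [
    [0,4,-4,0,0,0],
    [0,14,-5,0,0,0],
    [0,30,-5,0,0,0],
    [0,48,-5,0,0,0],
    [0,62,-5,0,0,0]
  ]
}}

```text
clock: 25.57
ee_pos: [565.2, 193.4, 292.3]
ee_rot: [-0.267, 1.569, -1.824]
contact_force: [-0.2, 0.0, -5.1]
gripper_width: 8.9
```

Request:
{"api": "drive_tool", "payload": {
  "plan": [
    [0,10,0,0,0,0],
    [0,16,0,0,0,0],
    [0,20,0,0,0,0],
    [0,20,0,0,0,0],
    [0,20,0,0,0,0]
  ]
}}

```text
clock: 25.98
ee_pos: [583.3, 195.9, 293.1]
ee_rot: [-1.838, 1.571, 2.892]
contact_force: [1.3, -0.3, -4.5]
gripper_width: 9.2
```

```bash
python3 - <<'E'
from h import *
go(646.8,198.7,292,1.2)
a=cap("wrist");c=cap("top");d=cap("scene")
a2=[[619,225.7,270],[619,171.7,270],[647,198.7,255]]
crop(a,0,0,640,480,1.2,"w22.png",proj(a,a2));crop(c,120,110,280,300,3.1,"t22.png");crop(d,170,60,370,260,3,"s22.png")
E
```

```text
t 25.98 pos [583.3 195.9 293.1] psi 1.0 w 9.2 F [ 1.3 -0.3 -4.5]
row [1.1, 63.5, -1.7, -0.2, -0.0, 0.0] rows 1.5
```

View pics/w22.png

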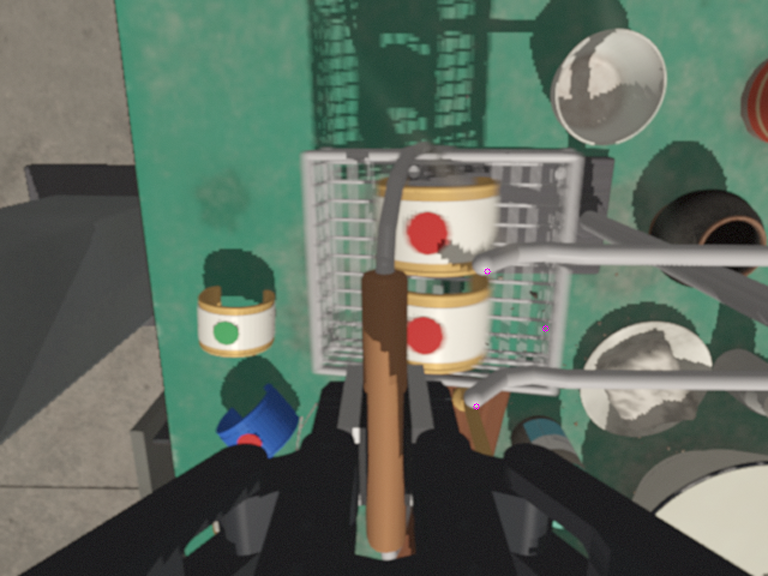

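View pics/t22.png

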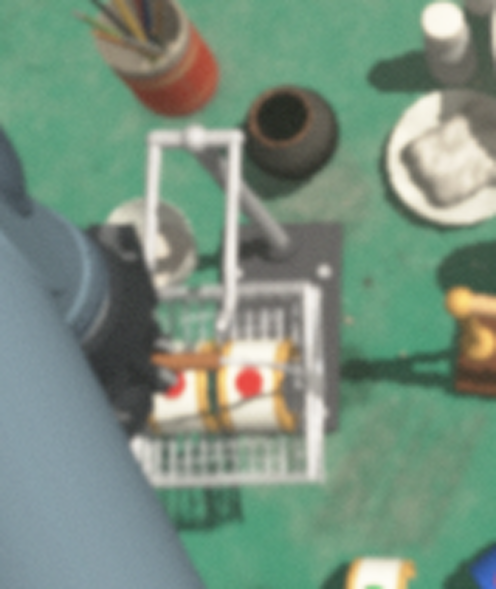

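View pics/s22.png

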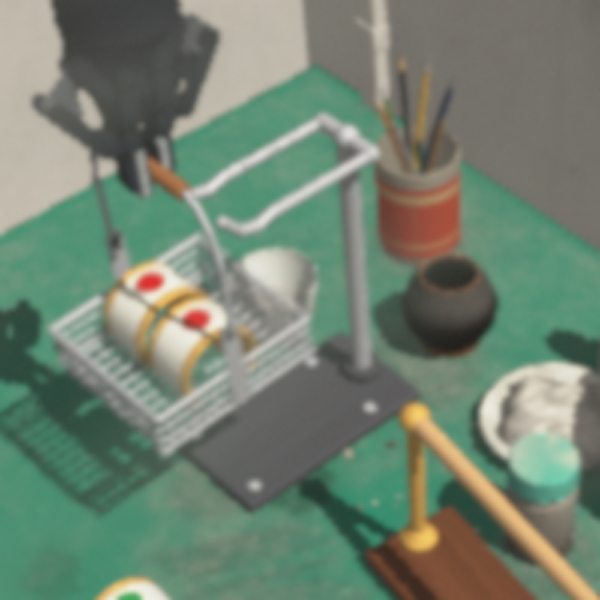

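Request:
{"api": "drive_tool", "payload": {
  "plan": [
    [0,6,-2,0,0,0],
    [0,18,-2,0,0,0],
    [0,32,-3,0,0,0],
    [0,45,-3,0,0,0],
    [0,54,-3,0,0,0]
  ]
}}

```text
clock: 26.55
ee_pos: [638.2, 199.8, 292.8]
ee_rot: [-0.772, 1.571, -2.326]
contact_force: [-0.0, 0.6, -5.4]
gripper_width: 9.3
```

Request:
{"api": "drive_tool", "payload": {
  "plan": [
    [0,5,0,0,0,0],
    [0,8,0,0,0,0],
    [0,8,0,0,0,0],
    [0,8,0,0,0,0],
    [0,8,0,0,0,0]
  ]
}}

```text
clock: 26.97
ee_pos: [644.4, 200.4, 293.1]
ee_rot: [-1.476, 1.57, -3.029]
contact_force: [0.2, 0.1, -4.9]
gripper_width: 9.2
```

```bash
python3 - <<'E'
from h import *
go(646.8,198.7,226,1.2)
a=cap("wrist");c=cap("top");d=cap("scene")
a2=[[619,225.7,270],[619,171.7,270],[647,198.7,255],[752,226,249],[752,172,249]]
crop(a,0,0,640,480,1.2,"w23.png",proj(a,a2));crop(d,170,40,370,240,3,"s23.png")
E
```

```text
t 26.97 pos [644.4 200.4 293.1] psi 1.0 w 9.2 F [ 0.2  0.1 -4.9]
row [67.1, 2.4, 1.7, -0.2, 0.0, 0.1] rows 1.6
```

View pics/w23.png

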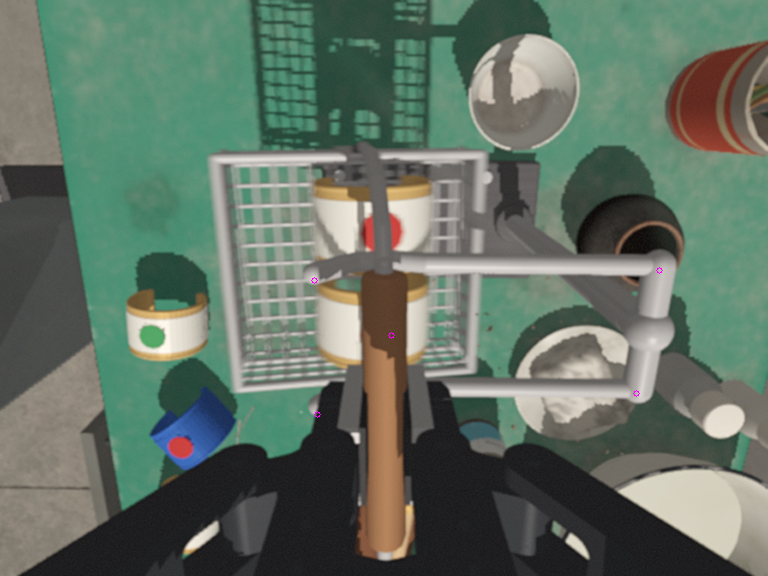

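View pics/s23.png

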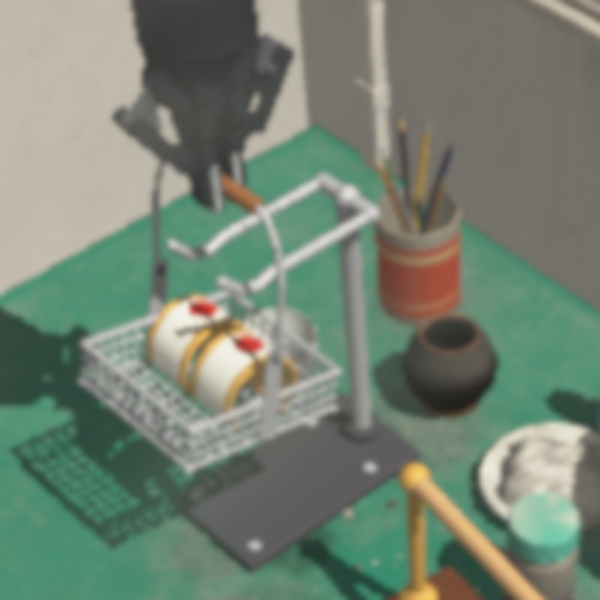

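Request:
{"api": "drive_tool", "payload": {
  "plan": [
    [6,1,0,0,0,0],
    [16,2,0,0,0,0],
    [28,2.5,0,0,0,0],
    [40,2.5,0,0,0,0],
    [50,2.5,0,0,0,0]
  ]
}}

```text
clock: 27.53
ee_pos: [647.5, 199.2, 240.4]
ee_rot: [-1.057, 1.569, -2.611]
contact_force: [0.4, -0.8, -5.3]
gripper_width: 9.6
```

Request:
{"api": "drive_tool", "payload": {
  "plan": [
    [3,0,0,0,0,0],
    [5,0,0,0,0,0],
    [5,0,0,0,0,0],
    [5,0,0,0,0,0]
  ]
}}

```text
clock: 27.87
ee_pos: [647.7, 200.4, 238.4]
ee_rot: [-2.901, 1.57, 1.829]
contact_force: [-0.4, -0.4, -4.4]
gripper_width: 9.5
```

```bash
python3 - <<'E'
from h import *
go(647,200.4,226,1.2)
a=cap("wrist");d=cap("scene")
a2=[[619,227.7,270],[619,173.7,270],[647,200.7,255],[752,228,249],[752,174,249]]
crop(a,0,0,640,480,1.2,"w24.png",proj(a,a2));crop(d,170,40,370,240,3,"s24.png")
E
```

```text
t 27.87 pos [647.7 200.4 238.4] psi 1.0 w 9.5 F [-0.4 -0.4 -4.4]
row [12.4, -0.7, 0.0, -0.2, -0.0, 0.0] rows 0.3
```

View pics/w24.png

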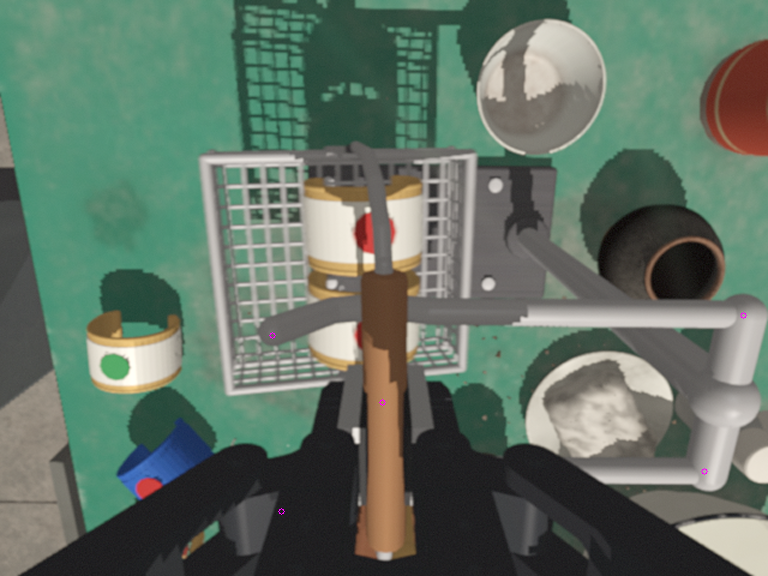

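View pics/s24.png

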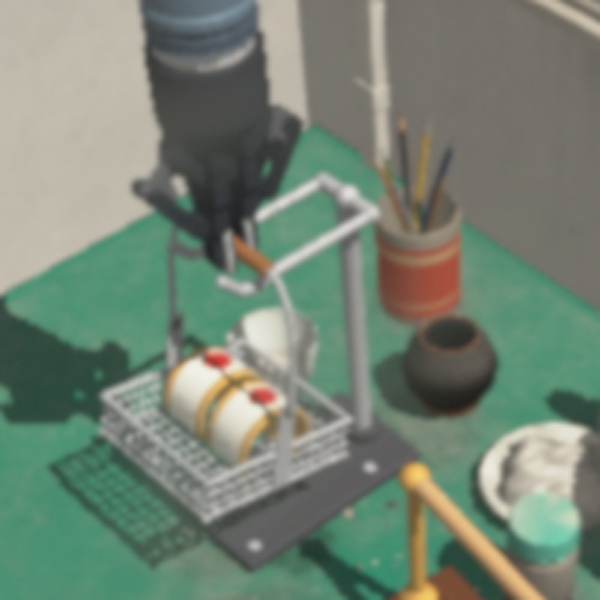

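Request:
{"api": "drive_tool", "payload": {
  "plan": [
    [3,-0.5,0,0,0,0],
    [6,-0.5,0,0,0,0],
    [8,-0.5,0,0,0,0],
    [8,-0.5,0,0,0,0]
  ]
}}

```text
clock: 28.3
ee_pos: [647.3, 199.6, 229.4]
ee_rot: [-0.621, 1.57, -2.174]
contact_force: [0.5, -0.0, -5.6]
gripper_width: 9.2
```

Request:
{"api": "drive_tool", "payload": {
  "plan": [
    [1,0,0,0,0,0],
    [2,0,0,0,0,0],
    [2,0,0,0,0,0],
    [2,0,0,0,0,0]
  ]
}}

```text
clock: 28.63
ee_pos: [647.7, 199.8, 228.9]
ee_rot: [1.298, 1.57, -0.256]
contact_force: [-0.1, -1.4, -1.1]
gripper_width: 9.2
```

Request:
{"api": "drive_tool", "payload": {
  "plan": [
    [1,0,0,0,0,0],
    [2,0,0,0,0,0],
    [2,0,0,0,0,0],
    [2,0,0,0,0,0]
  ]
}}

```text
clock: 28.97
ee_pos: [647.9, 199.8, 228.7]
ee_rot: [1.241, 1.569, -0.313]
contact_force: [-3.4, -2.4, 5.4]
gripper_width: 9.5
```

Request:
{"api": "drive_tool", "payload": {
  "plan": [
    [-2,0,0,0,0,0],
    [-2,0,0,0,0,0],
    [-2,0,0,0,0,0],
    [-2,0,0,0,0,0]
  ]
}}

```text
clock: 29.3
ee_pos: [647.8, 200.0, 228.8]
ee_rot: [1.632, 1.57, 0.078]
contact_force: [-1.2, -1.8, 2.9]
gripper_width: 8.9
```

```bash
python3 - <<'E'
from h import *
go(647,200.4,226,1.2)
d=cap("scene");crop(d,170,40,370,240,3,"s25.png")
E
```

```text
t 29.3 pos [647.8 200.  228.8] psi 1.0 w 8.9 F [-1.2 -1.8  2.9]
row [2.8, -0.8, -0.4, -0.2, -0.0, -0.1] rows 0.1
```

View pics/s25.png

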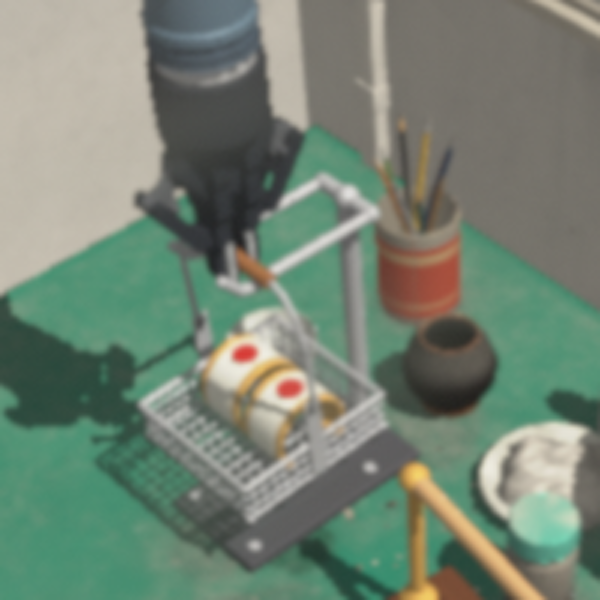

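Request:
{"api": "drive_tool", "payload": {
  "plan": [
    [0,0,0,0,0,0],
    [0,0,0,0,0,0],
    [0,0,0,0,0,0],
    [0,0,0,0,0,0],
    [0,0,0,0,0,0]
  ]
}}

```text
clock: 29.77
ee_pos: [647.8, 200.0, 228.7]
ee_rot: [1.695, 1.57, 0.141]
contact_force: [-0.6, -2.8, 5.4]
gripper_width: 9.6
```

```bash
python3 - <<'E'
from h import *
go(647,200.4,226,1.2)
d=cap("scene");crop(d,170,40,370,240,3,"s26.png")
E
```

```text
t 29.77 pos [647.8 200.  228.7] psi 1.0 w 9.6 F [-0.6 -2.8  5.4]
row [2.7, -0.8, -0.4, -0.2, -0.0, -0.1] rows 0.1
```

View pics/s26.png

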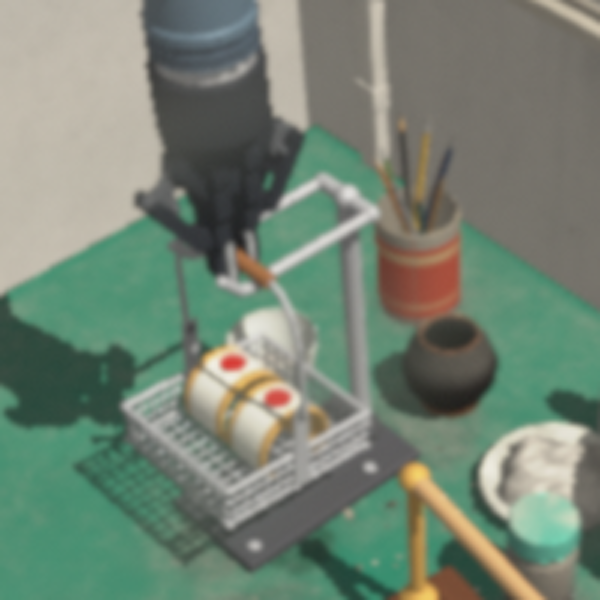

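Request:
{"api": "drive_tool", "payload": {
  "plan": [
    [0,0,0,0,0,0],
    [0,0,0,0,0,0],
    [0,0,0,0,0,0],
    [0,0,0,0,0,0],
    [0,0,0,0,0,0]
  ]
}}

```text
clock: 30.23
ee_pos: [647.8, 200.0, 228.7]
ee_rot: [1.71, 1.57, 0.156]
contact_force: [-0.1, -2.1, 5.2]
gripper_width: 9.3
```

Request:
{"api": "drive_tool", "payload": {
  "plan": [
    [0,0,0,0,0,0],
    [0,0,0,0,0,0],
    [0,0,0,0,0,0],
    [0,0,0,0,0,0],
    [0,0,0,0,0,0]
  ],
  "gripper": 190
}}

```text
clock: 30.65
ee_pos: [647.0, 200.4, 227.4]
ee_rot: [-1.922, 1.57, 2.808]
contact_force: [-0.2, 0.5, -0.8]
gripper_width: 21.3
```

```bash
python3 - <<'E'
from h import *
go(647,200.4,226,1.2)
d=cap("scene");crop(d,170,40,370,240,3,"s27.png")
a=cap("wrist");crop(a,0,0,640,480,1.2,"w27.png")
E
```

```text
t 30.65 pos [647.  200.4 227.4] psi 1.0 w 21.3 F [-0.2  0.5 -0.8]
row [1.4, 0.0, -0.0, -0.2, -0.0, 0.1] rows 0.0
```

View pics/s27.png

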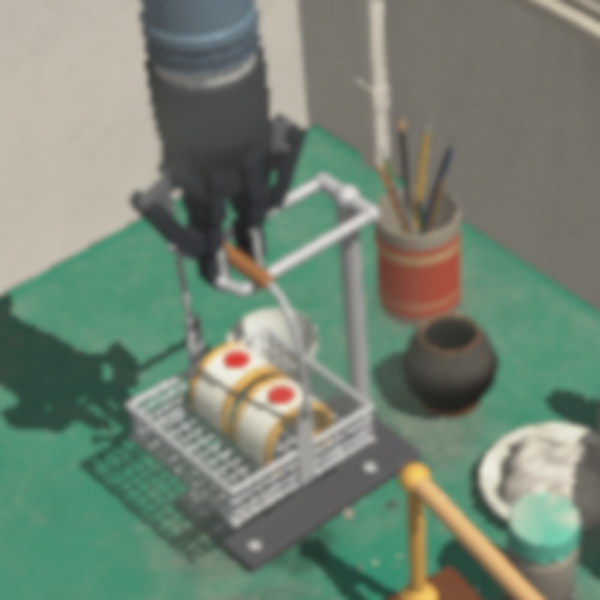

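View pics/w27.png

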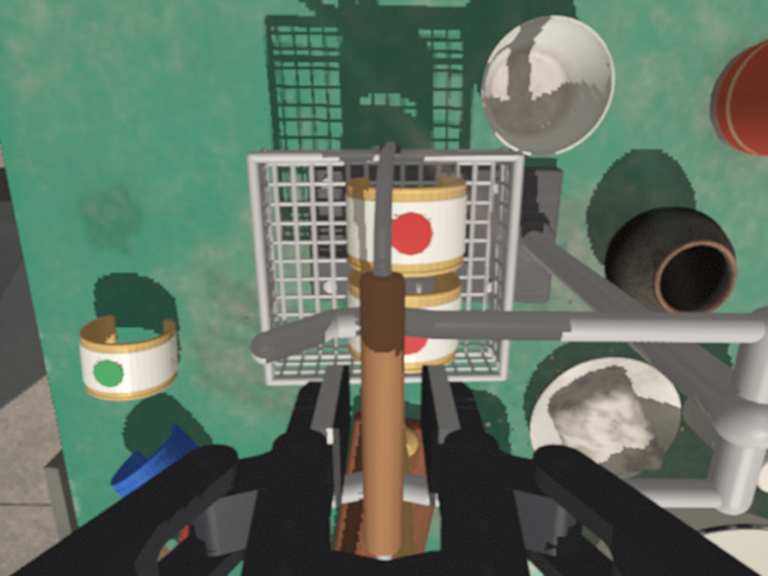

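Request:
{"api": "drive_tool", "payload": {
  "plan": [
    [0,0,0,0,0,0],
    [0,0,0,0,0,0],
    [0,0,0,0,0,0],
    [-10,0,0,0,0,0],
    [-25,0,0,0,0,0]
  ],
  "gripper": 120
}}

```text
clock: 31.17
ee_pos: [646.2, 199.3, 251.8]
ee_rot: [-1.252, 1.567, -2.805]
contact_force: [-0.3, -1.1, 0.9]
gripper_width: 45.2
```

Request:
{"api": "drive_tool", "payload": {
  "plan": [
    [-25,0,0,0,0,0],
    [-60,0,0,0,0,0],
    [-80,0,0,0,0,0],
    [-80,0,0,0,0,0],
    [-80,0,0,0,0,0]
  ],
  "gripper": 0,
  "force": 40
}}

```text
clock: 31.58
ee_pos: [648.2, 200.9, 336.2]
ee_rot: [1.908, 1.566, 0.355]
contact_force: [-0.4, -0.9, -0.2]
gripper_width: 85.5
```

```bash
python3 - <<'E'
from h import *
go(454.5,109.3,320,-4)
d=cap("scene");crop(d,170,40,370,240,3,"s28.png")
c=cap("top")
for n,x,y in(("g1",452,-95),("g2",455,109)):
    print(n,fitcuff([c],x,y),fitcuff([d],x,y))
E
```

```text
t 31.58 pos [648.2 200.9 336.2] psi 1.0 w 85.5 F [-0.4 -0.9 -0.2]
row [15.2, -195.4, 88.2, 5.0, -0.1, -0.3] rows 5.2
g1 (np.float64(453.5), np.float64(-93.3), np.float64(-12.9), np.float64(0.273)) (np.float64(451.3), np.float64(-95.7), np.float64(-17.6), np.float64(0.075))
g2 (np.float64(454.9), np.float64(109.6), np.float64(-4.4), np.float64(0.051)) (np.float64(453.6), np.float64(109.1), np.float64(-4.2), np.float64(0.03))
```

View pics/s28.png

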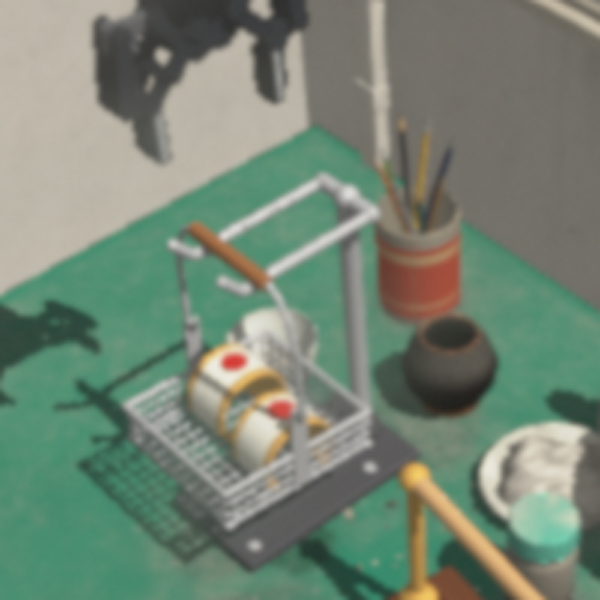

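```bash
python3 - <<'E'
from h import *
d=cap("scene");crop(d,205,125,305,225,6,"s29.png")
c=cap("top");crop(c,130,160,270,280,5,"t29.png")
E
```

```text
(no output)
```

View pics/s29.png

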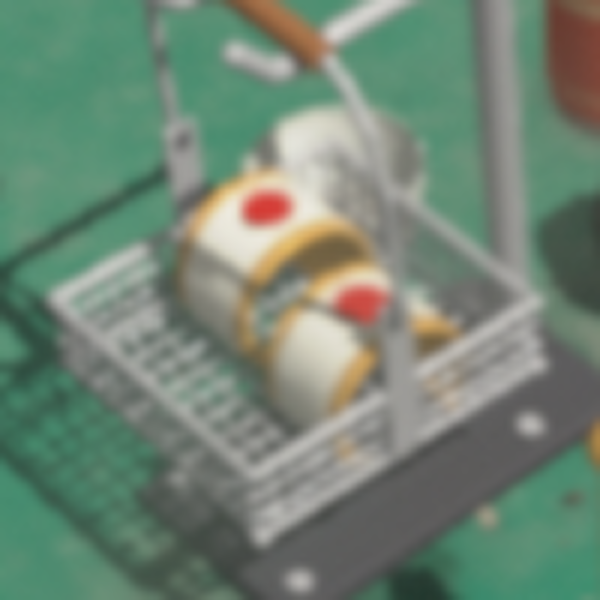

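View pics/t29.png

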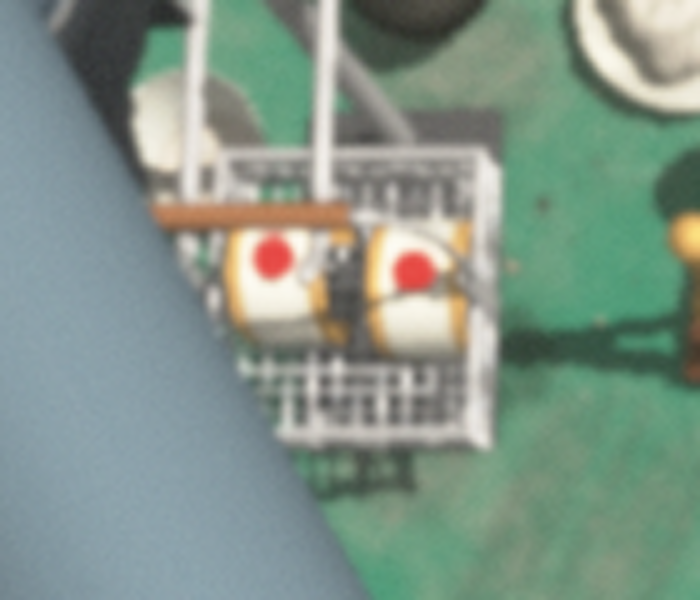

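Request:
{"api": "drive_tool", "payload": {
  "plan": [
    [10,-195,88,5,0,0],
    [15,-195,88,5,0,0],
    [15,-195,88,5,0,0],
    [15,-195,88,5,0,0],
    [15,-195,88,5,0,0]
  ]
}}

```text
clock: 32.2
ee_pos: [456.9, 110.2, 316.4]
ee_rot: [-1.625, 1.567, 3.017]
contact_force: [-0.6, -0.5, 1.6]
gripper_width: 84.9
```

```bash
python3 - <<'E'
from h import *
go(454.5,109.3,80,-4.2)
E
```

```text
t 32.2 pos [456.9 110.2 316.4] psi -4.0 w 84.9 F [-0.6 -0.5  1.6]
row [236.4, -1.5, 1.1, 0.2, -0.0, 0.2] rows 5.7
```

Request:
{"api": "drive_tool", "payload": {
  "plan": [
    [236,-1.5,1,0,0,0],
    [236,-1.5,1,0,0,0],
    [236,-1.5,1,0,0,0],
    [236,-1.5,1,0,0,0],
    [236,-1.5,1,0,0,0]
  ]
}}

```text
clock: 32.62
ee_pos: [457.1, 109.6, 108.2]
ee_rot: [0.157, 1.57, -1.484]
contact_force: [1.6, -1.1, -0.3]
gripper_width: 85.8
```

Request:
{"api": "drive_tool", "payload": {
  "plan": [
    [28,0,0,0,0,0],
    [28,0,0,0,0,0],
    [28,0,0,0,0,0],
    [28,0,0,0,0,0]
  ]
}}

```text
clock: 32.95
ee_pos: [459.1, 111.1, 83.4]
ee_rot: [2.088, 1.569, 0.448]
contact_force: [-0.3, -0.1, 1.3]
gripper_width: 86.0
```

```bash
python3 - <<'E'
from h import *
go(454.5,109.3,-8,-4.2)
wc("w30.png",454.5,109.3,-4.2)
E
```

```text
t 32.95 pos [459.1 111.1  83.4] psi -4.0 w 86.0 F [-0.3 -0.1  1.3]
row [91.4, -4.6, 2.2, 0.2, -0.1, -0.1] rows 2.2
dot expected [[310.0, 287.0]]
```

View pics/w30.png

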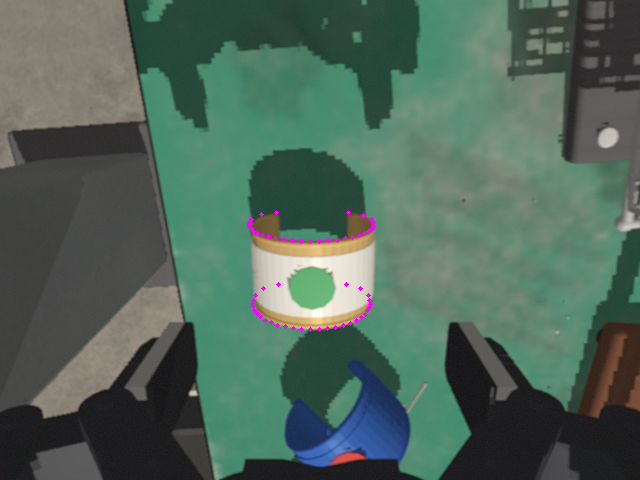

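Request:
{"api": "drive_tool", "payload": {
  "plan": [
    [25,-3.5,1.5,0,0,0],
    [45,-3.5,1.5,0,0,0],
    [60,-3.5,1.5,0,0,0],
    [60,-3.5,1.5,0,0,0],
    [60,-3.5,1.5,0,0,0]
  ]
}}

```text
clock: 33.42
ee_pos: [455.9, 109.5, 23.7]
ee_rot: [1.755, 1.568, 0.114]
contact_force: [-0.1, -0.9, 0.1]
gripper_width: 85.4
```

```bash
python3 - <<'E'
from h import *
go(454.5,109.3,-8,-4.2)
E
```

```text
t 33.42 pos [455.9 109.5  23.7] psi -4.0 w 85.4 F [-0.1 -0.9  0.1]
row [31.7, -1.5, 0.3, 0.2, -0.0, -0.1] rows 0.8
```

Request:
{"api": "drive_tool", "payload": {
  "plan": [
    [10,-1,0,0,0,0],
    [20,-1,0,0,0,0],
    [31,-1,0,0,0,0],
    [31,-1,0,0,0,0],
    [31,-1,0,0,0,0]
  ]
}}

```text
clock: 33.83
ee_pos: [452.5, 109.1, -9.6]
ee_rot: [-1.341, 1.569, -2.982]
contact_force: [0.1, -0.1, 0.3]
gripper_width: 85.2
```

Request:
{"api": "drive_tool", "payload": {
  "plan": [
    [0,0,0,0,0,0],
    [0,0,0,0,0,0],
    [0,0,0,0,0,0],
    [0,0,0,0,0,0],
    [0,0,0,0,0,0]
  ],
  "gripper": 255
}}

```text
clock: 34.25
ee_pos: [453.9, 109.6, -8.3]
ee_rot: [1.837, 1.57, 0.196]
contact_force: [-0.6, -0.3, 3.4]
gripper_width: 62.3
```

```bash
python3 - <<'E'
from h import *
go(454.5,109.3,240,-4.2)
wc("w31.png",454.5,109.3,-4.2)
E
```

```text
t 34.25 pos [453.9 109.6  -8.3] psi -4.0 w 62.3 F [-0.6 -0.3  3.4]
row [-248.3, 0.8, 0.2, 0.2, -0.0, -0.1] rows 6.0
dot expected [[322.0, 427.0]]
```

View pics/w31.png

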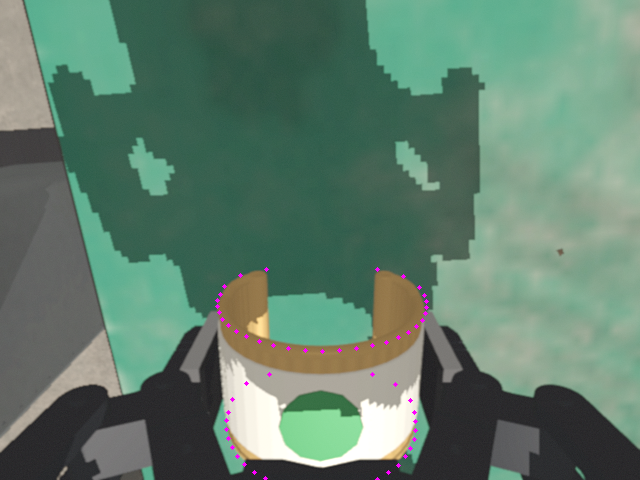

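Request:
{"api": "drive_tool", "payload": {
  "plan": [
    [-20,0,0,0,0,0],
    [-60,0,0,0,0,0],
    [-100,0,0,0,0,0],
    [-140,0,0,0,0,0],
    [-180,0,0,0,0,0]
  ]
}}

```text
clock: 34.72
ee_pos: [452.5, 109.2, 172.4]
ee_rot: [-1.542, 1.57, 3.101]
contact_force: [1.5, -0.9, -0.0]
gripper_width: 62.5
```

Request:
{"api": "drive_tool", "payload": {
  "plan": [
    [-38,0,0,0,0,0],
    [-38,0,0,0,0,0],
    [-38,0,0,0,0,0]
  ]
}}

```text
clock: 34.97
ee_pos: [455.6, 109.5, 211.7]
ee_rot: [1.558, 1.564, -0.083]
contact_force: [0.2, 0.2, -1.4]
gripper_width: 62.4
```

```bash
python3 - <<'E'
from h import *
go(600,-60.8,205,-8.3)
E
```

```text
t 34.97 pos [455.6 109.5 211.7] psi -4.0 w 62.4 F [ 0.2  0.2 -1.4]
row [7.8, 156.0, 159.7, 4.3, -0.0, -0.4] rows 5.4
```

Request:
{"api": "drive_tool", "payload": {
  "plan": [
    [7,156,160,4.3,0,0],
    [7,156,160,4.3,0,0],
    [7,156,160,4.3,0,0],
    [7,156,160,4.3,0,0],
    [7,156,160,4.3,0,0]
  ]
}}

```text
clock: 35.38
ee_pos: [587.2, -51.4, 199.5]
ee_rot: [-1.415, 1.566, -3.13]
contact_force: [0.2, 1.0, -0.6]
gripper_width: 62.4
```

Request:
{"api": "drive_tool", "payload": {
  "plan": [
    [0,10,10,0,0,0],
    [0,10,10,0,0,0],
    [0,10,10,0,0,0],
    [0,10,10,0,0,0]
  ]
}}

```text
clock: 35.72
ee_pos: [594.7, -58.8, 200.8]
ee_rot: [-1.865, 1.567, 2.705]
contact_force: [-0.4, 0.8, -0.7]
gripper_width: 62.3
```

```bash
python3 - <<'E'
from h import *
go(651.6,-60.8,200,-8.3)
a=cap("wrist")
L=np.array([[648+.144*t,-85.5+.99*t,150] for t in(-119,-60,0,60,119)])
crop(a,0,0,640,480,1.2,"w32.png",proj(a,L))
E
```

```text
t 35.72 pos [594.7 -58.8 200.8] psi -8.2 w 62.3 F [-0.4  0.8 -0.7]
row [0.6, 56.6, -6.1, 0.1, -0.1, 0.2] rows 1.4
```

View pics/w32.png

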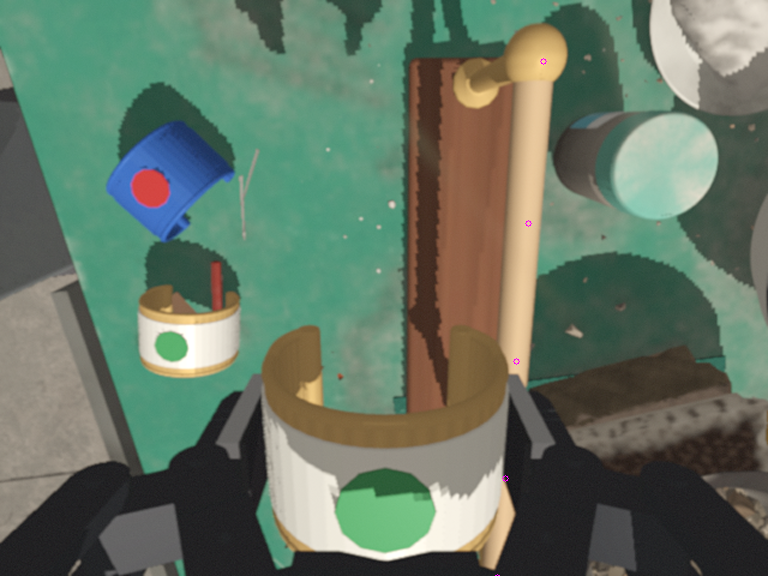

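Request:
{"api": "drive_tool", "payload": {
  "plan": [
    [0,25,-5,0,0,0],
    [0,50,-6,0,0,0],
    [0,56.5,-6,0,0,0],
    [0,56.5,-6,0,0,0],
    [0,56.5,-6,0,0,0]
  ]
}}

```text
clock: 36.18
ee_pos: [652.3, -61.5, 202.4]
ee_rot: [-1.774, 1.569, 2.796]
contact_force: [1.1, 0.7, -0.3]
gripper_width: 62.0
```

Request:
{"api": "drive_tool", "payload": {
  "plan": [
    [0,0,0,0,0,0],
    [0,0,0,0,0,0],
    [0,0,0,0,0,0],
    [0,0,0,0,0,0]
  ]
}}

```text
clock: 36.52
ee_pos: [652.7, -63.2, 202.9]
ee_rot: [-0.219, 1.57, -1.935]
contact_force: [0.6, 0.5, -1.6]
gripper_width: 62.1
```

```bash
python3 - <<'E'
from h import *
go(651.6,-60.8,150,-8.3)
a=cap("wrist")
L=np.array([[648+.144*t,-85.5+.99*t,150] for t in(-119,-60,0,60,119)])
crop(a,0,0,640,480,1.2,"w33.png",proj(a,L))
E
```

```text
t 36.52 pos [652.7 -63.2 202.9] psi -8.3 w 62.1 F [ 0.6  0.5 -1.6]
row [52.9, -1.4, -2.2, -0.0, 0.0, 0.0] rows 1.3
```

View pics/w33.png

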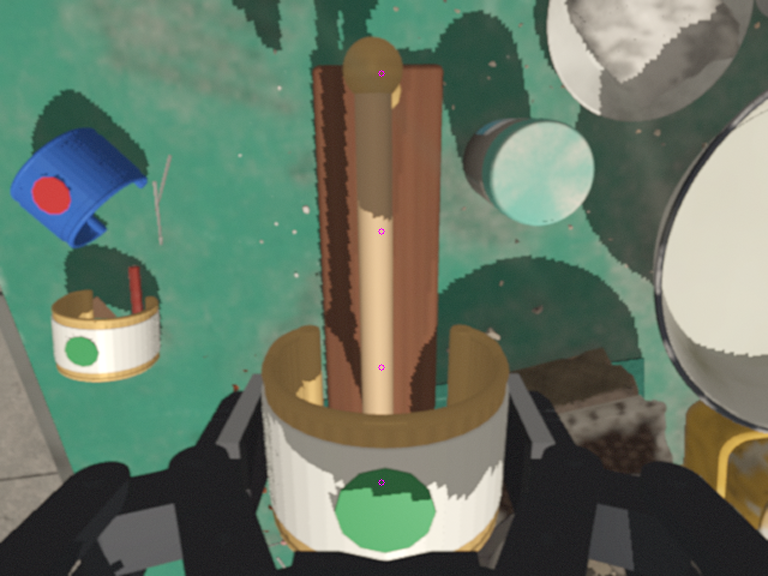

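Request:
{"api": "drive_tool", "payload": {
  "plan": [
    [15,-2.5,-1,0,0,0],
    [35,-3,-1,0,0,0],
    [50,-3,-1,0,0,0],
    [50,-3,-1,0,0,0],
    [50,-3,-1,0,0,0]
  ]
}}

```text
clock: 36.98
ee_pos: [649.3, -62.0, 151.3]
ee_rot: [-1.495, 1.568, 3.072]
contact_force: [0.9, 0.4, -1.1]
gripper_width: 61.9
```

```bash
python3 - <<'E'
from h import *
go(650,-60.8,106,-8.3)
d=cap("scene");crop(d,270,180,410,340,4,"s34.png")
a=cap("wrist");crop(a,0,0,640,480,1.2,"w34.png")
E
```

```text
t 36.98 pos [649.3 -62.  151.3] psi -8.3 w 61.9 F [ 0.9  0.4 -1.1]
row [45.3, 0.7, -1.3, -0.0, 0.0, 0.2] rows 1.1
```

View pics/s34.png

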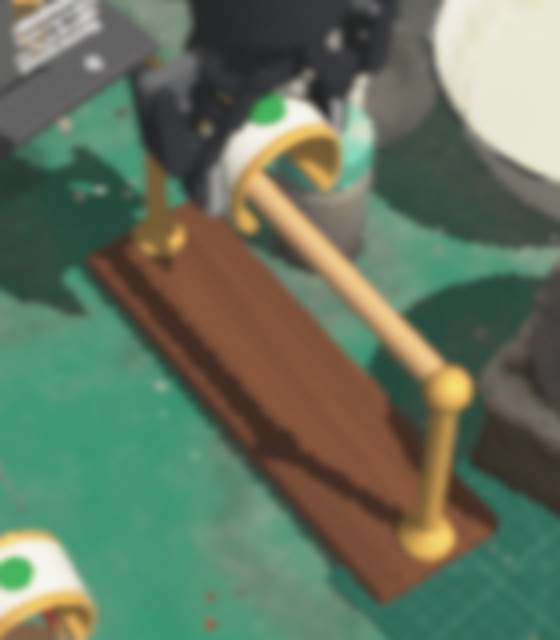

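View pics/w34.png

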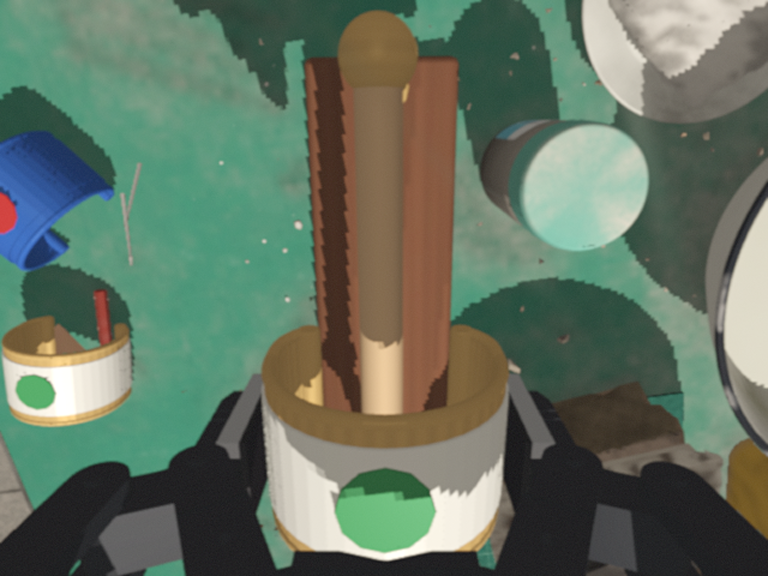

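Request:
{"api": "drive_tool", "payload": {
  "plan": [
    [12,0,0,0,0,0],
    [24,0,0,0,0,0],
    [34,0,0,0,0,0],
    [43,0,0,0,0,0],
    [43,0,0,0,0,0]
  ]
}}

```text
clock: 37.5
ee_pos: [648.0, -61.9, 106.2]
ee_rot: [-1.493, 1.565, 3.075]
contact_force: [-0.7, 0.2, -2.0]
gripper_width: 62.6
```

Request:
{"api": "drive_tool", "payload": {
  "plan": [
    [2,0,0,0,0,0],
    [4,0,0,0,0,0],
    [6,0,0,0,0,0],
    [6,0,0,0,0,0]
  ]
}}

```text
clock: 37.83
ee_pos: [650.6, -61.7, 103.7]
ee_rot: [1.89, 1.571, 0.174]
contact_force: [-0.3, -0.1, -1.0]
gripper_width: 62.1
```

Request:
{"api": "drive_tool", "payload": {
  "plan": [
    [2,0,0,0,0,0],
    [4,0,0,0,0,0],
    [4,0,0,0,0,0],
    [4,0,0,0,0,0]
  ]
}}

```text
clock: 38.17
ee_pos: [650.5, -61.7, 99.7]
ee_rot: [1.784, 1.571, 0.068]
contact_force: [0.5, 0.9, 0.4]
gripper_width: 62.3
```

```bash
python3 - <<'E'
from h import *
go(650,-60.8,98.7,-8.3)
d=cap("scene");crop(d,270,180,410,340,4,"s35.png")
E
```

```text
t 38.17 pos [650.5 -61.7  99.7] psi -8.3 w 62.3 F [0.5 0.9 0.4]
row [1.0, -0.6, -0.8, -0.0, -0.0, -0.0] rows 0.0
```

View pics/s35.png

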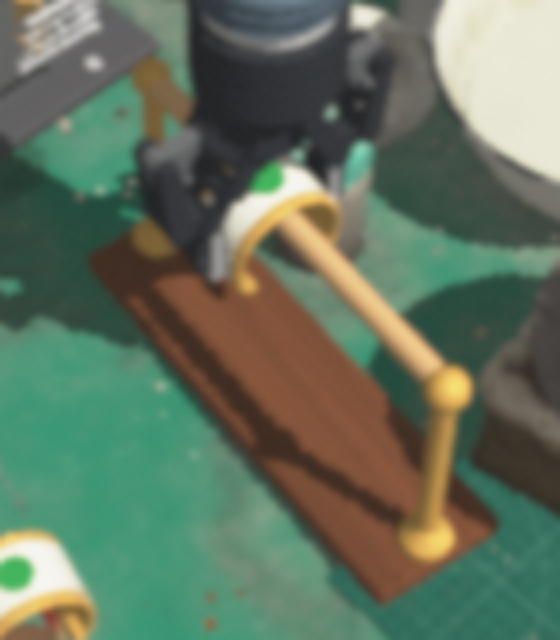

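Request:
{"api": "drive_tool", "payload": {
  "plan": [
    [1,0,0,0,0,0],
    [1.5,0,0,0,0,0],
    [1.5,0,0,0,0,0]
  ]
}}

```text
clock: 38.47
ee_pos: [650.5, -61.8, 99.6]
ee_rot: [0.043, 1.57, -1.673]
contact_force: [-2.9, -0.1, 5.4]
gripper_width: 62.3
```

Request:
{"api": "drive_tool", "payload": {
  "plan": [
    [0,0,0,0,0,0],
    [0,0,0,0,0,0],
    [0,0,0,0,0,0],
    [0,0,0,0,0,0]
  ],
  "gripper": 30
}}

```text
clock: 38.8
ee_pos: [650.3, -61.8, 97.9]
ee_rot: [-1.506, 1.571, 3.061]
contact_force: [-0.5, 0.3, 0.4]
gripper_width: 75.3
```

```bash
python3 - <<'E'
from h import *
go(650,-60.8,98.7,-8.3)
d=cap("scene");crop(d,270,180,410,340,4,"s36.png")
a=cap("wrist");cv2.imwrite("pics/w36.png",a["image"])
E
```

```text
t 38.8 pos [650.3 -61.8  97.9] psi -8.3 w 75.3 F [-0.5  0.3  0.4]
row [-0.8, -0.5, -0.9, -0.0, 0.0, 0.0] rows 0.0
```

View pics/w36.png

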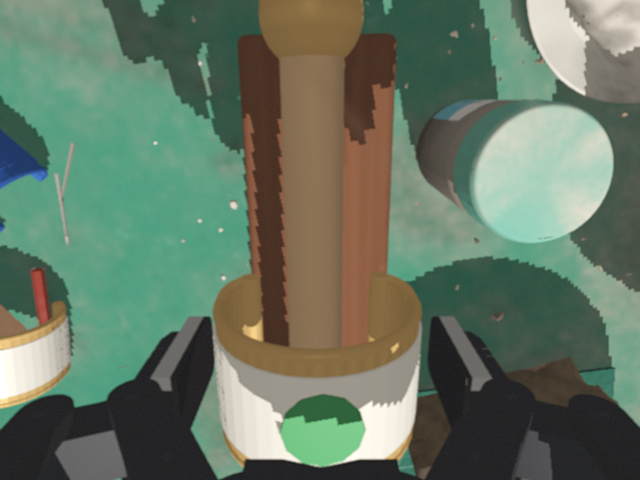

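Request:
{"api": "drive_tool", "payload": {
  "plan": [
    [-6,0,0,0,0,0],
    [-15,0,0,0,0,0],
    [-30,0,0,0,0,0],
    [-55,0,0,0,0,0],
    [-90,0,0,0,0,0]
  ],
  "gripper": 0
}}

```text
clock: 39.32
ee_pos: [648.5, -61.8, 187.6]
ee_rot: [-1.537, 1.566, 3.031]
contact_force: [1.1, -0.1, 0.2]
gripper_width: 85.3
```

Request:
{"api": "drive_tool", "payload": {
  "plan": [
    [-30,0,0,0,0,0],
    [-50,0,0,0,0,0],
    [-50,0,0,0,0,0]
  ]
}}

```text
clock: 39.57
ee_pos: [654.9, -60.9, 247.1]
ee_rot: [1.645, 1.557, -0.07]
contact_force: [0.7, 1.9, 0.6]
gripper_width: 85.1
```

```bash
python3 - <<'E'
from h import *
go(452,-95,230,-17.3)
d=cap("scene");crop(d,160,100,410,340,2.5,"s37.png")
print(fitcuff([d],452,-95))
E
```

```text
t 39.57 pos [654.9 -60.9 247.1] psi -8.3 w 85.1 F [0.7 1.9 0.6]
row [14.3, -196.1, 63.0, 9.0, -0.1, -0.8] rows 5.0
(np.float64(451.0), np.float64(-95.6), np.float64(-18.9), np.float64(0.079))
```

View pics/s37.png

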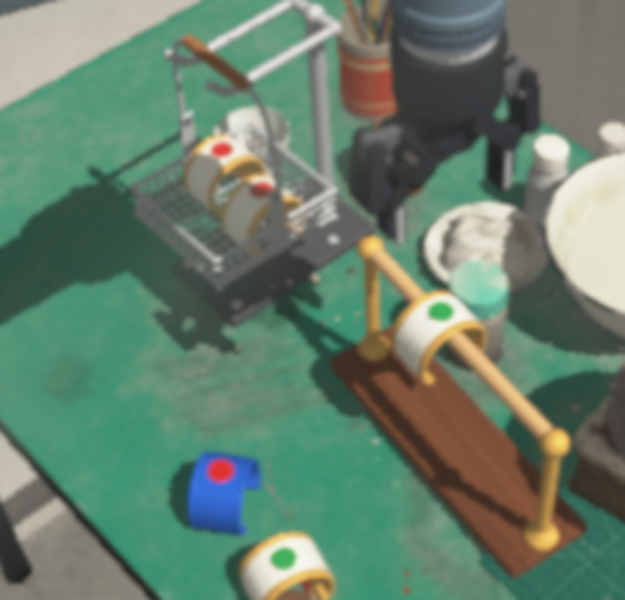

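Request:
{"api": "drive_tool", "payload": {
  "plan": [
    [0,-196,63,9,0,0],
    [5,-196,63,9,0,0],
    [14,-196,63,9,0,0],
    [14,-196,63,9,0,0],
    [14,-196,63,9,0,0]
  ]
}}

```text
clock: 40.03
ee_pos: [444.3, -95.8, 222.8]
ee_rot: [-1.526, 1.568, 2.884]
contact_force: [-0.5, -0.5, 0.1]
gripper_width: 85.2
```

```bash
python3 - <<'E'
from h import *
go(452,-95,80,-17.3)
E
```

```text
t 40.03 pos [444.3 -95.8 222.8] psi -17.3 w 85.2 F [-0.5 -0.5  0.1]
row [142.8, 7.4, -3.1, -0.0, 0.0, 0.1] rows 3.4
```

Request:
{"api": "drive_tool", "payload": {
  "plan": [
    [40,2,0,0,0,0],
    [80,2,0,0,0,0],
    [120,2,0,0,0,0],
    [142,2,0,0,0,0],
    [142,2,0,0,0,0]
  ]
}}

```text
clock: 40.45
ee_pos: [443.0, -95.3, 77.1]
ee_rot: [-1.543, 1.558, 2.868]
contact_force: [-0.7, 0.5, -0.8]
gripper_width: 85.9
```

Request:
{"api": "drive_tool", "payload": {
  "plan": [
    [0,0,0,0,0,0],
    [0,0,0,0,0,0],
    [0,0,0,0,0,0]
  ]
}}

```text
clock: 40.7
ee_pos: [451.4, -96.6, 84.1]
ee_rot: [1.624, 1.567, -0.249]
contact_force: [0.3, 0.4, 0.3]
gripper_width: 85.7
```

```bash
python3 - <<'E'
from h import *
go(451.7,-95.3,-8,-17.5)
wc("w38.png",451.7,-95.3,-17.5)
E
```

```text
t 40.7 pos [451.4 -96.6  84.1] psi -17.3 w 85.7 F [0.3 0.4 0.3]
row [92.1, -0.4, -1.3, 0.2, -0.0, -0.2] rows 2.2
dot expected [[320.0, 280.0]]
```

View pics/w38.png

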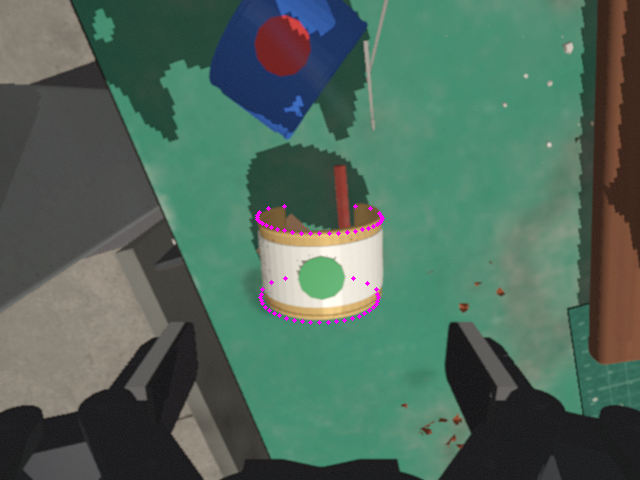

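Request:
{"api": "drive_tool", "payload": {
  "plan": [
    [25,0.5,-1,0,0,0],
    [45,0.5,-1.5,0,0,0],
    [60,0.5,-1.5,0,0,0],
    [60,0.5,-1.5,0,0,0],
    [60,0.5,-1.5,0,0,0]
  ]
}}

```text
clock: 41.17
ee_pos: [450.7, -95.1, 22.8]
ee_rot: [1.725, 1.57, -0.148]
contact_force: [0.2, -0.5, 0.1]
gripper_width: 85.2
```

```bash
python3 - <<'E'
from h import *
go(451.7,-95.3,-8,-17.5)
E
```

```text
t 41.17 pos [450.7 -95.1  22.8] psi -17.3 w 85.2 F [ 0.2 -0.5  0.1]
row [30.8, 1.0, -0.1, 0.2, -0.0, -0.0] rows 0.7
```

Request:
{"api": "drive_tool", "payload": {
  "plan": [
    [10,1,0,0,0,0],
    [20,1,0,0,0,0],
    [30,1,0,0,0,0],
    [30,1,0,0,0,0],
    [30,1,0,0,0,0]
  ]
}}

```text
clock: 41.58
ee_pos: [450.4, -95.1, -8.6]
ee_rot: [-1.549, 1.569, 2.862]
contact_force: [-0.6, -0.3, -0.2]
gripper_width: 85.5
```

Request:
{"api": "drive_tool", "payload": {
  "plan": [
    [0,0,0,0,0,0],
    [0,0,0,0,0,0],
    [0,0,0,0,0,0],
    [0,0,0,0,0,0],
    [0,0,0,0,0,0]
  ],
  "gripper": 255
}}

```text
clock: 42.0
ee_pos: [451.6, -95.4, -7.1]
ee_rot: [1.194, 1.57, -0.679]
contact_force: [-1.6, 0.5, 5.6]
gripper_width: 62.5
```

```bash
python3 - <<'E'
from h import *
go(451.7,-95.3,200,-17.5)
wc("w39.png",451.7,-95.3,-17.5)
E
```

```text
t 42.0 pos [451.6 -95.4  -7.1] psi -17.3 w 62.5 F [-1.6  0.5  5.6]
row [-207.1, 0.2, -0.0, 0.2, 0.0, -0.0] rows 5.0
dot expected [[320.0, 423.0]]
```

View pics/w39.png

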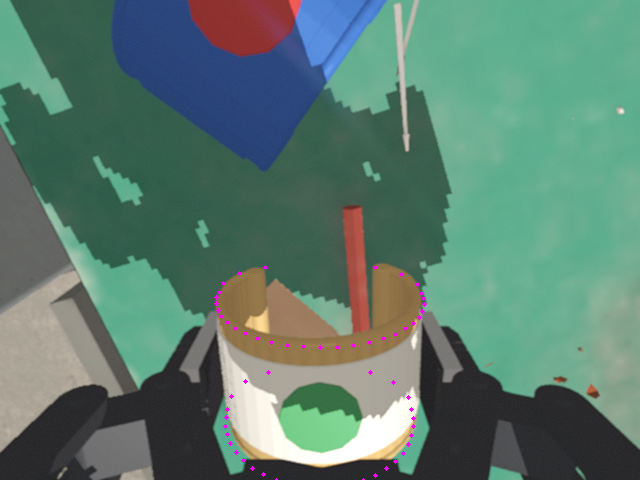

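Request:
{"api": "drive_tool", "payload": {
  "plan": [
    [-20,0,0,0,0,0],
    [-60,0,0,0,0,0],
    [-100,0,0,0,0,0],
    [-140,0,0,0,0,0],
    [-180,0,0,0,0,0]
  ]
}}

```text
clock: 42.47
ee_pos: [450.5, -95.1, 173.6]
ee_rot: [-1.866, 1.57, 2.545]
contact_force: [0.8, -0.2, -0.7]
gripper_width: 63.1
```

Request:
{"api": "drive_tool", "payload": {
  "plan": [
    [-30,0,0,0,0,0],
    [-30,0,0,0,0,0],
    [-30,0,0,0,0,0]
  ]
}}

```text
clock: 42.72
ee_pos: [452.8, -95.9, 204.2]
ee_rot: [1.398, 1.565, -0.475]
contact_force: [0.0, -0.5, -0.3]
gripper_width: 62.7
```

```bash
python3 - <<'E'
from h import *
go(590,-130,205,-8.3)
E
```

```text
t 42.72 pos [452.8 -95.9 204.2] psi -17.3 w 62.7 F [ 0.  -0.5 -0.3]
row [0.0, 141.1, -8.3, -9.0, 0.1, -0.3] rows 3.4
```

Request:
{"api": "drive_tool", "payload": {
  "plan": [
    [0,35,-3,-3,0,0],
    [0,75,-5,-6,0,0],
    [0,115,-7,-9,0,0],
    [0,141,-8,-9,0,0],
    [0,141,-8,-9,0,0]
  ]
}}

```text
clock: 43.13
ee_pos: [591.3, -131.2, 198.7]
ee_rot: [-2.926, 1.568, 1.64]
contact_force: [-0.0, -0.7, -0.3]
gripper_width: 62.4
```

Request:
{"api": "drive_tool", "payload": {
  "plan": [
    [0,0,0,0,0,0],
    [0,0,0,0,0,0],
    [0,0,0,0,0,0]
  ]
}}

```text
clock: 43.38
ee_pos: [586.1, -128.9, 200.6]
ee_rot: [-1.553, 1.567, 3.015]
contact_force: [0.2, 0.4, 0.3]
gripper_width: 62.7
```

```bash
python3 - <<'E'
from h import *
go(640,-130,203,-8.3)
E
```

```text
t 43.38 pos [ 586.1 -128.9  200.6] psi -8.2 w 62.7 F [0.2 0.4 0.3]
row [-2.6, 53.5, -6.6, 0.1, 0.0, 0.2] rows 1.3
```

Request:
{"api": "drive_tool", "payload": {
  "plan": [
    [0,25,-4,0,0,0],
    [0,45,-6,0,0,0],
    [0,52,-6,0,0,0],
    [0,52,-6,0,0,0],
    [0,52,-6,0,0,0]
  ]
}}

```text
clock: 43.8
ee_pos: [639.3, -131.0, 202.0]
ee_rot: [-1.335, 1.569, -3.05]
contact_force: [-0.6, -0.1, -0.6]
gripper_width: 62.5
```

Request:
{"api": "drive_tool", "payload": {
  "plan": [
    [0,0,0,0,0,0],
    [0,0,0,0,0,0],
    [0,0,0,0,0,0],
    [0,0,0,0,0,0]
  ]
}}

```text
clock: 44.13
ee_pos: [640.0, -131.4, 202.4]
ee_rot: [-0.298, 1.57, -2.014]
contact_force: [-0.3, 0.2, -0.6]
gripper_width: 62.4
```

```bash
python3 - <<'E'
from h import *
go(640,-130,150,-8.3)
a=cap("wrist");crop(a,0,0,640,480,1.2,"w40.png")
E
```

```text
t 44.13 pos [ 640.  -131.4  202.4] psi -8.3 w 62.4 F [-0.3  0.2 -0.6]
row [52.4, -0.1, -1.4, -0.0, 0.0, 0.0] rows 1.3
```

View pics/w40.png

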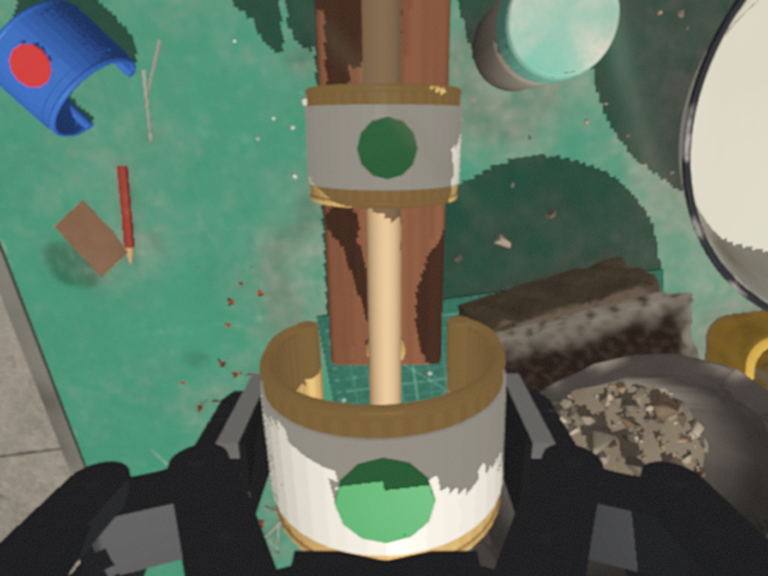

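```bash
python3 - <<'E'
from h import *
c=cap("top")
for z in(60,110,140): print(z,w(c,[(360,185),(355,208),(365,170)],z).round(0).tolist())
a=cap("wrist")
for z in(60,80,110): print(z,w(a,[((465)/1.2,310/1.2),(520/1.2,385/1.2),(545/1.2,385/1.2),(560/1.2,440/1.2)],z).round(0).tolist())
crop(c,330,120,480,260,5,"t40.png")
E
```

```text
60 [[741.0, -184.0, 60.0], [682.0, -170.0, 60.0], [780.0, -198.0, 60.0]]
110 [[725.0, -179.0, 110.0], [669.0, -166.0, 110.0], [763.0, -192.0, 110.0]]
140 [[716.0, -176.0, 140.0], [662.0, -163.0, 140.0], [752.0, -189.0, 140.0]]
60 [[684.0, -167.0, 60.0], [714.0, -223.0, 60.0], [730.0, -225.0, 60.0], [738.0, -267.0, 60.0]]
80 [[682.0, -160.0, 80.0], [710.0, -211.0, 80.0], [724.0, -213.0, 80.0], [732.0, -253.0, 80.0]]
110 [[679.0, -148.0, 110.0], [703.0, -194.0, 110.0], [717.0, -196.0, 110.0], [723.0, -231.0, 110.0]]
```

View pics/t40.png

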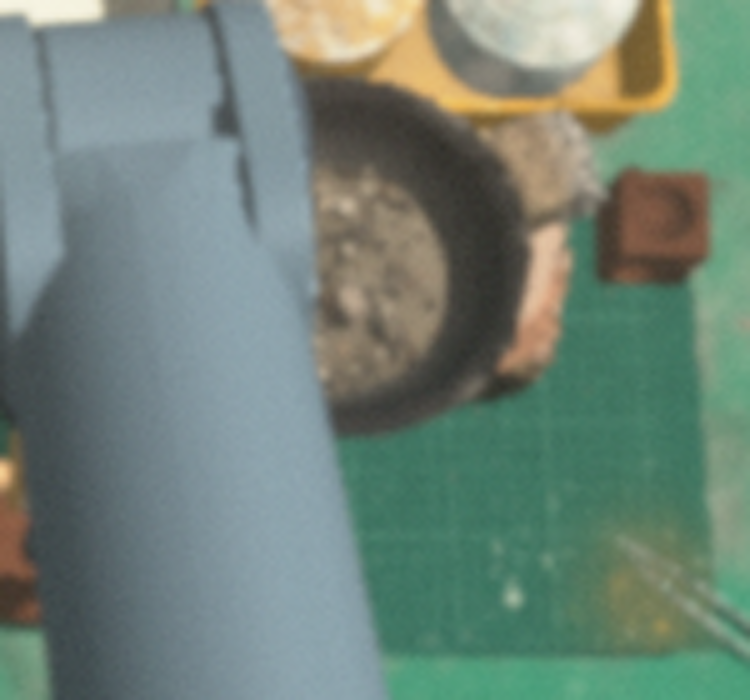

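Request:
{"api": "drive_tool", "payload": {
  "plan": [
    [15,0,-1,0,0,0],
    [35,0,-1,0,0,0],
    [55,0,-1,0,0,0],
    [75,0,-1,0,0,0],
    [75,0,-1,0,0,0]
  ]
}}

```text
clock: 44.7
ee_pos: [636.8, -130.2, 122.2]
ee_rot: [-1.591, 1.562, 2.977]
contact_force: [-0.8, -0.5, -2.0]
gripper_width: 62.8
```

Request:
{"api": "drive_tool", "payload": {
  "plan": [
    [6,0,0,0,0,0],
    [12,0,0,0,0,0],
    [18,0,0,0,0,0],
    [20,0,0,0,0,0],
    [20,0,0,0,0,0]
  ]
}}

```text
clock: 45.12
ee_pos: [640.6, -130.3, 107.1]
ee_rot: [-1.334, 1.571, -3.05]
contact_force: [0.8, 0.0, -2.5]
gripper_width: 62.3
```

```bash
python3 - <<'E'
from h import *
go(640,-130,99.5,-8.3)
a=cap("wrist");cv2.imwrite("pics/w41.png",a["image"])
E
```

```text
t 45.12 pos [ 640.6 -130.3  107.1] psi -8.3 w 62.3 F [ 0.8  0.  -2.5]
row [7.6, -0.7, -0.2, -0.0, 0.0, 0.0] rows 0.2
```

View pics/w41.png

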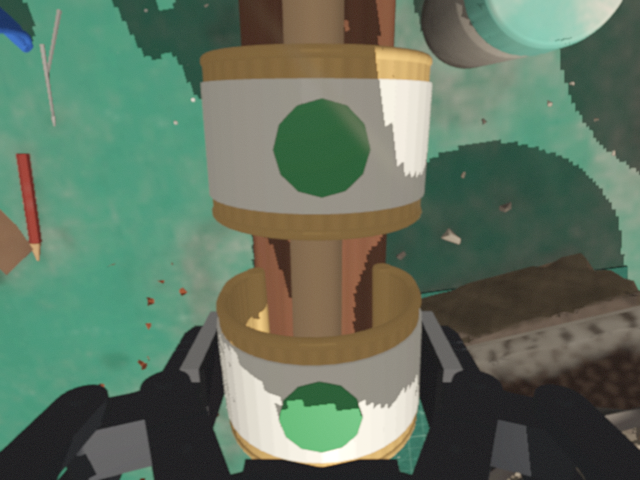

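Request:
{"api": "drive_tool", "payload": {
  "plan": [
    [2,-0.5,0,0,0,0],
    [4,-0.5,0,0,0,0],
    [6,-0.5,0,0,0,0],
    [7,-0.5,0,0,0,0],
    [7,-0.5,0,0,0,0]
  ]
}}

```text
clock: 45.58
ee_pos: [640.4, -130.2, 100.9]
ee_rot: [0.75, 1.57, -0.966]
contact_force: [-1.4, 0.6, 3.4]
gripper_width: 62.5
```

Request:
{"api": "drive_tool", "payload": {
  "plan": [
    [0.5,0,0,0,0,0],
    [1,0,0,0,0,0],
    [1,0,0,0,0,0]
  ]
}}

```text
clock: 45.83
ee_pos: [640.4, -130.2, 100.8]
ee_rot: [0.465, 1.57, -1.25]
contact_force: [-3.7, 1.3, 7.9]
gripper_width: 62.5
```

Contact on the bar, so I'll release here.

Request:
{"api": "drive_tool", "payload": {
  "plan": [
    [-1,0,0,0,0,0],
    [-1,0,0,0,0,0],
    [-1,0,0,0,0,0],
    [-1,0,0,0,0,0],
    [-1,0,0,0,0,0]
  ],
  "gripper": 30
}}

```text
clock: 46.25
ee_pos: [640.0, -130.2, 99.7]
ee_rot: [-1.838, 1.57, 2.73]
contact_force: [-0.0, -0.1, -0.3]
gripper_width: 75.5
```

```bash
python3 - <<'E'
from h import *
go(640,-130,99.5,-8.3)
a=cap("wrist");cv2.imwrite("pics/w42.png",a["image"])
E
```

```text
t 46.25 pos [ 640.  -130.2   99.7] psi -8.3 w 75.5 F [-0.  -0.1 -0.3]
row [0.2, 0.0, -0.2, -0.0, -0.0, 0.0] rows 0.0
```

View pics/w42.png

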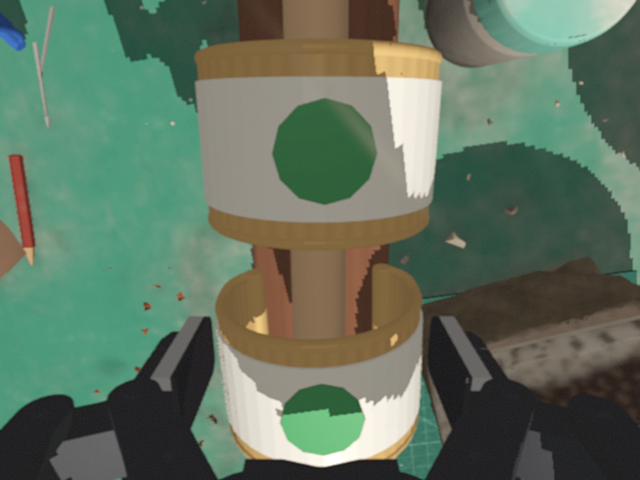

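Request:
{"api": "drive_tool", "payload": {
  "plan": [
    [-6,0,0,0,0,0],
    [-15,0,0,0,0,0],
    [-30,0,0,0,0,0],
    [-55,0,0,0,0,0],
    [-90,0,0,0,0,0]
  ]
}}

```text
clock: 46.72
ee_pos: [638.3, -130.0, 189.6]
ee_rot: [-1.642, 1.566, 2.926]
contact_force: [0.7, 0.6, 0.5]
gripper_width: 75.6
```

Request:
{"api": "drive_tool", "payload": {
  "plan": [
    [-40,0,0,0,0,0],
    [-80,-20,0,0,0,0],
    [-100,-60,30,0,0,0],
    [-100,-100,60,0,0,0],
    [-100,-140,100,0,0,0]
  ]
}}

```text
clock: 47.13
ee_pos: [518.3, -186.8, 293.9]
ee_rot: [1.36, 1.563, -0.35]
contact_force: [-0.0, -0.9, 0.4]
gripper_width: 75.5
```

Request:
{"api": "drive_tool", "payload": {
  "plan": [
    [0,-30,40,0,0,0],
    [0,-40,80,0,0,0],
    [0,-40,110,0,0,0],
    [0,-40,110,0,0,0],
    [0,-40,110,0,0,0]
  ]
}}

```text
clock: 47.55
ee_pos: [460.4, -294.8, 290.9]
ee_rot: [0.84, 1.568, -0.883]
contact_force: [-0.1, 0.3, -0.7]
gripper_width: 74.9
```

```bash
python3 - <<'E'
from h import *
go(640,-130,99.5,-8.3)
d=cap("scene");cv2.imwrite("pics/s43.png",d["image"]);crop(d,190,90,400,330,2.5,"s43c.png")
c=cap("top");crop(c,130,130,400,330,2.9,"t43.png")
E
```

```text
t 47.55 pos [ 460.4 -294.8  290.9] psi -8.7 w 74.9 F [-0.1  0.3 -0.7]
row [191.3, 152.2, -190.4, -0.4, 0.1, -0.1] rows 7.4
```

View pics/s43c.png

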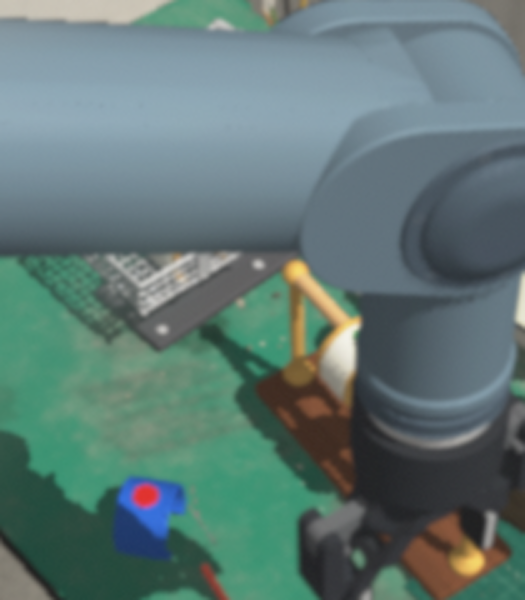

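View pics/t43.png

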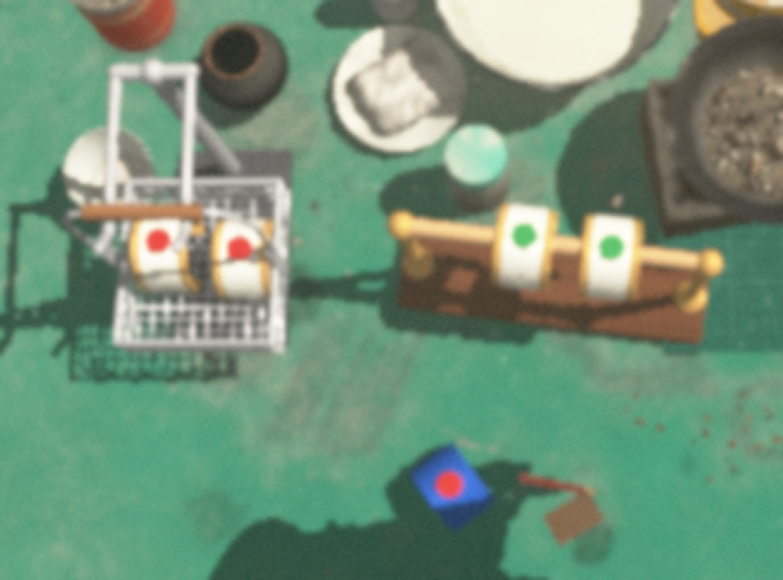

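Request:
{"api": "drive_tool", "payload": {
  "plan": [
    [0,-30,40,0,0,0],
    [0,-60,80,0,0,0],
    [0,-90,120,0,0,0],
    [0,-100,160,0,0,0],
    [0,-100,160,0,0,0]
  ]
}}

```text
clock: 48.07
ee_pos: [337.3, -437.9, 290.0]
ee_rot: [-0.209, 1.568, -1.926]
contact_force: [-0.2, -0.8, 0.0]
gripper_width: 75.4
```

```bash
python3 - <<'E'
from h import *
go(640,-130,99.5,-8.3)
d=cap("scene");crop(d,190,80,400,330,2.4,"s44c.png");crop(d,200,90,320,230,5,"s44b.png")
c=cap("top");crop(c,150,160,260,270,6,"t44.png")
E
```

```text
t 48.07 pos [ 337.3 -437.9  290. ] psi -8.4 w 75.4 F [-0.2 -0.8  0. ]
row [189.4, 254.6, -349.4, -0.1, 0.2, 0.0] rows 11.3
```

View pics/s44c.png

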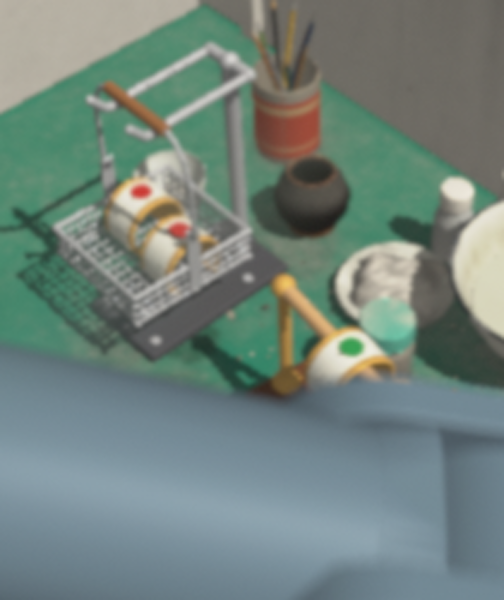

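View pics/s44b.png

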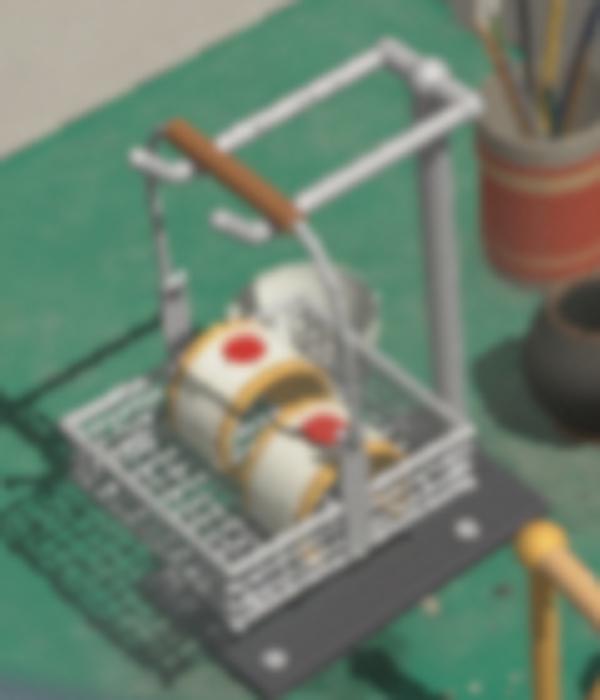

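View pics/t44.png

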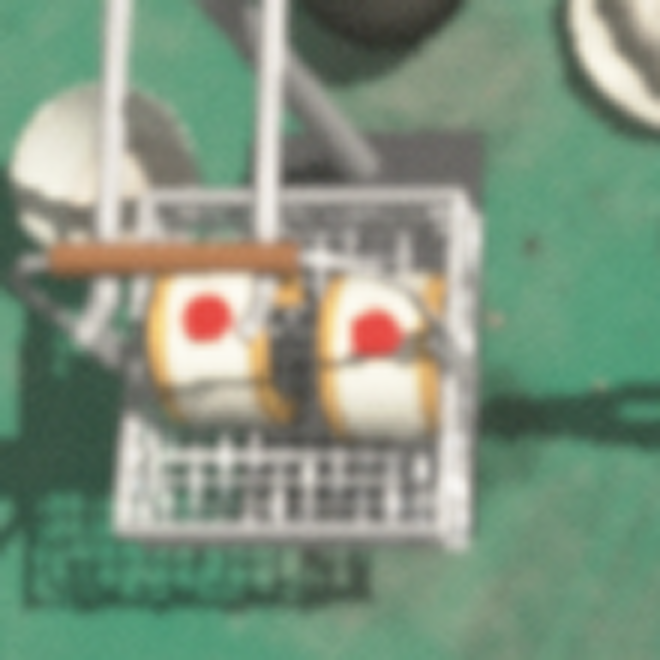

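Request:
{"api": "drive_tool", "payload": {
  "plan": [
    [0,-30,60,0,0,0],
    [0,-60,110,0,0,0],
    [0,-60,110,0,0,0],
    [0,-60,110,0,0,0]
  ]
}}

```text
clock: 48.5
ee_pos: [257.8, -541.7, 289.3]
ee_rot: [-0.596, 1.565, -2.321]
contact_force: [-2.3, -1.3, -0.1]
gripper_width: 75.0
```

```bash
python3 - <<'E'
from h import *
f=lambda x,y,x0,y0,k:((x+.5)/k+x0-.5,(y+.5)/k+y0-.5)
def dots(c,x0,y0,x1,y1):
    im=c["image"].astype(int);b,g,r=im[...,0],im[...,1],im[...,2]
    m=((r-g>80)&(r-b>80))[y0:y1,x0:x1].astype(np.uint8)
    n,l,s,ce=cv2.connectedComponentsWithStats(m)
    return sorted([(ce[i]+[x0,y0]).round(1).tolist() for i in range(1,n) if s[i,4]>8])
for i in range(8):
    d=cap("scene");c=cap("top")
    D,T=dots(d,230,140,290,190),dots(c,170,200,230,230)
    print(D,T)
for a,b in zip(D,T): print("dot",tri(d,a,c,b).round(1))
for s,t in(((240,572),(462,543)),((472,430),(462,192)),((64,422),(117,530))):
    print("rim",tri(d,f(*s,200,90,5),c,f(*t,150,160,6)).round(1))
print("grip ends",tri(d,f(172,128,200,90,5),c,f(52,262,150,160,6)).round(1),tri(d,f(290,215,200,90,5),c,f(300,257,150,160,6)).round(1))
cv2.imwrite("pics/s45.png",d["image"])
E
```

```text
[[248.4, 159.2], [264.0, 175.1]] [[184.1, 212.5], [212.1, 215.1]]
[[248.4, 159.2], [264.0, 175.1]] [[184.0, 212.6], [212.1, 215.1]]
[[248.4, 159.2], [264.0, 175.1]] [[184.0, 212.6], [212.1, 215.1]]
[[248.4, 159.2], [264.0, 175.1]] [[184.0, 212.6], [212.1, 215.1]]
[[248.4, 159.2], [264.0, 175.1]] [[184.0, 212.6], [212.1, 215.1]]
[[248.4, 159.2], [264.0, 175.1]] [[184.1, 212.5], [212.1, 215.1]]
[[248.4, 159.2], [264.0, 175.1]] [[184.0, 212.6], [212.1, 215.1]]
[[248.4, 159.2], [264.0, 175.1]] [[184.0, 212.6], [212.1, 215.1]]
dot [656.7 228.7 134. ]
dot [649.6 163.5 134.9]
rim [572.1 128.8 125.7]
rim [712.9 137.4 108.9]
rim [578.6 266.2 113.6]
grip ends [646.  243.1 257. ] [643.8 157.9 262.7]
```

View pics/s45.png

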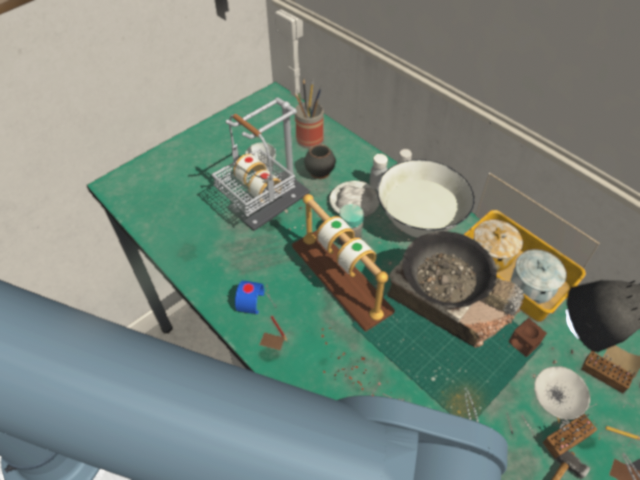

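```bash
cat > ov.py <<'E'
from h import *
def basket(xp,yp,zp,yaw,tilt):
    # pivot centre (xp,yp,zp); tilt about y (deg, + = front(+x) down)
    B=[]
    for z in(41,0):
        q=np.array([[65,60],[65,-60],[-65,-60],[-65,60],[65,60]])*1.02
        for i in range(4):
            for t in np.linspace(0,1,9)[:-1]:
                p=q[i]*(1-t)+q[i+1]*t;B.append([p[0],p[1],z-75])
    B=np.array(B);R=Rn.from_euler('ZY',[yaw,tilt],degrees=True).as_matrix()
    return B@R.T+[xp,yp,zp]
E
python3 - <<'E'
from ov import *
d=cap("scene");c=cap("top")
for tl in(0,):
    P=basket(647,200,150,1,tl)
    crop(d,205,140,305,225,7,f"ovs{tl}.png",proj(d,P));crop(c,155,190,240,265,7,f"ovt{tl}.png",proj(c,P))
E
```

```text
(no output)
```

View pics/ovs0.png

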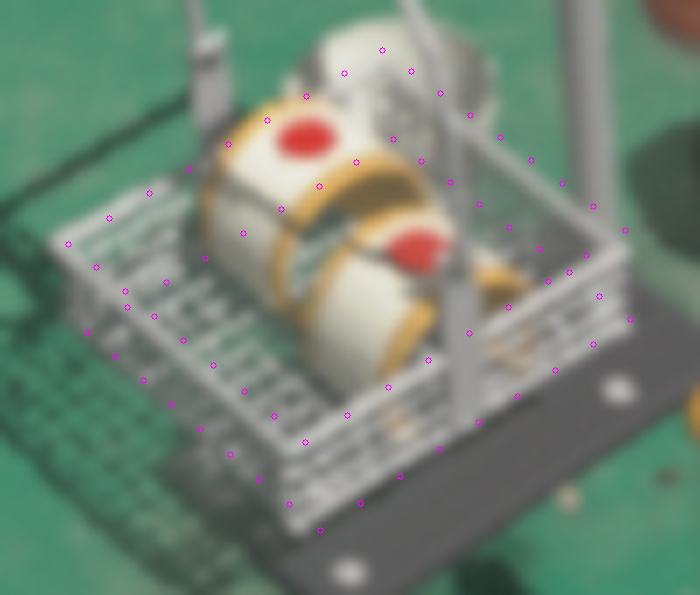

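View pics/ovt0.png

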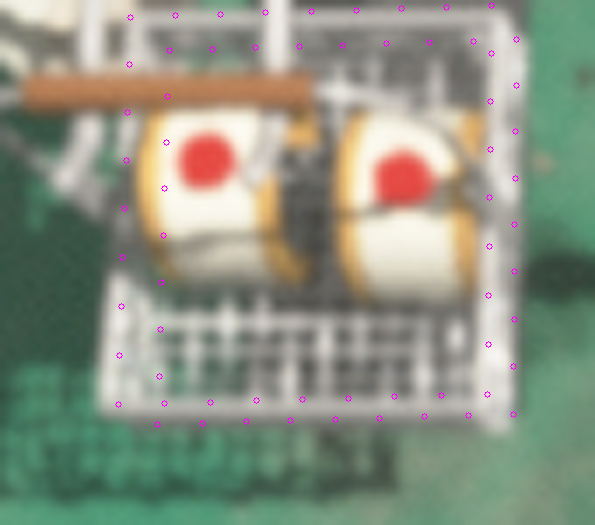

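```bash
python3 - <<'E'
from ov import *
from scipy.optimize import least_squares
d=cap("scene");c=cap("top")
f=lambda l,x0,y0,k:np.array([((x+.5)/k+x0-.5,(y+.5)/k+y0-.5) for x,y in l])
S=f([(292,446),(628,252),(54,240),(297,530),(630,328)],205,140,7)
MS=np.array([[-66,-61,41],[66,-61,41],[-66,61,41],[-66,-61,0],[66,-61,0]])-[0,0,75]
T=f([(103,410),(133,17)],155,190,7);MT=np.array([[-66,61,41],[66,61,41]])-[0,0,75]
def g(v):
    R=Rn.from_euler('ZYX',v[3:6],degrees=True).as_matrix()
    return np.r_[(proj(d,MS@R.T+v[:3])-S).ravel(),(proj(c,MT@R.T+v[:3])-T).ravel()]
o=least_squares(g,[647,200,150,1,0,0]);print(o.x.round(1),o.fun.round(1))
E
```

```text
[ 6.446e+02  1.990e+02  1.503e+02 -8.000e-01  5.000e-01  1.700e+00] [-0.3  0.2 -1.5 -1.1  1.2 -0.7  0.7  0.5 -1.4  0.6  0.9 -0.8  0.4  0.1]
```

```bash
python3 - <<'E'
from h import *
d=cap("scene");crop(d,290,190,410,330,5,"s46.png")
E
```

```text
(no output)
```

View pics/s46.png

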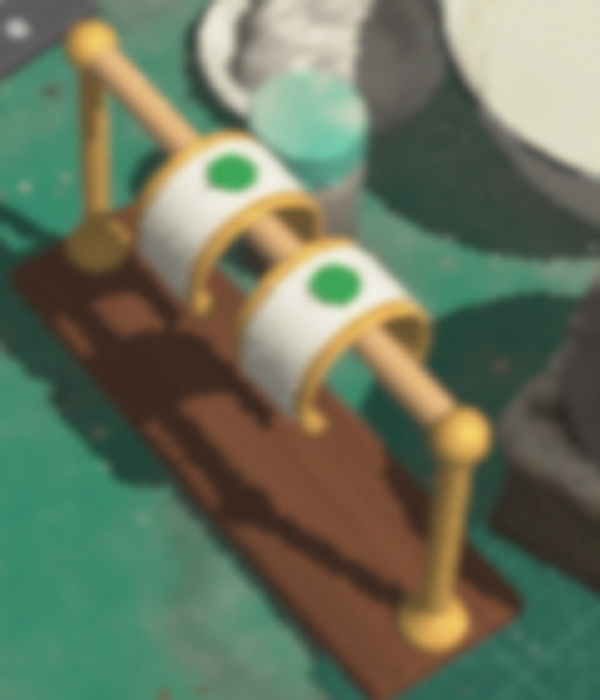

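Both green cuffs straddle the bar with a clear gap between them, dots at (232,172) and (335,285) in the crop. The bottle hasn't moved and the arm is clear, so I'll hand in.

```bash
python3 -c "
from bench import order
print(order.job_done())"
```

```text
the job is handed in; nothing more can be done
None
```

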